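# Make up the syrup filter and set the drip cup

## Task

Make up the syrup filter for the next draw: lay the screens that are out on the bench one by one between its corner guides, finest and shallowest at the bottom up to the coarsest and deepest, then the cover on top, pressing each one, the cover too, firmly down for a moment to feel that it lies flat before adding the next. Lift the drip cup up and off its rack and stand it upright on the bench with the end of the outlet spout over its mouth. Leave the jars and the brush where they are.

Things in the scene. Friction and masses are not known exactly. Their poses are not given: they have to be found in the camera images.
- screen1_mid (a point): centre, half-way up, of a steel straining screen: open tray 92 (x) by 110 (y) mm, 14 mm deep, finest mesh (wires 7 mm apart). Floor 2 mm, walls 5 mm, flush on top with a solid lift bar 10 mm thick along y through the centre; beside the bar two finger pockets 36 mm wide: pinch the bar along x. A half turn about z makes no difference. About 100 g. May be absent. Starts flat on the bench
- screen1: the same 14 mm deep screen, origin at the centre of its underside, z up
- screen2_mid (a point): centre, half-way up, of a steel straining screen: open tray 92 (x) by 110 (y) mm, 19 mm deep, second finest mesh (wires 10.5 mm apart). Floor 2 mm, walls 5 mm, flush on top with a solid lift bar 10 mm thick along y through the centre; beside the bar two finger pockets 36 mm wide: pinch the bar along x. A half turn about z makes no difference. About 120 g. May be absent. Starts flat on the bench
- screen2: the same 19 mm deep screen, origin at the centre of its underside, z up
- screen3_mid (a point): centre, half-way up, of a steel straining screen: open tray 92 (x) by 110 (y) mm, 24 mm deep, second coarsest mesh (wires 16.5 mm apart). Floor 2 mm, walls 5 mm, flush on top with a solid lift bar 10 mm thick along y through the centre; beside the bar two finger pockets 36 mm wide: pinch the bar along x. A half turn about z makes no difference. About 140 g. May be absent. Starts flat on the bench
- screen3: the same 24 mm deep screen, origin at the centre of its underside, z up
- screen4_mid (a point): centre, half-way up, of a steel straining screen: open tray 92 (x) by 110 (y) mm, 29 mm deep, coarsest mesh (wires 26 mm apart). Floor 2 mm, walls 5 mm, flush on top with a solid lift bar 10 mm thick along y through the centre; beside the bar two finger pockets 36 mm wide: pinch the bar along x. A half turn about z makes no difference. About 160 g. May be absent. Starts flat on the bench
- screen4: the same 29 mm deep screen, origin at the centre of its underside, z up
- cover_mid (a point): centre, 19 mm above its underside, of the filter's cover: steel plate 92 (x) by 110 (y) by 8 mm with a black bridge handle along y over its middle, 12 mm thick (x), 70 mm long, grip from 26 to 38 mm above the underside, open below. A half turn about z makes no difference. About 220 g. Starts flat on the bench
- cover: the same cover, origin at the centre of its underside, z up
- filter: fixed steel gravity syrup filter: pan 126 (x) by 146 (y) mm on four legs, four upright corner angles round its flat bed that guide screens and cover down. The angles' legs are 16 mm long, the sides between are open. The outlet spout goes out on its -y side. Origin on the bench under the bed's centre
- bed (a point): centre of the bed's top face, 115 mm above the bench; axes as the filter's. Opening between the guides 99 (x) by 117 (y) mm: 3.5 mm of play each side for a screen lying with its x and y along the filter's. Guides reach 92 mm above the bed, then flare outward for 12 mm more (top 219 mm above the bench)
- spout (a point): lower end of the filter's outlet spout (16 mm pipe), 82 mm above the bench, 150 mm from the bed's centre in the filter's -y direction. The level pipe behind it lies 92 to 108 mm high; the cock's lever on it, 91 to 127 mm from the bed's centre, reaches 127 mm
- cup_mid (a point): centre (on the axis, 31 mm above the underside) of the steel drip cup: round, 64 mm over the rim, 62 mm high, 160 g, a strap handle on its +x side. It starts hanging upright, the hook behind its handle over the rack's upper bar; to come free it must go up more than 17 mm, then away in its own -x direction
- cup_grip (a point): on the cup's upright strap handle, 37 mm (+x) from the axis and 112 mm above the cup's underside, 18 mm below the handle's top. Strap 10 mm thick (x), 24 mm wide (y): pinch it along the cup's x. On its outer face a hook, 78 to 83 mm above the underside, reaches 64 mm from the axis and turns down to 61 mm height
- cup: the same cup, origin at the centre of its underside, z up
- rack: fixed wash-up rack: two level bars 12 mm thick along y, centres 150 and 103 mm above the bench, on two posts 200 mm apart; the cup hangs on its -x side. Origin on the bench under the bars' middle
- jar1: capped jar of syrup, 76 mm wide, 140 mm high, origin at its underside; a bystander
- jar2: another such jar; a bystander
- brush: wash-up brush lying on the bench, 170 mm long; a bystander
Things that resemble listed ones, but are neither listed nor needed, are in the scene too. What is shaped like the cup but purple is not meant. What is shaped like the screen2 but green is not meant.

How it is judged:
On the way, in this order (a step that is already met when the one before it is completed fails the run):
1. the shallowest (finest) screen lies flat in the filter and the fingers press it (over 3 N) so that it bears on what lies under it with over 5 N (horizontal distance between screen1_mid and bed below 0.009 m and angle between screen1_mid's own z axis and vertical below 0.04 rad and contact force between the fingers and screen1 above 3 N and contact force between screen1 and filter above 5 N), for 0.2 s.
2. the 19 mm screen lies flat in the filter and the fingers press it (over 3 N) so that it bears on what lies under it with over 5 N (horizontal distance between screen2_mid and bed below 0.009 m and angle between screen2_mid's own z axis and vertical below 0.04 rad and contact force between the fingers and screen2 above 3 N and (contact force between screen2 and filter above 5 N or contact force between screen2 and screen1 above 5 N)), for 0.2 s.
3. the 24 mm screen lies flat in the filter and the fingers press it (over 3 N) so that it bears on what lies under it with over 5 N (horizontal distance between screen3_mid and bed below 0.009 m and angle between screen3_mid's own z axis and vertical below 0.04 rad and contact force between the fingers and screen3 above 3 N and (contact force between screen3 and filter above 5 N or contact force between screen3 and screen1 above 5 N or contact force between screen3 and screen2 above 5 N)), for 0.2 s.
4. the deepest (coarsest) screen lies flat in the filter and the fingers press it (over 3 N) so that it bears on what lies under it with over 5 N (horizontal distance between screen4_mid and bed below 0.009 m and angle between screen4_mid's own z axis and vertical below 0.04 rad and contact force between the fingers and screen4 above 3 N and (contact force between screen4 and filter above 5 N or contact force between screen4 and screen1 above 5 N or contact force between screen4 and screen2 above 5 N or contact force between screen4 and screen3 above 5 N)), for 0.2 s.
5. the cover lies flat in the filter and the fingers press it (over 3 N) so that it bears on what lies under it with over 5 N (horizontal distance between cover_mid and bed below 0.009 m and angle between cover_mid's own z axis and vertical below 0.04 rad and contact force between the fingers and cover above 3 N and (contact force between cover and screen1 above 5 N or contact force between cover and screen2 above 5 N or contact force between cover and screen3 above 5 N or contact force between cover and screen4 above 5 N)), for 0.2 s.
At the end, for the whole second after the job is handed in: All screens present, shallowest lowest, then the cover, lie flat (tilt under 0.04 rad) between the guides within 9 mm of the bed's centre, each on the one below; the cup stands upright (under 0.08 rad) on the bench, axis within 22 mm of the spout's end; all released and at rest (horizontal distance between each of screen1_mid, screen2_mid, screen3_mid, screen4_mid, cover_mid and bed below 0.009 m and angle between each of screen1_mid, screen2_mid, screen3_mid, screen4_mid, cover_mid's own z axis and vertical below 0.04 rad and contact force between screen1 and filter above 0.3 N and linear speed of each of screen1, screen2, screen3, screen4, cover, cup below 0.02 m/s and (contact force between screen2 and filter above 0.3 N or contact force between screen2 and screen1 above 0.3 N) and z of each of screen2_mid, screen3_mid, screen4_mid, cover_mid in the frame of screen1_mid above 0.006 m and (contact force between screen3 and filter above 0.3 N or contact force between screen3 and screen1 above 0.3 N or contact force between screen3 and screen2 above 0.3 N) and z of each of screen3_mid, screen4_mid, cover_mid in the frame of screen2_mid above 0.006 m and (contact force between screen4 and filter above 0.3 N or contact force between screen4 and screen1 above 0.3 N or contact force between screen4 and screen2 above 0.3 N or contact force between screen4 and screen3 above 0.3 N) and z of each of screen4_mid, cover_mid in the frame of screen3_mid above 0.006 m and (contact force between cover and screen1 above 0.3 N or contact force between cover and screen2 above 0.3 N or contact force between cover and screen3 above 0.3 N or contact force between cover and screen4 above 0.3 N) and z of cover_mid in the frame of screen4_mid above 0.006 m and horizontal distance between cup_mid and spout below 0.022 m and height (world z) of cup_mid below 0.036 m and angle between cup_mid's own z axis and vertical below 0.08 rad); the robot touches nothing.
It fails at once if a jar is pushed about or knocked over (distance of jar1 from where it was at the start of the episode above 0.03 m).
It fails at once if a jar is pushed about or knocked over (distance of jar2 from where it was at the start of the episode above 0.03 m).
It fails at once if the brush is pushed about or knocked over (distance of brush from where it was at the start of the episode above 0.03 m).
It fails at once if the cup is tipped over (angle between cup_mid's own z axis and vertical above 0.8 rad).
Of screen1, screen2, screen3, screen4 only 2 to 4 are there at a start; the rules pass over those that are not, and their reading is None.
At some moment in a run one of screen1, screen2, screen3, screen4, cover may be knocked a few centimetres aside while the robot is not near it.
It also fails if it takes over 210 s, if anything falls off the work surface, if the arm or the gripper's body presses on something with over 40 N, if the wrist force passes 120 N, or if a joint passes its speed limit or range.

## Robot

A 6-joint arm with a two-finger parallel gripper is mounted at the origin on the work surface. World frame = base frame: x ahead of the robot, y to its left, z up, the work surface at z = 0. Lengths are in m, angles in rad, forces in N, time in s.
With the tool pointing down it reaches from about 0.35 to 0.975 m from the base axis. Payload 4.9 kg.
Tool frame: the origin (TCP) lies at the very end of the fingers, on their centre line; the grasp point (between the pads) lies 19 mm behind it (manip.hold_point_z is the distance from the TCP to the grasp point, in m); z points along the fingers, x is the direction in which the jaws open and shut, and the axes are right-handed (so a half turn about z gives the same grasp; the last joint's range is limited). The gripper opens to 85 mm and grips with 20 to 120 N. Pads are 22 mm wide; open, the fingers measure 114 mm over their backs; the gripper's body (76 mm by 85 mm) begins 54 mm behind the grasp point. The pads swing forward as they close: fully open they stand 13 mm farther back than shut.
Start: joints at [-1.326, 0.053, 1.613, -0, 1.476, -0.119], TCP at [0.222, -0.584, 0.2] pointing down, gripper open.
Joint ranges: [-3.01, 3.01], [-1.01, 2.22], [0.06, 2.58], [-1.02, 4.17], [0.09, 2.62], [-3.14, 3.14]. Speed limits (rad/s): [2.57, 2.57, 3.14, 3.14, 3.14, 3.14].

## Interface

Orientations are given as a unit quaternion [w, x, y, z].
In Python, from plant import manip gives the robot as it stands.
- The arm moves only by the shell command python3 -m handwheel 'ROWS' [OPENING]. ROWS is JSON, a list of rows, each an object of numbers: "dx", "dy", "dz": the shift along the tool's x, y, z in m; "ax", "ay", "az": the turn, a rotation vector about the tool's x, y, z in rad. In form: [{"dx": .., "dy": .., "dz": .., "ax": .., "ay": .., "az": ..}, ...]. A call has 1 to 5 rows; each row is the pose to reach, as a shift and turn from the pose commanded when the call began, along the tool's axes at that moment; what a row does not reach only later rows make up. A row lasts 1/8 s, in which the tool goes at most 62.5 mm and 10.7 degrees, less where a joint would pass 70% of its speed; a pose out of reach is approached as far as the arm can. A call with a gripper value outside its range is refused whole. OPENING is the closure in counts, from 0 (fully open) to 255 (shut), set as the call begins (- or left out, the last holds). The fingers move at their own pace and stop on an object; the grip force is fixed at half the most. Time passes only in rows, so rows that repeat a pose let the fingers close. It gives the time, the measured TCP pose, the force and the opening at its end, in the units of the state.
- manip.state(): the state, without advancing time (a new reading comes with each control period).
- manip.grab_frame(name): name is "scene" or "top" or "wrist"; returns a dict with "image" (400x640x3 uint8, blue, green, red), "z_map" (400x640 float32, m along the optical axis (not along the pixel's ray), 0 where there is no reading), "K" (3x3 intrinsics, pixels), "xyz" and "rotation" of the camera in the world. Camera axes: x right, y up, looking along -z (the intrinsics and any distortion apply to the point x, -y, -z); pixel columns grow to the right and rows downward; lengths in m; the calibration is good to about 2 mm. A picture is of the moment at which its call begins.
- manip.job_done(): hands the job in, once; it reports no verdict.
The state is a dict: "time": time; "joint_pos": joint angles; "joint_vel": joint speeds; "joint_efforts": joint torques, N m; "tool_pos": TCP position; "tool_rot": TCP orientation; "contact_force": force on the tool from outside, world axes, zero at the start; "ft_torque": the same for the moment, N m; "gripper_width": opening from 0.0 (shut) to 1.0 (fully open).
Only numpy, scipy, OpenCV 4.12 (cv2) and the standard library are available. Lean on these libraries where they do the work, as an engineer would, in place of code of your own. Each camera call takes 0.05 s, during which the arm holds its last target.

## Working session

There is one attempt and no reset: what is moved stays moved. The work goes in short steps, Python scripts to look and compute and a shell command to move; the robot and the scene stay as the last step left them, time stands still between calls to the robot, and variables do not carry over. Pictures are saved under pics/ and viewed, and the job is handed in when it is done.

```bash
ls -la; mkdir -p pics; python3 - <<'E'
from plant import manip
import cv2
print(manip.state())
for n in ["scene","top","wrist"]:
    f=manip.grab_frame(n); cv2.imwrite(f"pics/{n}0.png",f["image"])
    print(n,f["K"],f["xyz"],f["rotation"])
E
```

```text
total 12
drwxr-xr-x  3 agent agent 4096 Dec  7 00:41 .
drwxr-xr-x 23 root  root  4096 Dec  7 00:41 ..
drwxr-xr-x  2 agent agent 4096 Dec  7 00:41 pics
{'time': 0.0, 'joint_pos': array([-1.32603826e+00,  5.33884013e-02,  1.61430919e+00, -1.39593531e-05,
        1.47599367e+00, -1.19034457e-01]), 'joint_vel': array([-0.00051938,  0.00011676,  0.00051693, -0.00021475, -0.00046368,
        0.00019203]), 'joint_efforts': array([-1.41166747e-03, -3.93681335e+01, -3.70180249e+01, -1.71254096e-04,
        7.00518911e-03,  1.10445157e-05]), 'tool_pos': array([ 0.22219501, -0.58342723,  0.19863446]), 'tool_rot': array([-6.88682154e-04,  8.23353163e-01, -5.67528385e-01, -7.91709939e-04]), 'contact_force': array([-0.49210328,  0.62236383,  0.10453677]), 'ft_torque': array([ 0.02486059, -0.07836907,  0.00300983]), 'gripper_width': 0.9985657296594156}
scene [[418.46691438   0.         316.7969543 ]
 [  0.         418.46691438 198.30243524]
 [  0.           0.           1.        ]] [ 1.4890631  -0.54746987  1.08657783] [0.79321558 0.36836907 0.21282144 0.43568372]
top [[420.17615273   0.         322.35980794]
 [  0.         420.17615273 204.59210473]
 [  0.           0.           1.        ]] [0.40626798 0.0505925  1.59438677] [-0.70112064 -0.02762878  0.02234866  0.71215661]
wrist [[276.93105011   0.         316.27266633]
 [  0.         276.93105011 201.37791   ]
 [  0.           0.           1.        ]] [ 0.29421251 -0.5556488   0.37247888] [ 0.81313741 -0.12740666  0.0895232  -0.56085711]
```

View pics/scene0.png

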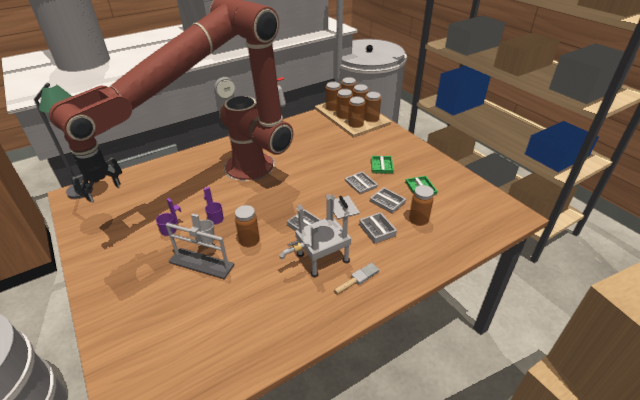

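View pics/top0.png

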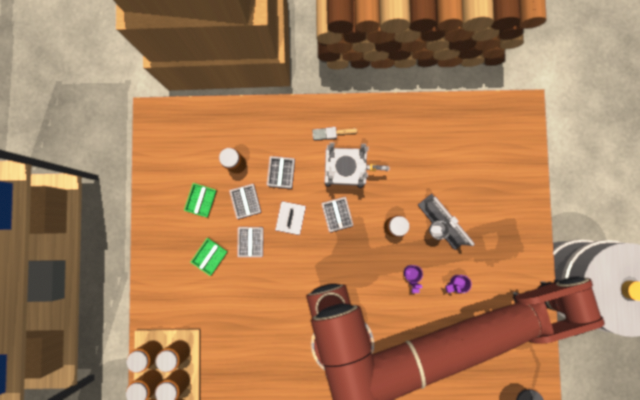

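View pics/wrist0.png

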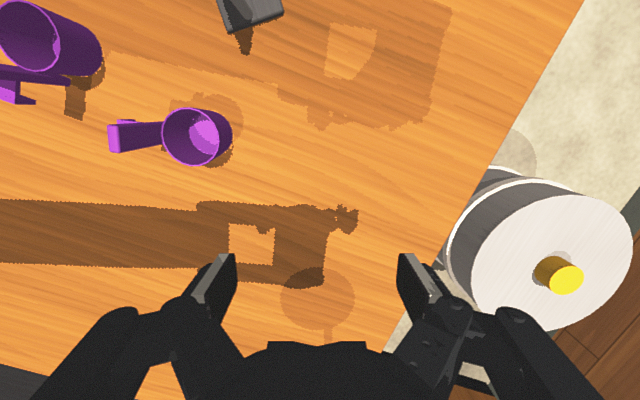

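The top view shows four grey screens at about (281,172), (245,201), (250,242) and (337,213), with the cover at (290,218) and green decoys at (201,200) and (209,257). The filter is at (346,166) with its spout toward +col, and the rack and cup are near (445,220). I'll build the helpers and zoom in.

```bash
cat > h.py <<'E'
import numpy as np, cv2
from scipy.spatial.transform import Rotation as R
from plant import manip
def rot(q): return R.from_quat([q[1],q[2],q[3],q[0]])
def frame(n): 
    f=manip.grab_frame(n); f["R"]=rot(f["rotation"]).as_matrix(); f["t"]=np.array(f["xyz"]); return f
def rays(f,uv):
    K=f["K"]; uv=np.atleast_2d(uv).astype(float)
    x=(uv[:,0]-K[0,2])/K[0,0]; y=(uv[:,1]-K[1,2])/K[1,1]
    return np.c_[x,-y,-np.ones(len(x))]@f["R"].T
def atz(f,uv,z):
    d=rays(f,uv); s=(z-f["t"][2])/d[:,2]; return f["t"]+d*s[:,None]
def proj(f,P):
    P=np.atleast_2d(P); c=(P-f["t"])@f["R"]; K=f["K"]
    return np.c_[K[0,0]*c[:,0]/-c[:,2]+K[0,2], K[1,1]*(-c[:,1])/-c[:,2]+K[1,2]]
def cloud(f):
    h,w=f["z_map"].shape; v,u=np.mgrid[:h,:w]
    d=rays(f,np.c_[u.ravel(),v.ravel()])
    P=f["t"]+d*f["z_map"].ravel()[:,None]; P=P.reshape(h,w,3).copy(); P[f["z_map"]<=0]=np.nan; return P
def crop(f,name,u0,v0,u1,v1,s):
    cv2.imwrite("pics/"+name,cv2.resize(f["image"][v0:v1,u0:u1],None,fx=s,fy=s,interpolation=cv2.INTER_NEAREST))
E
python3 - <<'E'
from h import *
f=frame("top"); crop(f,"topz.png",180,115,380,275,4)
P=cloud(f); np.save("top_cloud.npy",P)
hm=P[115:275,180:480,2]
im=np.clip(np.nan_to_num(hm)*255/0.25*1.0,0,255).astype(np.uint8)
cv2.imwrite("pics/topd.png",cv2.resize(cv2.applyColorMap(im,cv2.COLORMAP_JET),None,fx=2.6,fy=2.6,interpolation=cv2.INTER_NEAREST))
for (u,v) in [(281,172),(245,201),(250,242),(337,213),(290,218),(201,200),(209,257),(346,166),(230,158),(398,226),(300,250)]:
    w=P[v-6:v+7,u-6:u+7].reshape(-1,3); print((u,v),P[v,u].round(3),"z med/95%",np.nanmedian(w[:,2]).round(4),np.nanpercentile(w[:,2],[5,50,95]).round(4))
g=frame("scene"); crop(g,"scz.png",140,130,460,300,2)
E
```

```text
(281, 172) [0.642 0.215 0.03 ] z med/95% 0.0016 [-0.005   0.0016  0.0304]
(245, 201) [0.536 0.353 0.016] z med/95% 0.0018 [-0.0055  0.0018  0.0201]
(250, 242) [0.382 0.336 0.011] z med/95% 0.0019 [-0.0043  0.0019  0.0155]
(337, 213) [0.485 0.007 0.021] z med/95% 0.0018 [-0.0043  0.0018  0.0243]
(290, 218) [0.469 0.182 0.036] z med/95% 0.008 [0.0012 0.008  0.0394]
(201, 200) [0.543 0.519 0.019] z med/95% 0.002 [-0.0052  0.002   0.0194]
(209, 257) [0.328 0.489 0.016] z med/95% 0.002 [-0.005   0.002   0.0189]
(346, 166) [ 0.646 -0.025  0.119] z med/95% 0.1145 [0.1088 0.1145 0.12  ]
(230, 158) [0.678 0.381 0.142] z med/95% 0.1379 [0.1324 0.1379 0.1433]
(398, 226) [ 0.431 -0.2    0.139] z med/95% 0.1394 [0.1349 0.1394 0.1437]
(300, 250) [ 0.349  0.149 -0.002] z med/95% -0.0012 [-0.0076 -0.0012  0.0048]
```

View pics/topz.png

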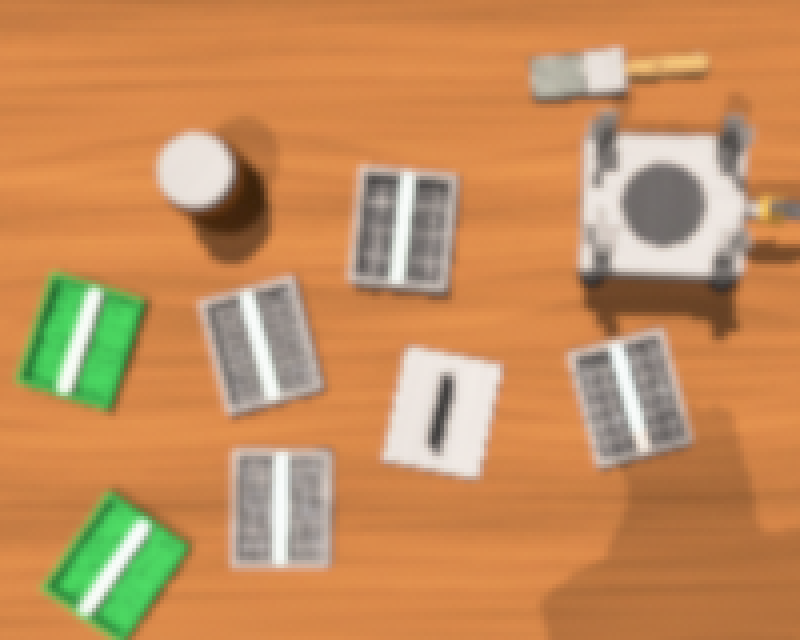

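View pics/topd.png

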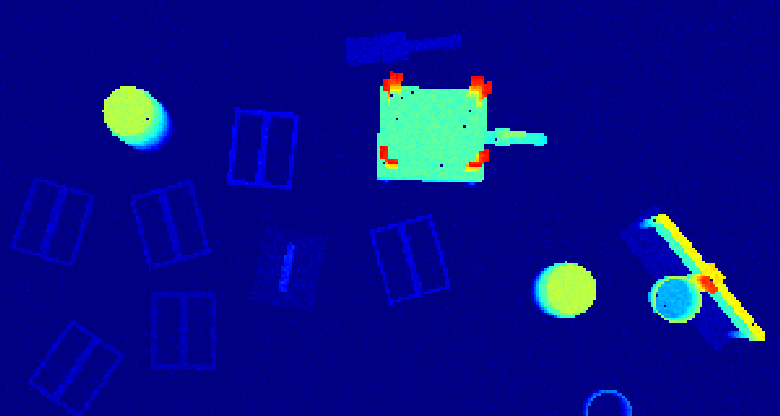

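View pics/scz.png

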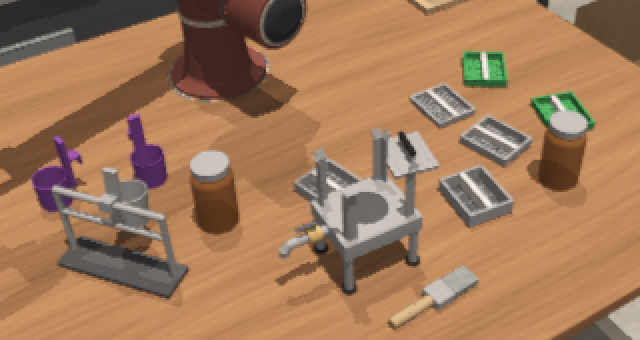

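```bash
cat >> h.py <<'E'
def clus(P,uv,r,zlo,zhi):
    """minAreaRect (world xy) of the points in a z band round a pixel"""
    u,v=uv; w=P[max(v-r,0):v+r+1,max(u-r,0):u+r+1].reshape(-1,3); w=w[(w[:,2]>zlo)&(w[:,2]<zhi)]
    return w
def rect(xy):
    (c,s,a)=cv2.minAreaRect((xy*1000).astype(np.float32))
    if s[0]>s[1]: s=(s[1],s[0]); a=a-90   # s[0]=short side along angle a
    a=(a+90)%180-90
    return np.array(c)/1000,np.array(s),a
def goto(xyz,yaw_deg):
    """tool-frame shift/turn from present pose to tool-down pose with jaw axis at yaw (mod 180)"""
    s=manip.state(); T=rot(s["tool_rot"]); p=np.array(s["tool_pos"])
    d=T.inv().apply(np.array(xyz)-p)
    best=None
    for k in (0,180):
        a=np.radians(yaw_deg+k)
        Rd=R.from_matrix(np.c_[[np.cos(a),np.sin(a),0],[np.sin(a),-np.cos(a),0],[0,0,-1]])
        rv=(T.inv()*Rd).as_rotvec()
        if best is None or np.linalg.norm(rv)<np.linalg.norm(best): best=rv
    X=T.as_matrix()[:,0]
    print("t %.2f tcp %s yaw %.2f q6 %.2f F %s w %.3f"%(s["time"],p.round(4),np.degrees(np.arctan2(X[1],X[0])),s["joint_pos"][5],np.round(s["contact_force"],1),s["gripper_width"]))
    print("d",d.round(4),"a",best.round(4),"rows>=",max(np.linalg.norm(d)/.0625,np.degrees(np.linalg.norm(best))/10.7).round(1))
E
python3 - <<'E'
from h import *
f=frame("top"); P=cloud(f)
bench=P[260:300,240:290,2]; print("bench z",np.nanmedian(bench))
for n,uv,r,z0,z1 in [("s4",(281,172),22,.008,.05),("s2",(245,201),22,.008,.05),("s1",(250,242),22,.007,.05),("s3",(337,213),22,.008,.05)]:
    w=clus(P,uv,r,z0,z1); c,s,a=rect(w[:,:2]); print(n,c.round(4),s.round(1),round(a,1),"top z",np.median(w[:,2]).round(4),np.percentile(w[:,2],[50,75]).round(4),len(w))
im=f["image"].astype(int)
# cover: colour + z band
w=clus(P,(290,218),22,.025,.06);c,s,a=rect(w[:,:2]);print("cover handle",c.round(4),s.round(1),round(a,1),np.median(w[:,2]))
w=clus(P,(346,166),40,.10,.13);c,s,a=rect(w[:,:2]);print("pan+spout",c.round(4),s.round(1),round(a,1))
w=w[(w[:,1]>-0.093)];c,s,a=rect(w[:,:2]);print("pan",c.round(4),s.round(1),round(a,1),np.median(w[:,2]))
w=clus(P,(346,166),40,.18,.25);c,s,a=rect(w[:,:2]);print("guides",c.round(4),s.round(1),round(a,1),np.percentile(w[:,2],[50,98]))
w=clus(P,(445,222),35,.14,.165);w=w[np.abs(w[:,2]-.152)<.01];c,s,a=rect(w[:,:2]);print("bar",c.round(4),s.round(1),round(a,1),np.median(w[:,2]))
w=clus(P,(445,222),35,.18,.25);print("strap",np.median(w,0),w[:,:3].max(0),len(w))
w=clus(P,(438,231),12,.06,.15);print("cup",np.median(w,0),len(w)); 
E
```

```text
bench z -0.001658252643993663
s4 [0.6434 0.2183] [119.6 134.2] 66.8 top z 0.0261 [0.0261 0.0291] 292
s2 [0.5458 0.3483] [142.8 167.5] 2.7 top z 0.0164 [0.0164 0.0195] 271
s1 [0.374  0.3491] [138.2 142.9] -2.0 top z 0.0125 [0.0125 0.0147] 287
s3 [0.5015 0.0241] [116.9 156.2] -76.0 top z 0.0224 [0.0224 0.0249] 248
cover handle [0.4725 0.1835] [11.4 67.8] 77.7 0.037139463710360365
pan+spout [ 0.6472 -0.0597] [126.9 218. ] -3.1
pan [ 0.6492 -0.0229] [126.9 144.4] -3.0 0.11408147028599513
guides [ 0.6501 -0.0235] [118.1 136.6] -3.5 [0.21168051 0.22310105]
bar [ 0.4412 -0.3802] [ 34.6 209.7] -53.8 0.1538433670976327
strap [ 0.43412295 -0.36658047  0.20268079] [ 0.4443256  -0.35694874  0.20905303] 30
cup [ 0.41915581 -0.35745426  0.08101338] 310
```

```bash
python3 - <<'E'
from h import *
f=frame("wrist"); s=manip.state(); T=rot(s["tool_rot"])
print("cam in tool",T.inv().apply(f["t"]-s["tool_pos"]).round(4)); print((T.inv().as_matrix()@f["R"]).round(3))
goto((.46,-.30,.30),-80)
E
```

```text
cam in tool [-0.0008 -0.0772 -0.1736]
[[ 1.     0.001  0.001]
 [ 0.001 -0.951 -0.308]
 [ 0.001  0.308 -0.951]]
t 0.35 tcp [ 0.2223 -0.5839  0.1996] yaw -69.16 q6 -0.12 F [ 0.6 -0.  -0.7] w 1.001
d [-0.1808 -0.3231 -0.1003] a [-0.      0.0005  0.1893] rows>= 6.1
```

```bash
python3 -m handwheel '[{"dx":-0.1808,"dy":-0.3231,"dz":-0.1003,"az":0.19},{"dx":-0.1808,"dy":-0.3231,"dz":-0.1003,"az":0.19},{"dx":-0.1808,"dy":-0.3231,"dz":-0.1003,"az":0.19},{"dx":-0.1808,"dy":-0.3231,"dz":-0.1003,"az":0.19},{"dx":-0.1808,"dy":-0.3231,"dz":-0.1003,"az":0.19}]' 0
python3 - <<'E'
from h import *
goto((.45,.08,.27),-90)
E
```

```text
t 0.35 tcp [ 0.2223 -0.5839  0.1996] yaw -69.16 q6 -0.12 F [ 0.6 -0.  -0.7] w 1.001
d [-0.5395 -0.449  -0.0701] a [0.     0.0005 0.3638] rows>= 11.3invalid input at $[0]: expected keys dx, dy, dz, ax, ay, az
```

All six keys are required, so I'll resend the move with them.

```bash
python3 -m handwheel '[{"dx":-0.18,"dy":-0.323,"dz":-0.1,"ax":0,"ay":0,"az":0.19},{"dx":-0.18,"dy":-0.323,"dz":-0.1,"ax":0,"ay":0,"az":0.19},{"dx":-0.18,"dy":-0.323,"dz":-0.1,"ax":0,"ay":0,"az":0.19},{"dx":-0.18,"dy":-0.323,"dz":-0.1,"ax":0,"ay":0,"az":0.19},{"dx":-0.18,"dy":-0.323,"dz":-0.1,"ax":0,"ay":0,"az":0.19}]' 0
python3 - <<'E'
from h import *
goto((.45,.08,.27),-90)
E
```

```text
time: 0.98
tool_pos: [0.4174, -0.3515, 0.2822]
tool_rot: [0.0, 0.766, -0.643, 0.0]
contact_force: [0.7, -0.6, -0.0]
gripper_width: 0.999
t 0.97 tcp [ 0.4174 -0.3515  0.2822] yaw -80.06 q6 0.56 F [ 0.7 -0.6 -0. ] w 0.999
d [-0.4193 -0.1066  0.012 ] a [-0.0005 -0.0005  0.1735] rows>= 6.9
```

```bash
python3 -m handwheel '[{"dx":-0.419,"dy":-0.107,"dz":0.012,"ax":0,"ay":0,"az":0.174},{"dx":-0.419,"dy":-0.107,"dz":0.012,"ax":0,"ay":0,"az":0.174},{"dx":-0.419,"dy":-0.107,"dz":0.012,"ax":0,"ay":0,"az":0.174},{"dx":-0.419,"dy":-0.107,"dz":0.012,"ax":0,"ay":0,"az":0.174},{"dx":-0.419,"dy":-0.107,"dz":0.012,"ax":0,"ay":0,"az":0.174}]' 0
python3 - <<'E'
from h import *
goto((.38,.336,.16),-90)
E
```

```text
time: 1.6
tool_pos: [0.44, -0.0397, 0.273]
tool_rot: [0.0, -0.707, 0.707, -0.001]
contact_force: [0.6, -0.0, 0.3]
gripper_width: 1.003
t 1.60 tcp [ 0.44   -0.0397  0.273 ] yaw -90.04 q6 1.31 F [ 0.6 -0.   0.3] w 1.003
d [-0.3757  0.0604  0.1129] a [-0.0012 -0.0002 -0.0007] rows>= 6.4
```

```bash
python3 -m handwheel '[{"dx":-0.376,"dy":0.06,"dz":0.05,"ax":0,"ay":0,"az":0},{"dx":-0.376,"dy":0.06,"dz":0.05,"ax":0,"ay":0,"az":0},{"dx":-0.376,"dy":0.06,"dz":0.113,"ax":0,"ay":0,"az":0},{"dx":-0.376,"dy":0.06,"dz":0.113,"ax":0,"ay":0,"az":0},{"dx":-0.376,"dy":0.06,"dz":0.113,"ax":0,"ay":0,"az":0}]' 0
python3 - <<'E'
from h import *
goto((.38,.336,.16),-90)
E
```

```text
time: 2.22
tool_pos: [0.3925, 0.256, 0.1903]
tool_rot: [-0.001, 0.707, -0.707, 0.0]
contact_force: [0.9, 0.7, 0.3]
gripper_width: 1.003
t 2.23 tcp [0.3925 0.256  0.1903] yaw -89.99 q6 1.99 F [0.9 0.7 0.3] w 1.003
d [-0.0799  0.0126  0.0303] a [-0.0016  0.0005  0.0001] rows>= 1.4
```

```bash
python3 -m handwheel '[{"dx":-0.07,"dy":0,"dz":0.025,"ax":0,"ay":0,"az":0},{"dx":-0.07,"dy":0,"dz":0.025,"ax":0,"ay":0,"az":0},{"dx":-0.07,"dy":0,"dz":0.025,"ax":0,"ay":0,"az":0}]' 0
python3 - <<'E'
from h import *
goto((.38,.336,.16),-90)
f=frame("wrist"); cv2.imwrite("pics/w1.png",f["image"]); P=cloud(f); np.save("w1.npy",P)
E
```

```text
time: 2.6
tool_pos: [0.3929, 0.3241, 0.1652]
tool_rot: [0.001, 0.707, -0.707, 0.0]
contact_force: [0.4, -0.4, -0.7]
gripper_width: 0.999
t 2.60 tcp [0.3929 0.3241 0.1652] yaw -89.94 q6 2.11 F [ 0.4 -0.4 -0.7] w 0.999
d [-0.0119  0.0129  0.0052] a [ 0.0006 -0.001   0.001 ] rows>= 0.3
```

View pics/w1.png

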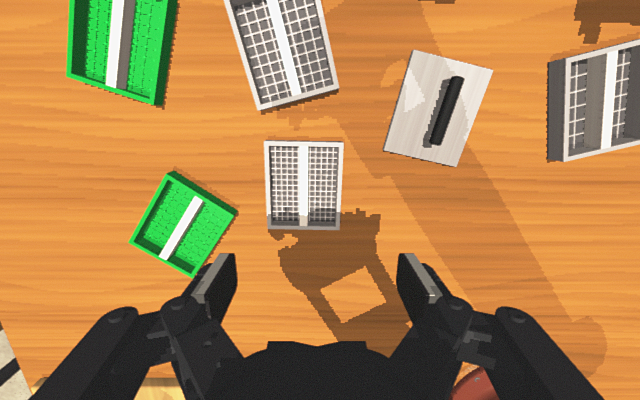

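```bash
cat >> h.py <<'E'
def fitscreen(f,c0,h,yaw0=None,L=(0.092,0.110),r=0.085,save=None,dark=False):
    """rectify to plane z=h around c0, mask non-wood, low saturation; rect + refine. returns centre, short-axis yaw deg"""
    px=0.0005; n=int(2*r/px); g=(np.arange(n)-n/2)*px
    X,Y=np.meshgrid(c0[0]+g,c0[1]+g,indexing="ij")
    uv=proj(f,np.c_[X.ravel(),Y.ravel(),np.full(X.size,h)]).astype(np.float32)
    im=cv2.remap(f["image"],uv[:,0].reshape(n,n),uv[:,1].reshape(n,n),cv2.INTER_LINEAR)
    hsv=cv2.cvtColor(im,cv2.COLOR_BGR2HSV)
    m=((hsv[...,1]<70)).astype(np.uint8)
    m=cv2.morphologyEx(m,cv2.MORPH_CLOSE,np.ones((31,31)))
    m=cv2.morphologyEx(m,cv2.MORPH_OPEN,np.ones((41,41)))
    k,lab,st,ce=cv2.connectedComponentsWithStats(m)
    j=1+np.argmin([np.hypot(*(ce[i]-n/2))-st[i,4]*0.001 for i in range(1,k)])
    cn,_=cv2.findContours((lab==j).astype(np.uint8),cv2.RETR_EXTERNAL,cv2.CHAIN_APPROX_NONE)
    cn=max(cn,key=cv2.contourArea)
    (cc,ss,a)=cv2.minAreaRect(cn); 
    pts=cn[:,0,:].astype(float)  # (col->Y,row->X)
    xy=np.c_[c0[0]+(pts[:,1]-n/2)*px,c0[1]+(pts[:,0]-n/2)*px]
    c,s,ang=rect(xy)
    if save:
        o=im.copy(); cv2.drawContours(o,[cn],-1,(0,0,255),1); b=cv2.boxPoints((cc,ss,a)).astype(int); cv2.drawContours(o,[b],-1,(255,0,0),1)
        cv2.imwrite("pics/"+save,o[::-1,::-1])
    return c,s,ang
E
python3 - <<'E'
from h import *
f=frame("wrist"); P=cloud(f)
for n,uv in [("s1 bar",(304,180)),("s2 bar",(283,50)),("cover",(415,130)),("bench",(200,120)),("s3 bar",(608,100)),("hdl",(447,108))]:
    u,v=uv; w=P[v-3:v+4,u-2:u+3].reshape(-1,3); print(n,np.nanmean(w,0).round(4),np.nanstd(w[:,2]).round(4))
c=np.nanmean(P[177:184,302:306].reshape(-1,3),0)
print(fitscreen(f,c[:2],.014,save="r1.png"))
w=clus(P,(304,185),55,.011,.03); print(len(w)); 
E
```

```text
s1 bar [0.3922 0.3387 0.0138] 0.0008
s2 bar [0.5313 0.3581 0.0189] 0.0007
cover [0.4501 0.209  0.0075] 0.0008
bench [0.4614 0.4607 0.    ] 0.0009
s3 bar [0.482  0.0109 0.0234] 0.0007
hdl [0.474  0.1886 0.0374] 0.0007
(array([0.382853 , 0.3402576]), array([ 92.24697876, 110.87084961]), 88.87670135498047)
2062
```

View pics/r1.png

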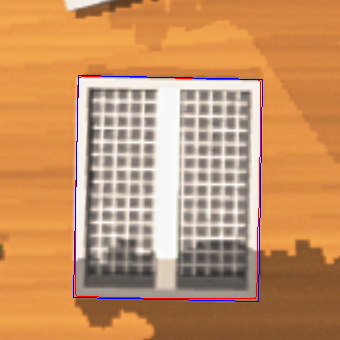

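```bash
python3 - <<'E'
from h import *
goto((.3829,.3403,.06),-91.1)
E
```

```text
t 2.70 tcp [0.3938 0.3233 0.1663] yaw -90.08 q6 2.11 F [ 0.3 -0.5  0.5] w 1.001
d [-0.017   0.011   0.1063] a [-0.0013  0.0002  0.0178] rows>= 1.7
```

```bash
python3 -m handwheel '[{"dx":-0.017,"dy":0.011,"dz":0.05,"ax":0,"ay":0,"az":0.018},{"dx":-0.017,"dy":0.011,"dz":0.106,"ax":0,"ay":0,"az":0.018},{"dx":-0.017,"dy":0.011,"dz":0.106,"ax":0,"ay":0,"az":0.018},{"dx":-0.017,"dy":0.011,"dz":0.106,"ax":0,"ay":0,"az":0.018},{"dx":-0.017,"dy":0.011,"dz":0.106,"ax":0,"ay":0,"az":0.018}]' 165
python3 - <<'E'
from h import *
goto((.3829,.3403,.005),-91.1)
f=frame("wrist"); cv2.imwrite("pics/w2.png",f["image"])
E
```

```text
time: 3.32
tool_pos: [0.3846, 0.3421, 0.0631]
tool_rot: [0.003, -0.7, 0.714, -0.001]
contact_force: [0.4, -0.0, 0.1]
gripper_width: 0.355
t 3.33 tcp [0.3846 0.3421 0.0631] yaw -91.10 q6 2.17 F [ 0.4 -0.   0.1] w 0.355
d [0.002  0.0019 0.0581] a [-0.005   0.0034  0.    ] rows>= 0.9
```

View pics/w2.png

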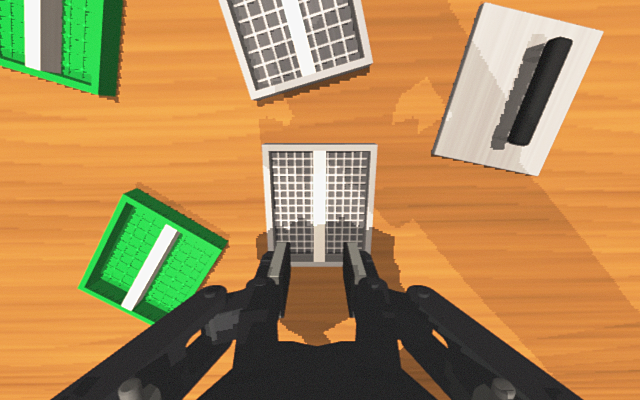

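```bash
python3 -m handwheel '[{"dx":0,"dy":0,"dz":0.03,"ax":0,"ay":0,"az":0},{"dx":0,"dy":0,"dz":0.055,"ax":0,"ay":0,"az":0},{"dx":0,"dy":0,"dz":0.055,"ax":0,"ay":0,"az":0},{"dx":0,"dy":0,"dz":0.055,"ax":0,"ay":0,"az":0},{"dx":0,"dy":0,"dz":0.055,"ax":0,"ay":0,"az":0}]'
python3 - <<'E'
from h import *
goto((.3829,.3403,.005),-91.1)
E
```

```text
time: 4.0
tool_pos: [0.3834, 0.3419, 0.0064]
tool_rot: [0.002, -0.701, 0.714, -0.0]
contact_force: [0.6, -0.5, -0.5]
gripper_width: 0.354
t 4.00 tcp [0.3834 0.3419 0.0064] yaw -91.04 q6 2.17 F [ 0.6 -0.5 -0.5] w 0.354
d [0.0016 0.0004 0.0014] a [-0.0027  0.0019  0.001 ] rows>= 0.0
```

Now at z=6 mm with no contact. Closing on the bar.

```bash
python3 -m handwheel '[{"dx":0.0015,"dy":0,"dz":0,"ax":0,"ay":0,"az":0},{"dx":0.0015,"dy":0,"dz":0,"ax":0,"ay":0,"az":0},{"dx":0.0015,"dy":0,"dz":0,"ax":0,"ay":0,"az":0},{"dx":0.0015,"dy":0,"dz":0,"ax":0,"ay":0,"az":0}]' 255
python3 -m handwheel '[{"dx":0,"dy":0,"dz":-0.05,"ax":0,"ay":0,"az":0},{"dx":0,"dy":0,"dz":-0.1,"ax":0,"ay":0,"az":0},{"dx":0,"dy":0,"dz":-0.15,"ax":0,"ay":0,"az":0},{"dx":0,"dy":0,"dz":-0.15,"ax":0,"ay":0,"az":0},{"dx":0,"dy":0,"dz":-0.15,"ax":0,"ay":0,"az":0}]'
python3 - <<'E'
from h import *
goto((.45,.16,.30),-91)
f=frame("wrist"); cv2.imwrite("pics/w3.png",f["image"])
E
```

```text
time: 4.5
tool_pos: [0.382, 0.3395, 0.0044]
tool_rot: [-0.0, -0.701, 0.714, 0.0]
contact_force: [0.8, 0.5, -0.1]
gripper_width: 0.001
time: 5.12
tool_pos: [0.3818, 0.3394, 0.154]
tool_rot: [-0.0, -0.701, 0.714, 0.0]
contact_force: [-0.1, -0.1, -1.4]
gripper_width: 0.001
t 5.12 tcp [0.3818 0.3394 0.154 ] yaw -91.04 q6 2.17 F [-0.1 -0.1 -1.4] w 0.001
d [ 0.1782 -0.0714 -0.146 ] a [ 0.0005 -0.0003 -0.0008] rows>= 3.9
```

View pics/w3.png

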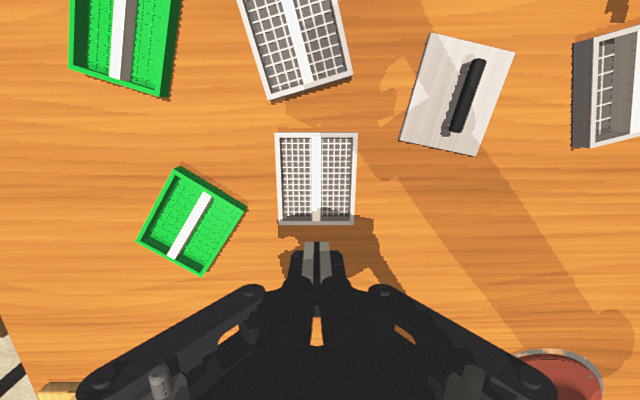

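The gripper closed fully (width 0.001), so it missed the bar. I'll check where the TCP projects and where the screen is.

```bash
python3 - <<'E'
from h import *
f=frame("wrist"); s=manip.state(); print("tcp px",proj(f,s["tool_pos"]), s["tool_pos"])
T=rot(s["tool_rot"]); print("hold_z",manip.hold_point_z, "hold px",proj(f,s["tool_pos"]+T.apply([0,0,-.019])))
P=cloud(f)
for uv in [(316,175),(316,250),(309,250),(324,250),(317,244),(200,120)]:
    u,v=uv; w=P[v-1:v+2,u-1:u+2].reshape(-1,3); print(uv,np.nanmean(w,0).round(4))
print(fitscreen(f,(.382,.34),.014,save="r2.png"))
E
```

```text
tcp px [[316.84274312 230.38792926]] [0.3810016  0.33888411 0.15236536]
hold_z 0.0187 hold px [[316.86027747 242.88080969]]
(316, 175) [0.3886 0.3394 0.0138]
(316, 250) [0.3904 0.3393 0.1982]
(309, 250) [0.3905 0.3429 0.1981]
(324, 250) [0.3902 0.3351 0.1979]
(317, 244) [0.3902 0.3387 0.191 ]
(200, 120) [4.515e-01 4.693e-01 2.000e-04]
(array([0.382789  , 0.34033652]), array([ 92.17389679, 110.42281342]), 89.37724304199219)
```

View pics/r2.png

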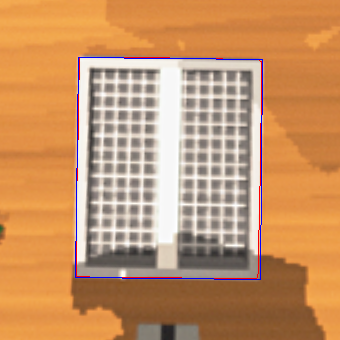

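```bash
python3 - <<'E'
from h import *
f=frame("wrist"); crop(f,"w4.png",256,180,376,300,5); P=cloud(f); s=manip.state(); T=rot(s["tool_rot"])
for v in range(234,262,3):
    print(v,[T.inv().apply(P[v,u]-s["tool_pos"]).round(4).tolist() for u in (305,312,322,330)])
g=frame("scene"); print(proj(g,s["tool_pos"])); u,v=proj(g,s["tool_pos"])[0].astype(int); crop(g,"sc4.png",u-60,v-60,u+60,v+60,5)
E
```

```text
234 [[-0.015, 0.0727, 0.1524], [-0.006, 0.0734, 0.1539], [0.0069, 0.0726, 0.1521], [0.0172, 0.073, 0.1531]]
237 [[-0.0151, 0.0768, 0.1523], [-0.006, 0.0768, 0.1523], [0.0069, 0.0776, 0.1538], [0.0172, 0.0766, 0.1518]]
240 [[-0.0151, 0.081, 0.152], [-0.0061, 0.0816, 0.1534], [0.0069, 0.081, 0.1521], [0.0173, 0.0814, 0.1529]]
243 [[-0.0063, -0.0093, -0.0379], [-0.0025, -0.0096, -0.0385], [0.0029, -0.0092, -0.0377], [0.0174, 0.0861, 0.1536]]
246 [[-0.0062, -0.0093, -0.0413], [-0.0025, -0.0093, -0.0413], [0.0028, -0.009, -0.0408], [0.0175, 0.0902, 0.1532]]
249 [[-0.0061, -0.0091, -0.0444], [-0.0024, -0.0089, -0.044], [0.0028, -0.0091, -0.0444], [0.0175, 0.0942, 0.1524]]
252 [[-0.0059, -0.0094, -0.0481], [-0.0024, -0.0092, -0.0478], [0.0027, -0.0089, -0.0472], [0.0072, -0.0049, -0.0398]]
255 [[-0.0058, -0.0089, -0.0503], [-0.0023, -0.0093, -0.051], [0.0027, -0.0088, -0.0502], [0.0071, -0.0047, -0.0427]]
258 [[-0.0057, -0.0088, -0.0531], [-0.0023, -0.009, -0.0534], [0.0026, -0.0091, -0.0536], [0.0069, -0.0049, -0.0463]]
261 [[-0.0056, -0.0091, -0.0565], [-0.0022, -0.0092, -0.0567], [0.0026, -0.0089, -0.0561], [0.0064, -0.0088, -0.0559]]
[[361.67130195 152.90896565]]
```

View pics/w4.png

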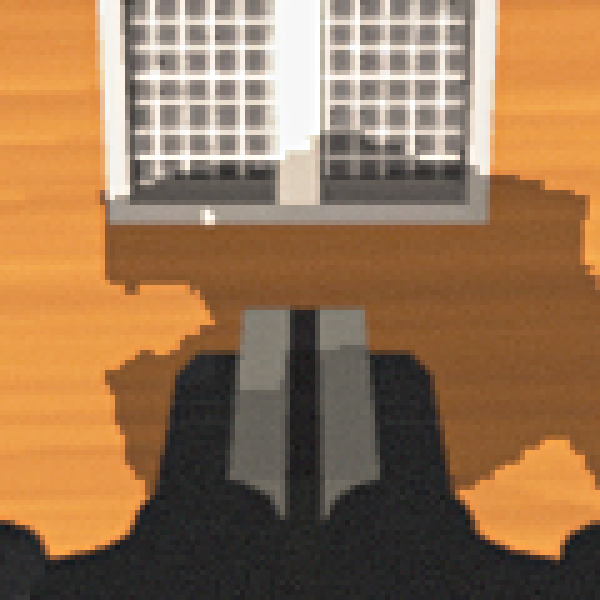

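View pics/sc4.png

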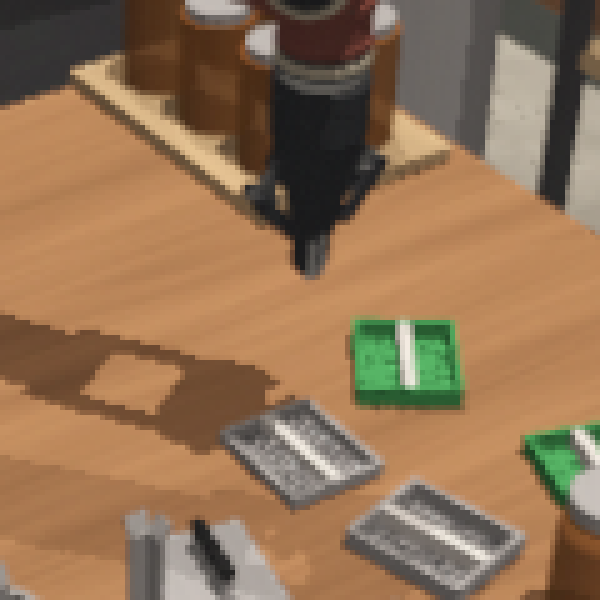

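```bash
python3 - <<'E'
from h import *
g=frame("scene"); s=manip.state(); T=rot(s["tool_rot"]); P=cloud(g)
for o in (0,-.02,-.03,-.037,-.05): print(o,proj(g,s["tool_pos"]+T.apply([0,0,o])).round(1))
for v in range(140,156): print(v,[T.inv().apply(P[v,u]-s["tool_pos"]).round(3).tolist() for u in (362,363,364)])
E
```

```text
0 [[361.8 152.8]]
-0.02 [[362.  148.6]]
-0.03 [[362.2 146.5]]
-0.037 [[362.3 145. ]]
-0.05 [[362.4 142.2]]
140 [[0.01, -0.009, -0.068], [0.005, -0.01, -0.067], [-0.0, -0.008, -0.064]]
141 [[0.008, -0.007, -0.062], [0.008, -0.014, -0.065], [0.003, -0.013, -0.063]]
142 [[0.01, -0.01, -0.06], [0.006, -0.011, -0.059], [0.003, -0.013, -0.059]]
143 [[0.011, -0.011, -0.056], [0.007, -0.013, -0.055], [-0.0, -0.01, -0.051]]
144 [[0.009, -0.01, -0.05], [0.006, -0.012, -0.05], [0.001, -0.012, -0.048]]
145 [[0.008, -0.008, -0.044], [0.005, -0.011, -0.045], [0.007, -0.02, -0.05]]
146 [[0.008, -0.01, -0.04], [0.005, -0.012, -0.04], [0.004, -0.017, -0.043]]
147 [[0.01, -0.013, -0.038], [0.005, -0.013, -0.036], [0.002, -0.015, -0.036]]
148 [[-0.167, 0.216, 0.153], [-0.175, 0.218, 0.157], [-0.174, 0.21, 0.152]]
149 [[-0.163, 0.21, 0.154], [-0.167, 0.209, 0.154], [-0.171, 0.205, 0.154]]
150 [[-0.152, 0.196, 0.148], [-0.161, 0.2, 0.153], [-0.169, 0.203, 0.157]]
151 [[-0.153, 0.196, 0.154], [-0.153, 0.189, 0.15], [-0.163, 0.195, 0.156]]
152 [[-0.145, 0.187, 0.151], [-0.147, 0.181, 0.149], [-0.157, 0.186, 0.155]]
153 [[-0.14, 0.179, 0.151], [-0.144, 0.177, 0.151], [-0.148, 0.174, 0.151]]
154 [[-0.136, 0.174, 0.152], [-0.143, 0.175, 0.155], [-0.149, 0.174, 0.157]]
155 [[-0.131, 0.166, 0.151], [-0.139, 0.169, 0.156], [-0.141, 0.164, 0.153]]
```

Both cameras agree that the real fingertips sit about 37 mm short of the reported TCP, which contradicts the text. I'll work in measured tip coordinates and confirm them with a gentle, force-watched descent.

```bash
cat >> h.py <<'E'
TIP=0.037
def tip(xyz,yaw):
    goto((xyz[0],xyz[1],xyz[2]-TIP),yaw)
E
python3 - <<'E'
from h import *
tip((.3828,.3403,.04),-90.7)
E
```

```text
t 5.38 tcp [0.3812 0.339  0.1527] yaw -91.04 q6 2.17 F [-0.2 -0.4 -0.9] w -0.002
d [-0.0015 -0.0019  0.1497] a [ 0.0025 -0.0017 -0.006 ] rows>= 2.4
```

```bash
python3 -m handwheel '[{"dx":-0.001,"dy":-0.001,"dz":0.05,"ax":0,"ay":0,"az":0},{"dx":-0.001,"dy":-0.001,"dz":0.1,"ax":0,"ay":0,"az":0},{"dx":-0.001,"dy":-0.001,"dz":0.15,"ax":0,"ay":0,"az":0},{"dx":-0.001,"dy":-0.001,"dz":0.15,"ax":0,"ay":0,"az":0},{"dx":-0.001,"dy":-0.001,"dz":0.15,"ax":0,"ay":0,"az":0}]' 165
python3 - <<'E'
from h import *
tip((.3828,.3403,.005),-90.7)
f=frame("wrist"); crop(f,"w5.png",236,150,396,270,5)
s=manip.state(); T=rot(s["tool_rot"]); P=cloud(f); 
for u in (285,290,345,350): print(u,[(v,T.inv().apply(P[v,u]-s["tool_pos"]).round(3).tolist()) for v in range(225,256,6)])
E
```

```text
time: 6.0
tool_pos: [0.384, 0.3412, 0.0059]
tool_rot: [0.001, -0.701, 0.714, -0.0]
contact_force: [0.1, -0.4, 0.2]
gripper_width: 0.349
t 6.00 tcp [0.384  0.3412 0.0059] yaw -91.04 q6 2.17 F [ 0.1 -0.4  0.2] w 0.349
d [0.0009 0.0012 0.0379] a [-0.0014  0.001  -0.006 ] rows>= 0.6
285 [(225, [-0.021, -0.001, 0.005]), (231, [-0.022, 0.003, 0.005]), (237, [-0.022, 0.007, 0.004]), (243, [-0.017, -0.009, -0.037]), (249, [-0.016, -0.008, -0.043]), (255, [-0.015, -0.008, -0.05])]
290 [(225, [-0.018, -0.001, 0.005]), (231, [-0.018, 0.003, 0.004]), (237, [-0.018, 0.008, 0.005]), (243, [-0.018, 0.013, 0.005]), (249, [-0.015, -0.002, -0.032]), (255, [-0.015, 0.001, -0.032])]
345 [(225, [0.02, -0.001, 0.005]), (231, [0.02, 0.003, 0.005]), (237, [0.021, 0.008, 0.005]), (243, [0.016, -0.008, -0.036]), (249, [0.015, -0.008, -0.042]), (255, [0.016, -0.004, -0.042])]
350 [(225, [0.024, -0.001, 0.006]), (231, [0.024, 0.002, 0.004]), (237, [0.024, 0.008, 0.006]), (243, [0.019, -0.008, -0.036]), (249, [0.018, -0.008, -0.042]), (255, [0.017, -0.009, -0.05])]
```

View pics/w5.png

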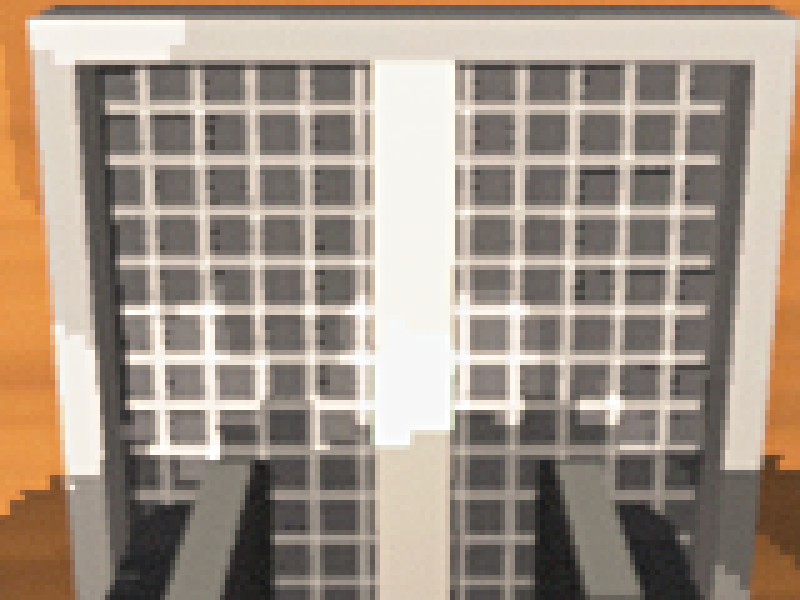

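```bash
python3 -m handwheel '[{"dx":0.001,"dy":0.001,"dz":0.018,"ax":0,"ay":0,"az":0},{"dx":0.001,"dy":0.001,"dz":0.025,"ax":0,"ay":0,"az":0},{"dx":0.001,"dy":0.001,"dz":0.029,"ax":0,"ay":0,"az":0},{"dx":0.001,"dy":0.001,"dz":0.029,"ax":0,"ay":0,"az":0}]'
python3 - <<'E'
from h import *
f=frame("wrist"); crop(f,"w6.png",236,150,396,270,5)
E
```

```text
time: 6.55
tool_pos: [0.3818, 0.3394, -0.0249]
tool_rot: [-0.0, -0.701, 0.714, 0.0]
contact_force: [0.8, 0.4, 0.2]
gripper_width: 0.354
```

View pics/w6.png

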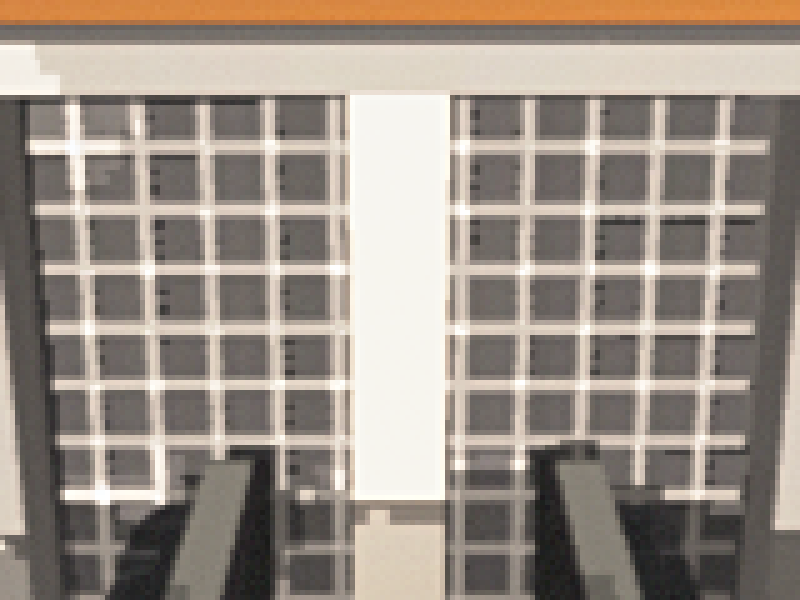

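```bash
python3 -m handwheel '[{"dx":0,"dy":0,"dz":0.005,"ax":0,"ay":0,"az":0},{"dx":0,"dy":0,"dz":0.005,"ax":0,"ay":0,"az":0},{"dx":0,"dy":0,"dz":0.005,"ax":0,"ay":0,"az":0}]'
python3 -m handwheel '[{"dx":0,"dy":0,"dz":0,"ax":0,"ay":0,"az":0},{"dx":0,"dy":0,"dz":0,"ax":0,"ay":0,"az":0},{"dx":0,"dy":0,"dz":0,"ax":0,"ay":0,"az":0},{"dx":0,"dy":0,"dz":0,"ax":0,"ay":0,"az":0}]' 255
```

```text
time: 6.98
tool_pos: [0.382, 0.3395, -0.0296]
tool_rot: [-0.0, -0.701, 0.714, 0.0]
contact_force: [0.3, 0.4, 0.7]
gripper_width: 0.356
time: 7.48
tool_pos: [0.3826, 0.3399, -0.0288]
tool_rot: [0.001, -0.701, 0.714, -0.0]
contact_force: [0.3, -0.9, 5.9]
gripper_width: 0.094
```

```bash
python3 -m handwheel '[{"dx":0,"dy":0,"dz":-0.03,"ax":0,"ay":0,"az":0},{"dx":0,"dy":0,"dz":-0.09,"ax":0,"ay":0,"az":0},{"dx":0,"dy":0,"dz":-0.15,"ax":0,"ay":0,"az":0},{"dx":0,"dy":0,"dz":-0.2,"ax":0,"ay":0,"az":0},{"dx":0,"dy":0,"dz":-0.25,"ax":0,"ay":0,"az":0}]'
python3 - <<'E'
from h import *
f=frame("wrist"); cv2.imwrite("pics/w7.png",f["image"])
tip((.47,-.025,.31),-91)
E
```

```text
time: 8.1
tool_pos: [0.3815, 0.3392, 0.2213]
tool_rot: [-0.0, -0.701, 0.714, 0.0]
contact_force: [0.4, -0.2, -1.7]
gripper_width: 0.093
t 8.15 tcp [0.3846 0.3413 0.2298] yaw -91.03 q6 2.17 F [1.4 1.3 5.7] w 0.099
d [ 0.3644 -0.0924 -0.0447] a [-0.0095  0.0066 -0.0006] rows>= 6.1
```

View pics/w7.png

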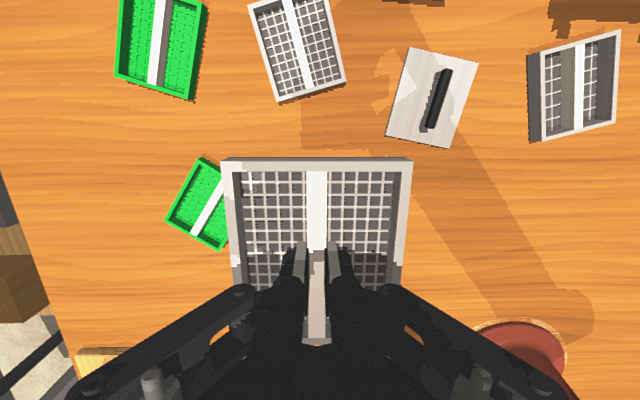

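Screen 1 is held level. Moving toward the filter.

```bash
python3 -m handwheel '[{"dx":0.364,"dy":-0.092,"dz":-0.045,"ax":0,"ay":0,"az":0},{"dx":0.364,"dy":-0.092,"dz":-0.045,"ax":0,"ay":0,"az":0},{"dx":0.364,"dy":-0.092,"dz":-0.045,"ax":0,"ay":0,"az":0},{"dx":0.364,"dy":-0.092,"dz":-0.045,"ax":0,"ay":0,"az":0},{"dx":0.364,"dy":-0.092,"dz":-0.045,"ax":0,"ay":0,"az":0}]'
python3 - <<'E'
from h import *
tip((.47,-.025,.31),-91)
E
```

```text
time: 8.78
tool_pos: [0.4523, 0.0355, 0.2568]
tool_rot: [-0.0, -0.701, 0.713, 0.0]
contact_force: [1.1, 1.0, -0.3]
gripper_width: 0.095
t 8.78 tcp [0.4523 0.0355 0.2568] yaw -91.03 q6 1.50 F [ 1.1  1.  -0.3] w 0.095
d [ 0.0602 -0.0188 -0.0162] a [ 0.0006  0.0002 -0.0006] rows>= 1.0
```

```bash
python3 -m handwheel '[{"dx":0.08,"dy":-0.02,"dz":-0.011,"ax":0,"ay":0,"az":0},{"dx":0.08,"dy":-0.02,"dz":-0.011,"ax":0,"ay":0,"az":0},{"dx":0.08,"dy":-0.02,"dz":-0.011,"ax":0,"ay":0,"az":0}]'
python3 - <<'E'
from h import *
f=frame("wrist"); cv2.imwrite("pics/w8.png",f["image"]); np.save("w8.npy",cloud(f))
tip((.47,-.025,.31),-91)
E
```

```text
time: 9.15
tool_pos: [0.4709, -0.0442, 0.2676]
tool_rot: [-0.0, -0.7, 0.715, 0.001]
contact_force: [-0.2, 0.6, -0.9]
gripper_width: 0.092
t 9.20 tcp [ 0.4708 -0.0431  0.2675] yaw -91.12 q6 1.34 F [-0.2  0.4 -0.7] w 0.095
d [-0.0181  0.0011 -0.0055] a [ 0.0017  0.0009 -0.0022] rows>= 0.3
```

View pics/w8.png

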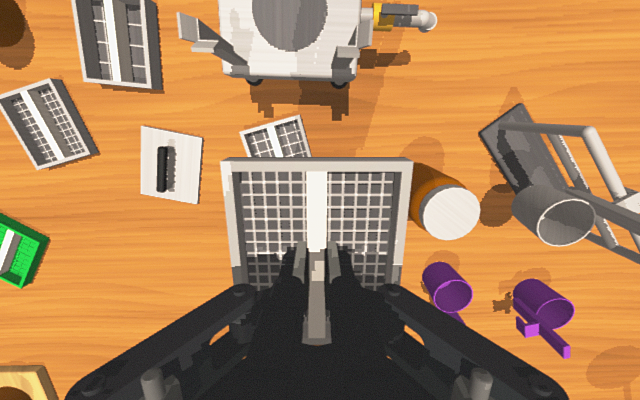

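```bash
python3 -m handwheel '[{"dx":0,"dy":0.02,"dz":-0.05,"ax":0,"ay":0,"az":0},{"dx":0,"dy":0.03,"dz":-0.1,"ax":0,"ay":0,"az":0},{"dx":0,"dy":0.03,"dz":-0.13,"ax":0,"ay":0,"az":0},{"dx":0,"dy":0.03,"dz":-0.13,"ax":0,"ay":0,"az":0},{"dx":0,"dy":0.03,"dz":-0.13,"ax":0,"ay":0,"az":0}]'
python3 - <<'E'
from h import *
f=frame("wrist"); cv2.imwrite("pics/w9.png",f["image"]); np.save("w9.npy",cloud(f))
import pickle; pickle.dump(f,open("w9.pkl","wb"))
E
```

```text
time: 9.82
tool_pos: [0.4407, -0.0416, 0.3965]
tool_rot: [-0.001, -0.701, 0.713, 0.001]
contact_force: [0.3, -0.2, -1.2]
gripper_width: 0.095
```

View pics/w9.png

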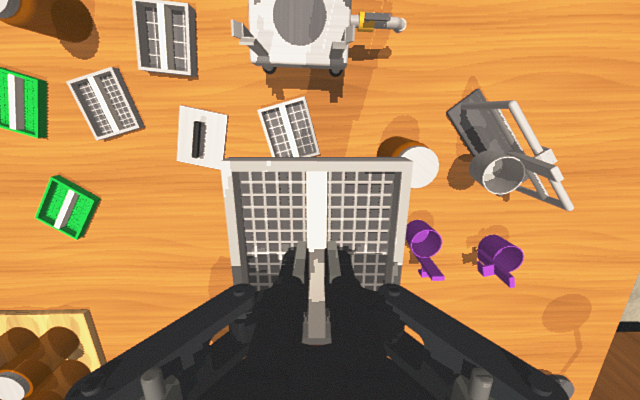

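```bash
python3 -m handwheel '[{"dx":0,"dy":-0.06,"dz":0,"ax":0,"ay":0,"az":0},{"dx":0,"dy":-0.09,"dz":0,"ax":0,"ay":0,"az":0},{"dx":0,"dy":-0.09,"dz":0,"ax":0,"ay":0,"az":0},{"dx":0,"dy":-0.09,"dz":0,"ax":0,"ay":0,"az":0}]'
python3 - <<'E'
from h import *
import pickle
f=frame("wrist"); cv2.imwrite("pics/w10.png",f["image"]); pickle.dump(f,open("w10.pkl","wb"))
print(f["t"])
P=cloud(f)
w=P[:200].reshape(-1,3); w=w[(w[:,0]>.55)&(w[:,0]<.75)&(w[:,1]>-.13)&(w[:,1]<.08)]
m=w[(w[:,2]>.108)&(w[:,2]<.122)]; m=m[m[:,1]>-.097]; print("pan",*rect(m[:,:2]),np.median(m[:,2]))
g=w[(w[:,2]>.14)&(w[:,2]<.24)]; print("guides",*rect(g[:,:2]),np.percentile(g[:,2],[50,98]))
E
```

```text
time: 10.38
tool_pos: [0.5304, -0.0438, 0.3971]
tool_rot: [-0.001, -0.701, 0.713, 0.001]
contact_force: [-0.1, -0.2, -0.4]
gripper_width: 0.09
[ 0.60797091 -0.04527264  0.57057929]
pan [ 0.64743073 -0.02157765] [126.0868454  148.28190613] -3.1765365600585938 0.11490277944731853
guides [ 0.64741199 -0.02019885] [119.28736877 137.39068604] -3.1394500732421875 [0.20885414 0.21962306]
```

View pics/w10.png

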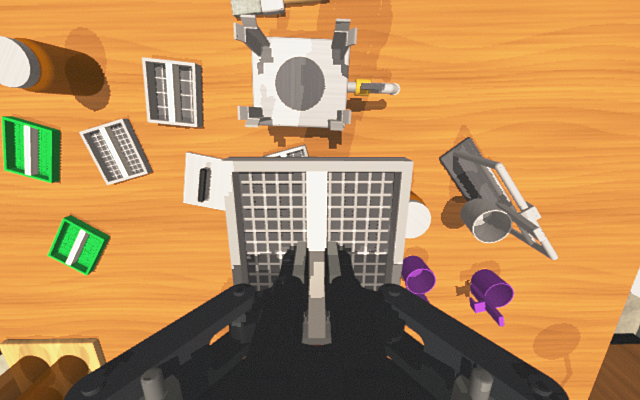

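```bash
python3 - <<'E'
from h import *
import pickle
f=pickle.load(open("w10.pkl","rb"))
for nm,z in (("w",f),("t",frame("top"))):
    f=z; px=.0005; n=320; g=(np.arange(n)-n/2)*px
    X,Y=np.meshgrid(.648+g,-.021+g,indexing="ij")
    uv=proj(f,np.c_[X.ravel(),Y.ravel(),np.full(X.size,.115)]).astype(np.float32)
    im=cv2.remap(f["image"],uv[:,0].reshape(n,n),uv[:,1].reshape(n,n),cv2.INTER_LINEAR)
    gr=cv2.cvtColor(im,cv2.COLOR_BGR2GRAY); m=(gr<140).astype(np.uint8)
    cn,_=cv2.findContours(m,cv2.RETR_LIST,cv2.CHAIN_APPROX_NONE)
    for c in cn:
        if cv2.contourArea(c)>5000: 
            (a,b),s,t=cv2.fitEllipse(cv2.convexHull(c)); print(nm,.648+(b-n/2)*px,-.021+(a-n/2)*px,np.array(s)*px)
    cv2.imwrite(f"pics/bed_{nm}.png",im[::-1,::-1])
E
```

```text
w 0.6470881118774414 -0.022057815551757814 [0.06948078 0.07416342]
w 0.5979926891326904 -0.016641624450683595 [0.08515044 0.15166478]
t 0.6375438003540039 -0.028828460693359377 [0.17832597 0.26976712]
```

View pics/bed_w.png

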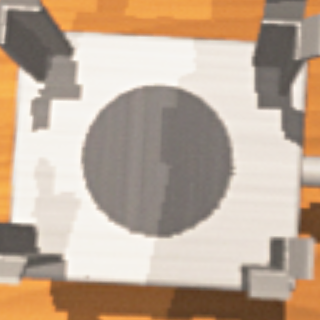

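```bash
python3 - <<'E'
from h import *
f=frame("wrist"); s=manip.state(); T=rot(s["tool_rot"]); P=cloud(f)
q=T.inv().apply((P-s["tool_pos"]).reshape(-1,3)).reshape(P.shape)
for u in (240,270,300,330,360,390):
    v=[v for v in range(120,200) if abs(q[v,u,2]+.043)<.01 ]
    print(u,v[:1],q[v[0],u].round(4) if v else None, q[v[0]+3,u].round(4) if v else None)
for v in (170,190,210):
    us=[u for u in range(180,460) if abs(q[v,u,2]+.043)<.008]; print(v,us[0],us[-1],q[v,us[0]+2].round(4),q[v,us[-1]-2].round(4))
goto((.6472,-.0213,.30),-3.15)
E
```

```text
240 [158] [-0.0385 -0.055  -0.0344] [-0.0365 -0.0548 -0.0421]
270 [158] [-0.0236 -0.0548 -0.0335] [-0.0223 -0.0547 -0.0417]
300 [158] [-0.0084 -0.0548 -0.0334] [-0.0079 -0.0549 -0.0433]
330 [158] [ 0.0067 -0.0547 -0.0331] [ 0.0063 -0.0546 -0.0415]
360 [158] [ 0.0219 -0.0547 -0.0332] [ 0.0206 -0.0547 -0.0419]
390 [158] [ 0.0371 -0.0547 -0.033 ] [ 0.035  -0.0546 -0.0415]
170 221 411 [-0.0452 -0.0503 -0.0417] [ 0.0443 -0.0504 -0.0422]
190 223 410 [-0.0453 -0.0403 -0.0415] [ 0.0448 -0.0404 -0.0422]
210 226 407 [-0.0445 -0.0301 -0.0424] [ 0.0441 -0.0303 -0.043 ]
t 10.53 tcp [ 0.5304 -0.044   0.3988] yaw -91.05 q6 1.37 F [ 0.1 -0.1 -0.4] w 0.094
d [-0.0248 -0.1163  0.0988] a [-2.0000e-04 -3.0000e-04 -1.5341e+00] rows>= 8.2
```

```bash
python3 -m handwheel '[{"dx":-0.005,"dy":-0.023,"dz":0,"ax":0,"ay":0,"az":-0.187},{"dx":-0.01,"dy":-0.046,"dz":0,"ax":0,"ay":0,"az":-0.373},{"dx":-0.015,"dy":-0.07,"dz":0,"ax":0,"ay":0,"az":-0.56},{"dx":-0.02,"dy":-0.093,"dz":0,"ax":0,"ay":0,"az":-0.746},{"dx":-0.025,"dy":-0.116,"dz":0,"ax":0,"ay":0,"az":-0.933}]'
python3 - <<'E'
from h import *
goto((.6472,-.0213,.30),-3.15)
E
```

```text
time: 11.15
tool_pos: [0.6478, -0.021, 0.3993]
tool_rot: [-0.0, 0.948, -0.319, 0.0]
contact_force: [0.1, -0.1, -0.6]
gripper_width: 0.091
t 11.15 tcp [ 0.6478 -0.021   0.3993] yaw -37.24 q6 0.50 F [ 0.1 -0.1 -0.6] w 0.091
d [-0.0004  0.0006  0.0993] a [-2.000e-04 -9.000e-04 -5.951e-01] rows>= 3.2
```

```bash
python3 -m handwheel '[{"dx":0,"dy":0,"dz":0.02,"ax":0,"ay":0,"az":-0.186},{"dx":0,"dy":0,"dz":0.05,"ax":0,"ay":0,"az":-0.372},{"dx":0,"dy":0,"dz":0.1,"ax":0,"ay":0,"az":-0.55},{"dx":0,"dy":0,"dz":0.1,"ax":0,"ay":0,"az":-0.595},{"dx":0,"dy":0,"dz":0.1,"ax":0,"ay":0,"az":-0.595}]'
python3 -m handwheel '[{"dx":0,"dy":0,"dz":0,"ax":0,"ay":0,"az":0}]'
python3 - <<'E'
from h import *
goto((.6472,-.0213,.087),-3.15)
f=frame("wrist"); cv2.imwrite("pics/w11.png",f["image"])
E
```

```text
time: 11.78
tool_pos: [0.647, -0.0212, 0.2985]
tool_rot: [-0.0, 1.0, -0.031, -0.0]
contact_force: [-0.3, -0.2, -0.4]
gripper_width: 0.096
time: 11.9
tool_pos: [0.6479, -0.0213, 0.3004]
tool_rot: [0.0, 1.0, -0.031, 0.001]
contact_force: [0.1, 0.7, -0.8]
gripper_width: 0.098
t 11.90 tcp [ 0.6479 -0.0213  0.3004] yaw -3.54 q6 -0.09 F [ 0.1  0.7 -0.8] w 0.098
d [-0.0013  0.      0.2134] a [ 0.0003 -0.0028 -0.0068] rows>= 3.4
```

View pics/w11.png

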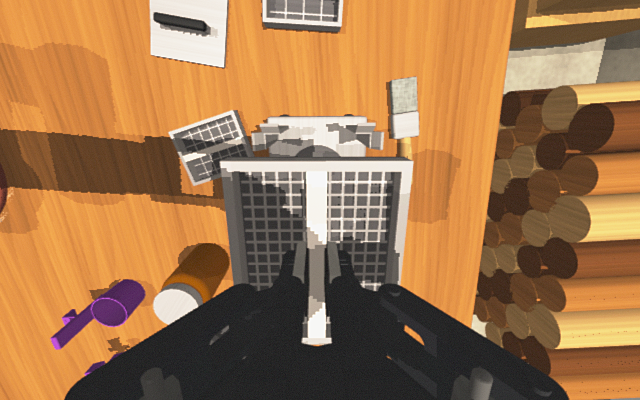

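```bash
python3 -m handwheel '[{"dx":0,"dy":0,"dz":0.05,"ax":0,"ay":0,"az":-0.007},{"dx":0,"dy":0,"dz":0.08,"ax":0,"ay":0,"az":-0.007},{"dx":0,"dy":0,"dz":0.1,"ax":0,"ay":0,"az":-0.007},{"dx":0,"dy":0,"dz":0.11,"ax":0,"ay":0,"az":-0.007},{"dx":0,"dy":0,"dz":0.11,"ax":0,"ay":0,"az":-0.007}]'
python3 - <<'E'
from h import *
goto((.6472,-.0213,.087),-3.15)
f=frame("wrist"); cv2.imwrite("pics/w12.png",f["image"])
E
```

```text
time: 12.58
tool_pos: [0.6478, -0.0212, 0.189]
tool_rot: [0.0, 1.0, -0.027, 0.0]
contact_force: [0.7, 0.2, -2.0]
gripper_width: 0.098
t 12.57 tcp [ 0.6478 -0.0212  0.189 ] yaw -3.10 q6 -0.09 F [ 0.7  0.2 -2. ] w 0.098
d [-6.00e-04  1.00e-04  1.02e-01] a [ 0.     -0.0004  0.0009] rows>= 1.6
```

View pics/w12.png

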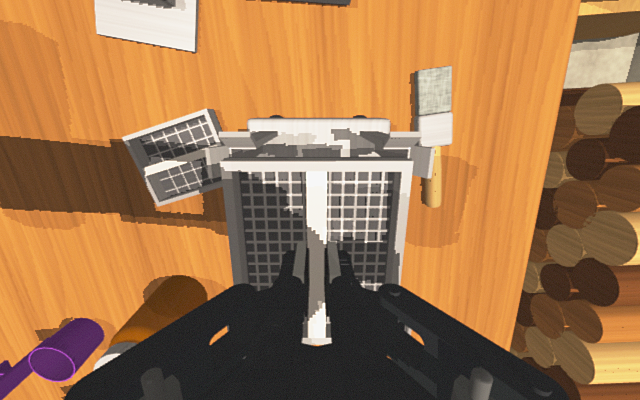

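```bash
python3 -m handwheel '[{"dx":-0.0005,"dy":0,"dz":0.02,"ax":0,"ay":0,"az":0},{"dx":-0.0005,"dy":0,"dz":0.04,"ax":0,"ay":0,"az":0},{"dx":-0.0005,"dy":0,"dz":0.06,"ax":0,"ay":0,"az":0},{"dx":-0.0005,"dy":0,"dz":0.06,"ax":0,"ay":0,"az":0}]'
```

```text
time: 13.12
tool_pos: [0.6459, -0.0209, 0.1255]
tool_rot: [-0.0, 1.0, -0.027, -0.002]
contact_force: [-0.5, 0.4, -0.7]
gripper_width: 0.092
```

No jamming. Going down to just above the bed.

```bash
python3 -m handwheel '[{"dx":0,"dy":0,"dz":0.02,"ax":0,"ay":0,"az":0},{"dx":0,"dy":0,"dz":0.034,"ax":0,"ay":0,"az":0},{"dx":0,"dy":0,"dz":0.034,"ax":0,"ay":0,"az":0},{"dx":0,"dy":0,"dz":0.034,"ax":0,"ay":0,"az":0}]'
```

```text
time: 13.62
tool_pos: [0.6469, -0.0211, 0.0947]
tool_rot: [-0.0, 1.0, -0.027, -0.0]
contact_force: [-0.5, 0.4, 0.3]
gripper_width: 0.094
```

```bash
python3 -m handwheel '[{"dx":0,"dy":0,"dz":0.005,"ax":0,"ay":0,"az":0},{"dx":0,"dy":0,"dz":0.005,"ax":0,"ay":0,"az":0}]'
```

```text
time: 13.88
tool_pos: [0.6468, -0.0211, 0.0894]
tool_rot: [-0.0, 1.0, -0.027, -0.0]
contact_force: [-0.2, 0.2, -0.1]
gripper_width: 0.097
```

```bash
python3 -m handwheel '[{"dx":0,"dy":0,"dz":0.003,"ax":0,"ay":0,"az":0},{"dx":0,"dy":0,"dz":0.004,"ax":0,"ay":0,"az":0}]'
```

```text
time: 14.12
tool_pos: [0.6472, -0.0211, 0.0862]
tool_rot: [0.0, 1.0, -0.027, 0.0]
contact_force: [-2.0, 0.7, 4.2]
gripper_width: 0.096
```

```bash
python3 -m handwheel '[{"dx":0,"dy":0,"dz":0.002,"ax":0,"ay":0,"az":0},{"dx":0,"dy":0,"dz":0.002,"ax":0,"ay":0,"az":0}]'
```

```text
time: 14.38
tool_pos: [0.6473, -0.0212, 0.0862]
tool_rot: [0.0, 1.0, -0.027, 0.0]
contact_force: [-5.8, -0.1, 9.2]
gripper_width: 0.096
```

```bash
python3 -m handwheel '[{"dx":0,"dy":0,"dz":0.003,"ax":0,"ay":0,"az":0},{"dx":0,"dy":0,"dz":0.003,"ax":0,"ay":0,"az":0},{"dx":0,"dy":0,"dz":0.003,"ax":0,"ay":0,"az":0}]'
```

```text
time: 14.75
tool_pos: [0.6477, -0.0212, 0.0861]
tool_rot: [0.0, 1.0, -0.027, 0.0]
contact_force: [-11.5, 0.8, 20.9]
gripper_width: 0.094
```

```bash
python3 -m handwheel '[{"dx":0,"dy":0,"dz":-0.007,"ax":0,"ay":0,"az":0},{"dx":0,"dy":0,"dz":-0.007,"ax":0,"ay":0,"az":0}]'
python3 -m handwheel '[{"dx":0,"dy":0,"dz":0,"ax":0,"ay":0,"az":0},{"dx":0,"dy":0,"dz":0,"ax":0,"ay":0,"az":0},{"dx":0,"dy":0,"dz":0,"ax":0,"ay":0,"az":0}]' 165
python3 -m handwheel '[{"dx":0,"dy":0,"dz":-0.03,"ax":0,"ay":0,"az":0},{"dx":0,"dy":0,"dz":-0.08,"ax":0,"ay":0,"az":0},{"dx":0,"dy":0,"dz":-0.14,"ax":0,"ay":0,"az":0},{"dx":0,"dy":0,"dz":-0.2,"ax":0,"ay":0,"az":0},{"dx":0,"dy":0,"dz":-0.22,"ax":0,"ay":0,"az":0}]'
python3 - <<'E'
from h import *
f=frame("wrist"); cv2.imwrite("pics/w13.png",f["image"])
E
```

```text
time: 15.0
tool_pos: [0.6475, -0.0212, 0.0881]
tool_rot: [0.0, 1.0, -0.027, 0.001]
contact_force: [0.2, 0.3, -0.4]
gripper_width: 0.094
time: 15.38
tool_pos: [0.6469, -0.0211, 0.0872]
tool_rot: [-0.0, 1.0, -0.027, -0.0]
contact_force: [0.5, 0.0, -0.7]
gripper_width: 0.353
time: 16.0
tool_pos: [0.6488, -0.0213, 0.3138]
tool_rot: [0.001, 1.0, -0.027, 0.004]
contact_force: [-0.4, 0.7, 0.1]
gripper_width: 0.353
```

View pics/w13.png

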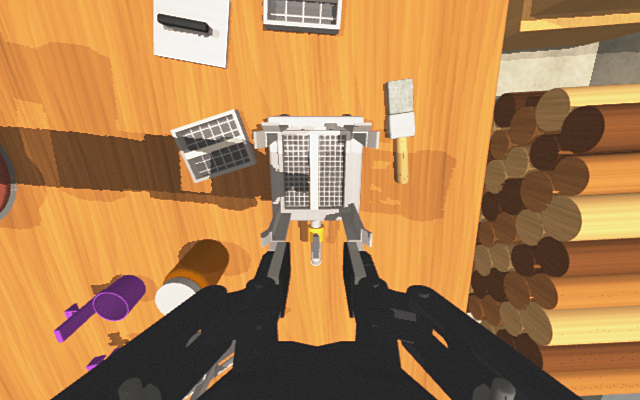

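```bash
python3 - <<'E'
from h import *
f=frame("wrist"); P=cloud(f)
for uv in [(315,150),(315,200),(283,180),(351,180)]:
    u,v=uv; w=P[v-3:v+4,u-2:u+3].reshape(-1,3); print(uv,np.nanmedian(w,0).round(4))
goto((.50,.33,.30),-80)
E
```

```text
(315, 150) [0.6488 0.0109 0.1284]
(315, 200) [ 0.645  -0.0567  0.1284]
(283, 180) [ 0.6038 -0.0276  0.1274]
(351, 180) [ 0.6962 -0.0348  0.1149]
t 16.10 tcp [ 0.6483 -0.0213  0.3111] yaw -3.09 q6 -0.09 F [ 0.4  0.7 -0.6] w 0.354
d [-0.1671 -0.3428  0.01  ] a [-0.0035 -0.0052  1.3423] rows>= 7.2
```

```bash
python3 - <<'E'
from h import *
goto((.535,.35,.17),-76)
E
python3 -m handwheel '[{"dx":-0.02,"dy":-0.06,"dz":0,"ax":0,"ay":0,"az":0.186},{"dx":-0.04,"dy":-0.12,"dz":0,"ax":0,"ay":0,"az":0.372},{"dx":-0.06,"dy":-0.18,"dz":0,"ax":0,"ay":0,"az":0.56},{"dx":-0.08,"dy":-0.235,"dz":0,"ax":0,"ay":0,"az":0.745},{"dx":-0.1,"dy":-0.29,"dz":0,"ax":0,"ay":0,"az":0.93}]'
python3 - <<'E'
from h import *
goto((.535,.35,.17),-76)
E
```

```text
t 16.10 tcp [ 0.6483 -0.0213  0.3111] yaw -3.09 q6 -0.09 F [ 0.4  0.7 -0.6] w 0.354
d [-0.134  -0.3647  0.1402] a [-0.0032 -0.0053  1.2725] rows>= 6.8
time: 16.73
tool_pos: [0.5628, 0.2699, 0.3036]
tool_rot: [0.002, 0.887, -0.463, -0.002]
contact_force: [0.7, 0.5, 0.2]
gripper_width: 0.354
t 16.73 tcp [0.5628 0.2699 0.3036] yaw -55.12 q6 1.29 F [0.7 0.5 0.2] w 0.354
d [-0.0814 -0.0237  0.1336] a [0.0054 0.0005 0.3644] rows>= 2.5
```

```bash
python3 -m handwheel '[{"dx":-0.04,"dy":-0.012,"dz":0.04,"ax":0,"ay":0,"az":0.186},{"dx":-0.075,"dy":-0.024,"dz":0.09,"ax":0,"ay":0,"az":0.364},{"dx":-0.083,"dy":-0.024,"dz":0.135,"ax":0,"ay":0,"az":0.364},{"dx":-0.083,"dy":-0.024,"dz":0.135,"ax":0,"ay":0,"az":0.364},{"dx":-0.083,"dy":-0.024,"dz":0.135,"ax":0,"ay":0,"az":0.364}]'
python3 - <<'E'
from h import *
f=frame("wrist"); cv2.imwrite("pics/w14.png",f["image"])
goto((.535,.35,.17),-76)
E
```

```text
time: 17.35
tool_pos: [0.5367, 0.3498, 0.1729]
tool_rot: [0.0, 0.79, -0.613, 0.0]
contact_force: [-0.3, -0.2, 1.0]
gripper_width: 0.357
t 17.40 tcp [0.5376 0.35   0.1746] yaw -75.68 q6 1.78 F [-0.2 -0.5 -0.5] w 0.353
d [-0.0006  0.0026  0.0045] a [-0.0027  0.0004  0.0056] rows>= 0.1
```

View pics/w14.png

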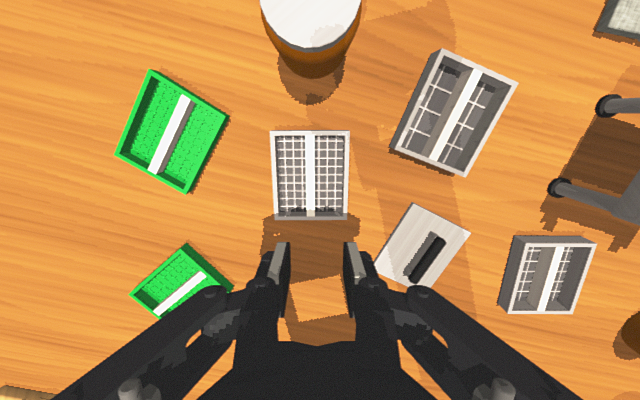

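```bash
python3 - <<'E'
from h import *
f=frame("wrist"); P=cloud(f)
c=np.nanmedian(P[160:190,308:313].reshape(-1,3),0); print(c)
c2,s2,a2=fitscreen(f,c[:2],.019,save="r3.png"); print(c2,s2,a2)
goto((c2[0],c2[1],0.03),a2)
E
```

```text
[0.54047096 0.35959586 0.01876343]
[0.53670142 0.35867145] [ 92.32992554 110.83651733] -75.52970695495605
t 17.45 tcp [0.5381 0.3502 0.1754] yaw -75.69 q6 1.78 F [-0.7  0.7  0.8] w 0.354
d [-0.0085 -0.0002  0.1454] a [-0.004   0.0007 -0.0027] rows>= 2.3
```

View pics/r3.png

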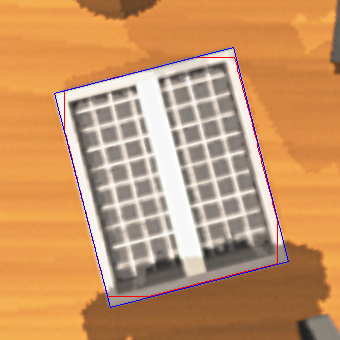

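```bash
python3 -m handwheel '[{"dx":-0.0085,"dy":0,"dz":0.05,"ax":0,"ay":0,"az":-0.003},{"dx":-0.0085,"dy":0,"dz":0.11,"ax":0,"ay":0,"az":-0.003},{"dx":-0.0085,"dy":0,"dz":0.165,"ax":0,"ay":0,"az":-0.003},{"dx":-0.0085,"dy":0,"dz":0.165,"ax":0,"ay":0,"az":-0.003},{"dx":-0.0085,"dy":0,"dz":0.165,"ax":0,"ay":0,"az":-0.003}]'
python3 - <<'E'
from h import *
goto((.5367,.3587,-.026),-75.5)
E
```

```text
time: 18.08
tool_pos: [0.5369, 0.3593, 0.0114]
tool_rot: [-0.002, 0.791, -0.612, 0.001]
contact_force: [1.2, -0.4, 1.3]
gripper_width: 0.354
t 18.07 tcp [0.5369 0.3593 0.0114] yaw -75.49 q6 1.79 F [ 1.2 -0.4  1.3] w 0.354
d [0.0006 0.0006 0.0374] a [-0.0053  0.0012  0.0002] rows>= 0.6
```

```bash
python3 -m handwheel '[{"dx":0.0005,"dy":0.0005,"dz":0.02,"ax":0,"ay":0,"az":0},{"dx":0.0005,"dy":0.0005,"dz":0.035,"ax":0,"ay":0,"az":0},{"dx":0.0005,"dy":0.0005,"dz":0.037,"ax":0,"ay":0,"az":0},{"dx":0.0005,"dy":0.0005,"dz":0.037,"ax":0,"ay":0,"az":0}]'
python3 -m handwheel '[{"dx":0,"dy":0,"dz":0,"ax":0,"ay":0,"az":0},{"dx":0,"dy":0,"dz":0,"ax":0,"ay":0,"az":0},{"dx":0,"dy":0,"dz":0,"ax":0,"ay":0,"az":0},{"dx":0,"dy":0,"dz":0,"ax":0,"ay":0,"az":0}]' 255
```

```text
time: 18.58
tool_pos: [0.5338, 0.3578, -0.0296]
tool_rot: [0.0, 0.791, -0.612, -0.0]
contact_force: [-0.1, 0.2, -0.4]
gripper_width: 0.352
time: 19.08
tool_pos: [0.5343, 0.3581, -0.0288]
tool_rot: [-0.0, 0.791, -0.612, 0.0]
contact_force: [0.8, -0.1, 4.1]
gripper_width: 0.101
```

```bash
python3 -m handwheel '[{"dx":0,"dy":0,"dz":-0.03,"ax":0,"ay":0,"az":0},{"dx":0,"dy":0,"dz":-0.09,"ax":0,"ay":0,"az":0},{"dx":0,"dy":0,"dz":-0.15,"ax":0,"ay":0,"az":0},{"dx":0,"dy":0,"dz":-0.21,"ax":0,"ay":0,"az":0},{"dx":0,"dy":0,"dz":-0.27,"ax":0,"ay":0,"az":0}]'
python3 -m handwheel '[{"dx":0,"dy":0,"dz":-0.06,"ax":0,"ay":0,"az":0},{"dx":0,"dy":0,"dz":-0.06,"ax":0,"ay":0,"az":0}]'
cat >> h.py <<'E'
def inhand(f,s,uc=317):
    T=rot(s["tool_rot"]); P=cloud(f)
    q=T.inv().apply((P-s["tool_pos"]).reshape(-1,3)).reshape(P.shape)
    out=[]
    for u in list(range(240,296,4))+list(range(340,392,4)):
        v=[v for v in range(100,220) if -.065<q[v,u,2]<-.02 and abs(q[v,u,1])<.075]
        if v: out.append((u,v[0]+3,*q[v[0]+3,u]))
    out=np.array(out); 
    k=np.polyfit(out[:,2],out[:,3],1); print("far edge y at x=0 %.4f slope %.4f  z top med %.4f rowspan %d-%d"%(k[1],k[0],np.median(out[:,4]),out[:,1].min(),out[:,1].max()))
    zt=np.median(out[:,4])
    for v in (165,175,190,205):
        us=[u for u in range(180,460) if abs(q[v,u,2]-zt)<.006]
        if us: print(v,us[0],us[-1],q[v,us[0]+1].round(4),q[v,us[-1]-1].round(4))
E
python3 - <<'E'
from h import *
f=frame("wrist"); cv2.imwrite("pics/w15.png",f["image"])
inhand(f,manip.state())
goto((.6472,-.0213,.30),-3.15)
E
```

```text
time: 19.7
tool_pos: [0.5331, 0.3573, 0.2413]
tool_rot: [0.001, 0.791, -0.612, -0.0]
contact_force: [0.8, 0.2, -2.0]
gripper_width: 0.1
time: 19.95
tool_pos: [0.536, 0.3589, 0.3079]
tool_rot: [-0.005, 0.791, -0.612, 0.002]
contact_force: [0.1, 0.0, -1.0]
gripper_width: 0.102
far edge y at x=0 -0.0582 slope 0.0017  z top med -0.0462 rowspan 156-156
165 220 416 [-0.0448 -0.0549 -0.0518] [ 0.0445 -0.0549 -0.052 ]
175 218 414 [-0.046  -0.0504 -0.0526] [ 0.0439 -0.0503 -0.0523]
190 224 412 [-0.0445 -0.0428 -0.051 ] [ 0.0435 -0.0433 -0.0531]
205 221 412 [-0.0463 -0.0356 -0.0521] [ 0.0448 -0.0353 -0.0514]
t 20.00 tcp [0.5348 0.3582 0.3036] yaw -75.46 q6 1.79 F [ 0.4  0.6 -1.8] w 0.098
d [ 0.3956 -0.0135  0.0033] a [-0.0049 -0.0022 -1.262 ] rows>= 6.8
```

View pics/w15.png

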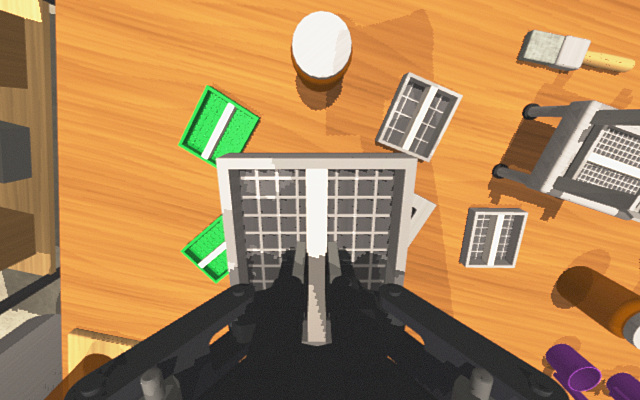

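```bash
python3 - <<'E'
from h import *
f=frame("wrist"); s=manip.state()
inhand(f,s); print(s["tool_pos"],s["joint_vel"].round(3))
E
```

```text
far edge y at x=0 -0.0579 slope 0.0007  z top med -0.0448 rowspan 156-156
165 220 415 [-0.0449 -0.0546 -0.0503] [ 0.0446 -0.0544 -0.0494]
175 222 415 [-0.0443 -0.05   -0.0508] [ 0.0448 -0.0498 -0.0502]
190 222 412 [-0.0452 -0.0426 -0.0502] [ 0.0439 -0.0428 -0.0509]
205 221 412 [-0.046  -0.0355 -0.0515] [ 0.0448 -0.0351 -0.0504]
[0.5337882  0.35770791 0.30032924] [0.001 0.03  0.055 0.001 0.002 0.   ]
```

```bash
python3 -m handwheel '[{"dx":0.06,"dy":-0.002,"dz":0,"ax":0,"ay":0,"az":-0.18},{"dx":0.12,"dy":-0.004,"dz":0,"ax":0,"ay":0,"az":-0.36},{"dx":0.18,"dy":-0.006,"dz":0,"ax":0,"ay":0,"az":-0.54},{"dx":0.24,"dy":-0.008,"dz":0,"ax":0,"ay":0,"az":-0.72},{"dx":0.30,"dy":-0.01,"dz":0,"ax":0,"ay":0,"az":-0.9}]'
python3 - <<'E'
from h import *
goto((.6471,-.0240,.30),-3.15)
E
```

```text
time: 20.68
tool_pos: [0.6174, 0.0697, 0.2966]
tool_rot: [0.001, 0.978, -0.207, -0.003]
contact_force: [-0.1, 0.0, -0.3]
gripper_width: 0.096
t 20.68 tcp [0.6174 0.0697 0.2966] yaw -23.84 q6 0.41 F [-0.1  0.  -0.3] w 0.096
d [ 0.065   0.0737 -0.0036] a [ 0.0013  0.0058 -0.3611] rows>= 1.9
```

```bash
python3 -m handwheel '[{"dx":0.03,"dy":0.035,"dz":0,"ax":0,"ay":0,"az":-0.18},{"dx":0.06,"dy":0.074,"dz":0,"ax":0,"ay":0,"az":-0.36},{"dx":0.06,"dy":0.074,"dz":0,"ax":0,"ay":0,"az":-0.36},{"dx":0.06,"dy":0.074,"dz":0,"ax":0,"ay":0,"az":-0.36},{"dx":0.06,"dy":0.074,"dz":0,"ax":0,"ay":0,"az":-0.36}]'
python3 - <<'E'
from h import *
goto((.6471,-.0240,.19),-3.15)
E
```

```text
time: 21.3
tool_pos: [0.6424, -0.0193, 0.2995]
tool_rot: [-0.0, 1.0, -0.031, -0.001]
contact_force: [-0.2, 0.7, -0.3]
gripper_width: 0.1
t 21.30 tcp [ 0.6424 -0.0193  0.2995] yaw -3.50 q6 -0.08 F [-0.2  0.7 -0.3] w 0.100
d [0.0052 0.0045 0.1095] a [-0.0004  0.0019 -0.0062] rows>= 1.8
```

```bash
python3 -m handwheel '[{"dx":0.005,"dy":0.0045,"dz":0.03,"ax":0,"ay":0,"az":-0.006},{"dx":0.005,"dy":0.0045,"dz":0.07,"ax":0,"ay":0,"az":-0.006},{"dx":0.005,"dy":0.0045,"dz":0.085,"ax":0,"ay":0,"az":-0.006},{"dx":0.005,"dy":0.0045,"dz":0.085,"ax":0,"ay":0,"az":-0.006},{"dx":0.005,"dy":0.0045,"dz":0.085,"ax":0,"ay":0,"az":-0.006}]'
python3 - <<'E'
from h import *
goto((.6471,-.0240,.10),-3.15)
f=frame("wrist"); cv2.imwrite("pics/w16.png",f["image"])
E
```

```text
time: 21.92
tool_pos: [0.6486, -0.0251, 0.2179]
tool_rot: [0.0, 1.0, -0.028, 0.002]
contact_force: [0.4, 0.3, -1.3]
gripper_width: 0.105
t 21.93 tcp [ 0.6486 -0.0251  0.2179] yaw -3.19 q6 -0.10 F [ 0.4  0.3 -1.3] w 0.105
d [-0.0019 -0.001   0.1179] a [ 0.0003 -0.0032 -0.0007] rows>= 1.9
```

View pics/w16.png

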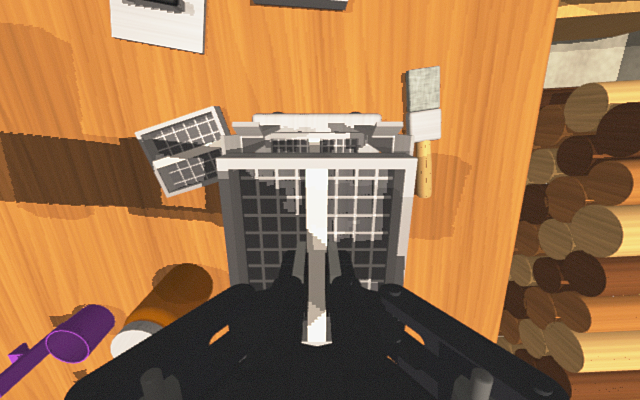

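```bash
python3 -m handwheel '[{"dx":-0.001,"dy":-0.0005,"dz":0.02,"ax":0,"ay":0,"az":0},{"dx":-0.001,"dy":-0.0005,"dz":0.04,"ax":0,"ay":0,"az":0},{"dx":-0.001,"dy":-0.0005,"dz":0.06,"ax":0,"ay":0,"az":0},{"dx":-0.001,"dy":-0.0005,"dz":0.08,"ax":0,"ay":0,"az":0},{"dx":-0.001,"dy":-0.0005,"dz":0.1,"ax":0,"ay":0,"az":0}]'
python3 -m handwheel '[{"dx":0,"dy":0,"dz":0,"ax":0,"ay":0,"az":0}]'
```

```text
time: 22.6
tool_pos: [0.6463, -0.0247, 0.1137]
tool_rot: [-0.0, 1.0, -0.028, -0.0]
contact_force: [0.1, 0.1, -1.3]
gripper_width: 0.097
time: 22.72
tool_pos: [0.6458, -0.0246, 0.1131]
tool_rot: [-0.0, 1.0, -0.028, -0.001]
contact_force: [0.7, -0.0, -0.6]
gripper_width: 0.1
```

```bash
python3 -m handwheel '[{"dx":0.0005,"dy":0,"dz":0.006,"ax":0,"ay":0,"az":0},{"dx":0.0005,"dy":0,"dz":0.01,"ax":0,"ay":0,"az":0},{"dx":0.0005,"dy":0,"dz":0.014,"ax":0,"ay":0,"az":0},{"dx":0.0005,"dy":0,"dz":0.014,"ax":0,"ay":0,"az":0}]'
```

```text
time: 23.22
tool_pos: [0.6469, -0.0247, 0.1013]
tool_rot: [-0.0, 1.0, -0.028, -0.0]
contact_force: [-0.6, 0.9, -0.9]
gripper_width: 0.097
```

```bash
python3 -m handwheel '[{"dx":0,"dy":0,"dz":0.004,"ax":0,"ay":0,"az":0},{"dx":0,"dy":0,"dz":0.006,"ax":0,"ay":0,"az":0},{"dx":0,"dy":0,"dz":0.006,"ax":0,"ay":0,"az":0}]'
```

```text
time: 23.6
tool_pos: [0.6478, -0.0249, 0.1001]
tool_rot: [0.0, 1.0, -0.028, 0.001]
contact_force: [-8.8, 1.7, 14.4]
gripper_width: 0.093
```

```bash
python3 -m handwheel '[{"dx":0,"dy":0,"dz":0.002,"ax":0,"ay":0,"az":0},{"dx":0,"dy":0,"dz":0.002,"ax":0,"ay":0,"az":0},{"dx":0,"dy":0,"dz":0.002,"ax":0,"ay":0,"az":0}]'
python3 -m handwheel '[{"dx":0,"dy":0,"dz":-0.008,"ax":0,"ay":0,"az":0},{"dx":0,"dy":0,"dz":-0.008,"ax":0,"ay":0,"az":0}]'
python3 -m handwheel '[{"dx":0,"dy":0,"dz":0,"ax":0,"ay":0,"az":0},{"dx":0,"dy":0,"dz":0,"ax":0,"ay":0,"az":0},{"dx":0,"dy":0,"dz":0,"ax":0,"ay":0,"az":0}]' 165
python3 -m handwheel '[{"dx":0,"dy":0,"dz":-0.03,"ax":0,"ay":0,"az":0},{"dx":0,"dy":0,"dz":-0.08,"ax":0,"ay":0,"az":0},{"dx":0,"dy":0,"dz":-0.14,"ax":0,"ay":0,"az":0},{"dx":0,"dy":0,"dz":-0.2,"ax":0,"ay":0,"az":0},{"dx":0,"dy":0,"dz":-0.2,"ax":0,"ay":0,"az":0}]'
python3 - <<'E'
from h import *
f=frame("wrist"); cv2.imwrite("pics/w17.png",f["image"]); P=cloud(f)
for uv in [(315,150),(315,200),(283,180),(351,180)]:
    u,v=uv; w=P[v-3:v+4,u-2:u+3].reshape(-1,3); print(uv,np.nanmedian(w,0).round(4),np.nanmax(w[:,2]))
goto((.485,.01,.20),-80)
E
```

```text
time: 23.98
tool_pos: [0.6481, -0.0249, 0.1001]
tool_rot: [0.0, 1.0, -0.028, 0.001]
contact_force: [-12.3, 0.8, 21.6]
gripper_width: 0.096
time: 24.22
tool_pos: [0.6478, -0.0248, 0.1024]
tool_rot: [0.0, 1.0, -0.028, 0.001]
contact_force: [0.7, -0.2, -1.4]
gripper_width: 0.097
time: 24.6
tool_pos: [0.647, -0.0247, 0.1012]
tool_rot: [-0.0, 1.0, -0.028, -0.0]
contact_force: [1.1, -0.2, -0.1]
gripper_width: 0.354
time: 25.22
tool_pos: [0.65, -0.0252, 0.3101]
tool_rot: [0.001, 1.0, -0.028, 0.007]
contact_force: [-0.1, 0.6, 0.5]
gripper_width: 0.351
(315, 150) [0.6506 0.0099 0.1476] 0.14925294672591005
(315, 200) [ 0.6469 -0.054   0.1475] 0.1494178169779034
(283, 180) [ 0.6066 -0.0284  0.1311] 0.13380604520088124
(351, 180) [ 0.6974 -0.0367  0.1149] 0.1484616190727363
t 25.27 tcp [ 0.6486 -0.025   0.3057] yaw -3.21 q6 -0.10 F [-1.  -0.7 -1. ] w 0.354
d [-0.1661 -0.0258  0.1046] a [-0.004  -0.0062  1.3402] rows>= 7.2
```

View pics/w17.png

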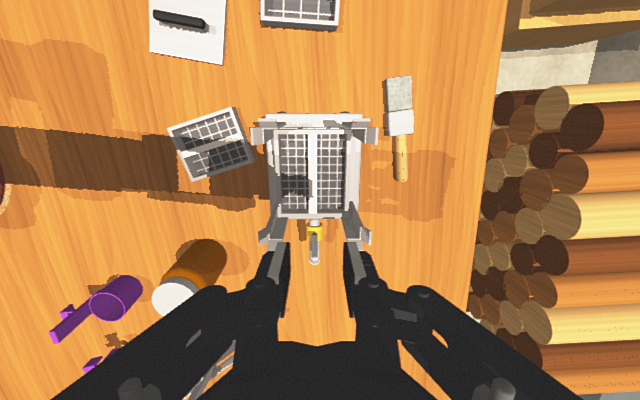

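```bash
python3 -m handwheel '[{"dx":-0.03,"dy":-0.006,"dz":0,"ax":0,"ay":0,"az":-0.186},{"dx":-0.06,"dy":-0.012,"dz":0,"ax":0,"ay":0,"az":-0.372},{"dx":-0.09,"dy":-0.018,"dz":0,"ax":0,"ay":0,"az":-0.56},{"dx":-0.12,"dy":-0.02,"dz":0,"ax":0,"ay":0,"az":-0.745},{"dx":-0.16,"dy":-0.026,"dz":0,"ax":0,"ay":0,"az":-0.93}]'
python3 - <<'E'
from h import *
goto((.485,.01,.17),103)
E
```

```text
time: 25.9
tool_pos: [0.4871, 0.0103, 0.2988]
tool_rot: [-0.001, 0.905, 0.426, -0.002]
contact_force: [-0.2, 0.0, 0.3]
gripper_width: 0.352
t 25.90 tcp [0.4871 0.0103 0.2988] yaw 50.40 q6 -1.01 F [-0.2  0.   0.3] w 0.352
d [-0.0013 -0.001   0.1288] a [-4.60e-03  4.00e-04 -9.18e-01] rows>= 4.9
```

```bash
python3 -m handwheel '[{"dx":0,"dy":0,"dz":0.03,"ax":0,"ay":0,"az":-0.186},{"dx":0,"dy":0,"dz":0.06,"ax":0,"ay":0,"az":-0.372},{"dx":0,"dy":0,"dz":0.09,"ax":0,"ay":0,"az":-0.56},{"dx":0,"dy":0,"dz":0.12,"ax":0,"ay":0,"az":-0.745},{"dx":0,"dy":0,"dz":0.12,"ax":0,"ay":0,"az":-0.92}]'
python3 -m handwheel '[{"dx":0,"dy":0,"dz":0,"ax":0,"ay":0,"az":0},{"dx":0,"dy":0,"dz":0,"ax":0,"ay":0,"az":0}]'
python3 - <<'E'
from h import *
f=frame("wrist"); cv2.imwrite("pics/w18.png",f["image"])
goto((.485,.01,.17),103)
c2,s2,a2=fitscreen(f,(.485,.01),.024,save="r4.png"); print(c2,s2,a2)
E
```

```text
time: 26.52
tool_pos: [0.4853, 0.0106, 0.1755]
tool_rot: [-0.004, 0.622, 0.783, -0.003]
contact_force: [-0.2, 0.1, -0.1]
gripper_width: 0.352
time: 26.78
tool_pos: [0.4886, 0.0102, 0.181]
tool_rot: [-0.0, 0.625, 0.781, -0.0]
contact_force: [0.1, 0.3, -0.4]
gripper_width: 0.353
t 26.82 tcp [0.4888 0.0102 0.1814] yaw 102.67 q6 -1.92 F [-0.1  0.3 -0.3] w 0.352
d [ 0.0007 -0.0037  0.0114] a [-0.0003 -0.0001 -0.0057] rows>= 0.2
[0.47989185 0.0108294 ] [ 92.09537506 111.37515259] -76.08312320709229
```

View pics/w18.png

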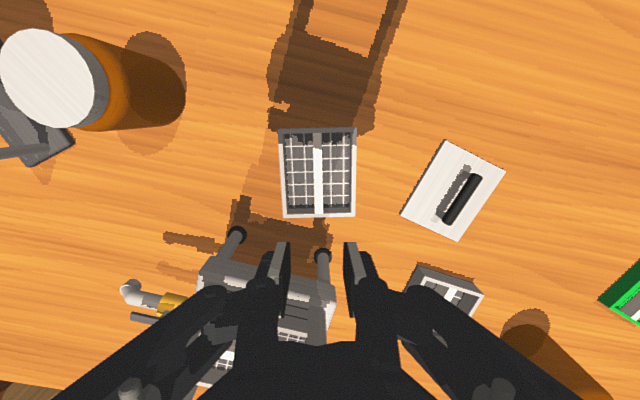

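View pics/r4.png

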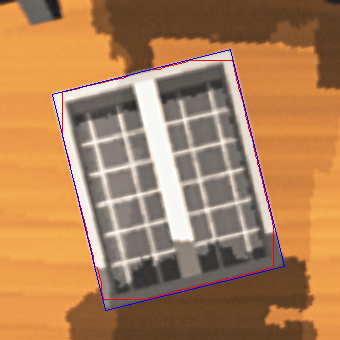

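```bash
python3 - <<'E'
from h import *
goto((.4799,.0108,.01),103.9)
E
```

```text
t 26.82 tcp [0.4888 0.0102 0.1814] yaw 102.67 q6 -1.92 F [-0.1  0.3 -0.3] w 0.352
d [ 0.0026 -0.0085  0.1714] a [-0.0003 -0.0001 -0.0214] rows>= 2.7
```

```bash
python3 -m handwheel '[{"dx":0.0026,"dy":-0.0085,"dz":0.05,"ax":0,"ay":0,"az":-0.021},{"dx":0.0026,"dy":-0.0085,"dz":0.11,"ax":0,"ay":0,"az":-0.021},{"dx":0.0026,"dy":-0.0085,"dz":0.165,"ax":0,"ay":0,"az":-0.021},{"dx":0.0026,"dy":-0.0085,"dz":0.165,"ax":0,"ay":0,"az":-0.021},{"dx":0.0026,"dy":-0.0085,"dz":0.165,"ax":0,"ay":0,"az":-0.021}]'
python3 -m handwheel '[{"dx":0,"dy":0,"dz":0,"ax":0,"ay":0,"az":0},{"dx":0,"dy":0,"dz":0,"ax":0,"ay":0,"az":0}]'
python3 - <<'E'
from h import *
goto((.4799,.0108,-.028),103.9)
E
```

```text
time: 27.45
tool_pos: [0.4818, 0.0106, 0.0189]
tool_rot: [0.001, 0.616, 0.788, 0.001]
contact_force: [0.6, 0.4, 0.5]
gripper_width: 0.354
time: 27.7
tool_pos: [0.482, 0.0106, 0.0191]
tool_rot: [0.002, 0.616, 0.788, 0.001]
contact_force: [-0.8, -0.2, 1.3]
gripper_width: 0.351
t 27.70 tcp [0.482  0.0106 0.0191] yaw 103.98 q6 -1.95 F [-0.8 -0.2  1.3] w 0.351
d [ 0.0008 -0.0021  0.0471] a [0.0041 0.0016 0.0014] rows>= 0.8
```

```bash
python3 -m handwheel '[{"dx":0.0005,"dy":-0.001,"dz":0.02,"ax":0,"ay":0,"az":0},{"dx":0.0005,"dy":-0.001,"dz":0.04,"ax":0,"ay":0,"az":0},{"dx":0.0005,"dy":-0.001,"dz":0.046,"ax":0,"ay":0,"az":0},{"dx":0.0005,"dy":-0.001,"dz":0.046,"ax":0,"ay":0,"az":0}]'
python3 -m handwheel '[{"dx":0,"dy":0,"dz":0,"ax":0,"ay":0,"az":0},{"dx":0,"dy":0,"dz":0,"ax":0,"ay":0,"az":0},{"dx":0,"dy":0,"dz":0,"ax":0,"ay":0,"az":0},{"dx":0,"dy":0,"dz":0,"ax":0,"ay":0,"az":0}]' 255
```

```text
time: 28.2
tool_pos: [0.4796, 0.011, -0.0286]
tool_rot: [0.0, 0.616, 0.788, 0.0]
contact_force: [-0.2, -0.4, -0.0]
gripper_width: 0.351
time: 28.7
tool_pos: [0.4801, 0.0109, -0.0281]
tool_rot: [0.001, 0.616, 0.788, 0.0]
contact_force: [-1.2, -0.7, 6.3]
gripper_width: 0.099
```

```bash
python3 -m handwheel '[{"dx":0,"dy":0,"dz":-0.03,"ax":0,"ay":0,"az":0},{"dx":0,"dy":0,"dz":-0.09,"ax":0,"ay":0,"az":0},{"dx":0,"dy":0,"dz":-0.15,"ax":0,"ay":0,"az":0},{"dx":0,"dy":0,"dz":-0.21,"ax":0,"ay":0,"az":0},{"dx":0,"dy":0,"dz":-0.27,"ax":0,"ay":0,"az":0}]'
python3 -m handwheel '[{"dx":0,"dy":0,"dz":-0.06,"ax":0,"ay":0,"az":0},{"dx":0,"dy":0,"dz":-0.06,"ax":0,"ay":0,"az":0},{"dx":0,"dy":0,"dz":-0.06,"ax":0,"ay":0,"az":0}]'
python3 - <<'E'
from h import *
f=frame("wrist"); cv2.imwrite("pics/w19.png",f["image"]); inhand(f,manip.state())
goto((.6472,-.0213,.30),-3.15)
E
```

```text
time: 29.32
tool_pos: [0.4781, 0.0112, 0.2418]
tool_rot: [-0.0, 0.616, 0.788, -0.0]
contact_force: [0.8, -1.1, -1.3]
gripper_width: 0.097
time: 29.7
tool_pos: [0.4784, 0.0111, 0.2993]
tool_rot: [-0.001, 0.616, 0.788, -0.0]
contact_force: [0.6, -0.4, -1.7]
gripper_width: 0.106
far edge y at x=0 -0.0541 slope 0.0005  z top med -0.0394 rowspan 167-168
165 292 292 [-0.0117 -0.0539 -0.0308] [-0.0127 -0.0541 -0.0316]
190 233 401 [-0.0408 -0.0432 -0.0408] [ 0.0415 -0.0439 -0.0438]
205 234 399 [-0.0407 -0.0357 -0.0421] [ 0.0416 -0.0357 -0.0426]
t 29.75 tcp [0.478  0.0112 0.2982] yaw 103.99 q6 -1.95 F [ 0.7  0.5 -1.9] w 0.101
d [-0.0724  0.1563 -0.0025] a [-0.0021 -0.0035 -1.2717] rows>= 6.8
```

View pics/w19.png

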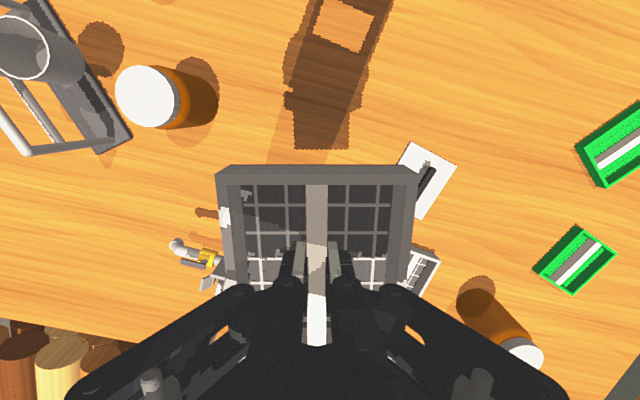

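```bash
python3 -m handwheel '[{"dx":-0.015,"dy":0.031,"dz":0,"ax":0,"ay":0,"az":0.186},{"dx":-0.03,"dy":0.062,"dz":0,"ax":0,"ay":0,"az":0.372},{"dx":-0.045,"dy":0.093,"dz":0,"ax":0,"ay":0,"az":0.56},{"dx":-0.06,"dy":0.125,"dz":0,"ax":0,"ay":0,"az":0.745},{"dx":-0.0724,"dy":0.156,"dz":0,"ax":0,"ay":0,"az":0.93}]'
python3 - <<'E'
from h import *
goto((.6472,-.0205,.30),-3.15)
E
```

```text
time: 30.38
tool_pos: [0.6477, -0.0216, 0.2967]
tool_rot: [-0.002, 0.905, 0.425, -0.002]
contact_force: [-0.3, 0.3, -0.9]
gripper_width: 0.101
t 30.38 tcp [ 0.6477 -0.0216  0.2967] yaw 50.34 q6 -1.03 F [-0.3  0.3 -0.9] w 0.101
d [ 0.0006 -0.0011 -0.0033] a [-0.0032  0.0051  0.9336] rows>= 5.0
```

```bash
python3 -m handwheel '[{"dx":0,"dy":0,"dz":0,"ax":0,"ay":0,"az":0.186},{"dx":0,"dy":0,"dz":0,"ax":0,"ay":0,"az":0.372},{"dx":0,"dy":0,"dz":0.02,"ax":0,"ay":0,"az":0.56},{"dx":0,"dy":0,"dz":0.04,"ax":0,"ay":0,"az":0.745},{"dx":0,"dy":0,"dz":0.06,"ax":0,"ay":0,"az":0.925}]'
python3 -m handwheel '[{"dx":0,"dy":0,"dz":0,"ax":0,"ay":0,"az":0},{"dx":0,"dy":0,"dz":0,"ax":0,"ay":0,"az":0}]'
python3 - <<'E'
from h import *
goto((.6472,-.0205,.12),-3.15)
f=frame("wrist"); cv2.imwrite("pics/w20.png",f["image"]); inhand(f,manip.state())
E
```

```text
time: 31.0
tool_pos: [0.6462, -0.0213, 0.2363]
tool_rot: [-0.0, 1.0, -0.023, -0.003]
contact_force: [-0.2, -0.0, -1.2]
gripper_width: 0.1
time: 31.25
tool_pos: [0.6474, -0.0215, 0.2398]
tool_rot: [-0.0, 1.0, -0.019, -0.001]
contact_force: [0.2, 0.5, -0.9]
gripper_width: 0.098
t 31.25 tcp [ 0.6474 -0.0215  0.2398] yaw -2.15 q6 -0.11 F [ 0.2  0.5 -0.9] w 0.098
d [-0.     -0.0009  0.1198] a [-0.0002  0.0017  0.0174] rows>= 1.9
far edge y at x=0 -0.0527 slope 0.0031  z top med -0.0363 rowspan 167-168
165 230 399 [-0.0469 -0.0527 -0.0295] [ 0.0402 -0.0527 -0.0295]
190 233 401 [-0.043  -0.0423 -0.0409] [ 0.0387 -0.0425 -0.0414]
205 235 399 [-0.0434 -0.0338 -0.0387] [ 0.0389 -0.0343 -0.0401]
```

View pics/w20.png

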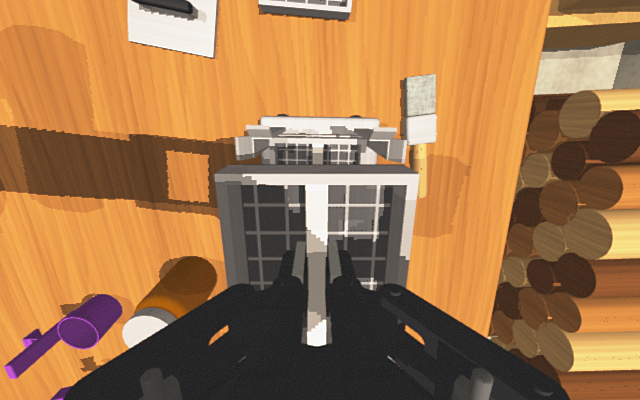

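```bash
python3 -m handwheel '[{"dx":0,"dy":-0.001,"dz":0.015,"ax":0,"ay":0,"az":0.017},{"dx":0,"dy":-0.001,"dz":0.03,"ax":0,"ay":0,"az":0.017},{"dx":0,"dy":-0.001,"dz":0.05,"ax":0,"ay":0,"az":0.017},{"dx":0,"dy":-0.001,"dz":0.07,"ax":0,"ay":0,"az":0.017},{"dx":0,"dy":-0.001,"dz":0.09,"ax":0,"ay":0,"az":0.017}]'
python3 -m handwheel '[{"dx":0,"dy":0,"dz":0,"ax":0,"ay":0,"az":0},{"dx":0,"dy":0,"dz":0,"ax":0,"ay":0,"az":0}]'
```

```text
time: 31.92
tool_pos: [0.6474, -0.0204, 0.1486]
tool_rot: [-0.0, 1.0, -0.029, -0.001]
contact_force: [-0.2, -0.1, -1.2]
gripper_width: 0.101
time: 32.17
tool_pos: [0.6481, -0.0206, 0.1511]
tool_rot: [0.0, 1.0, -0.029, 0.0]
contact_force: [0.4, -0.3, -0.2]
gripper_width: 0.101
```

```bash
python3 -m handwheel '[{"dx":-0.0005,"dy":0,"dz":0.01,"ax":0,"ay":0,"az":0},{"dx":-0.0005,"dy":0,"dz":0.02,"ax":0,"ay":0,"az":0},{"dx":-0.0005,"dy":0,"dz":0.029,"ax":0,"ay":0,"az":0},{"dx":-0.0005,"dy":0,"dz":0.029,"ax":0,"ay":0,"az":0}]'
```

```text
time: 32.67
tool_pos: [0.6471, -0.0204, 0.1209]
tool_rot: [-0.0, 1.0, -0.029, -0.0]
contact_force: [-0.2, 0.7, -1.3]
gripper_width: 0.105
```

```bash
python3 -m handwheel '[{"dx":0,"dy":0,"dz":0.004,"ax":0,"ay":0,"az":0},{"dx":0,"dy":0,"dz":0.007,"ax":0,"ay":0,"az":0},{"dx":0,"dy":0,"dz":0.007,"ax":0,"ay":0,"az":0}]'
```

```text
time: 33.05
tool_pos: [0.6479, -0.0205, 0.1198]
tool_rot: [0.0, 1.0, -0.028, 0.001]
contact_force: [-10.5, 0.3, 17.1]
gripper_width: 0.099
```

```bash
python3 -m handwheel '[{"dx":0,"dy":0,"dz":0.001,"ax":0,"ay":0,"az":0},{"dx":0,"dy":0,"dz":0.001,"ax":0,"ay":0,"az":0},{"dx":0,"dy":0,"dz":0.001,"ax":0,"ay":0,"az":0}]'
python3 -m handwheel '[{"dx":0,"dy":0,"dz":-0.008,"ax":0,"ay":0,"az":0},{"dx":0,"dy":0,"dz":-0.008,"ax":0,"ay":0,"az":0}]'
python3 -m handwheel '[{"dx":0,"dy":0,"dz":0,"ax":0,"ay":0,"az":0},{"dx":0,"dy":0,"dz":0,"ax":0,"ay":0,"az":0},{"dx":0,"dy":0,"dz":0,"ax":0,"ay":0,"az":0}]' 165
python3 -m handwheel '[{"dx":0,"dy":0,"dz":-0.03,"ax":0,"ay":0,"az":0},{"dx":0,"dy":0,"dz":-0.08,"ax":0,"ay":0,"az":0},{"dx":0,"dy":0,"dz":-0.14,"ax":0,"ay":0,"az":0},{"dx":0,"dy":0,"dz":-0.18,"ax":0,"ay":0,"az":0},{"dx":0,"dy":0,"dz":-0.18,"ax":0,"ay":0,"az":0}]'
python3 - <<'E'
from h import *
f=frame("wrist"); cv2.imwrite("pics/w21.png",f["image"]); P=cloud(f)
for uv in [(315,150),(315,190),(283,180),(351,180)]:
    u,v=uv; w=P[v-3:v+4,u-2:u+3].reshape(-1,3); print(uv,np.nanmedian(w,0).round(4),np.nanmax(w[:,2]))
goto((.64,.215,.19),-90)
E
```

```text
time: 33.42
tool_pos: [0.6479, -0.0206, 0.1198]
tool_rot: [0.0, 1.0, -0.028, 0.001]
contact_force: [-12.8, 1.6, 20.7]
gripper_width: 0.101
time: 33.67
tool_pos: [0.6477, -0.0205, 0.1221]
tool_rot: [0.0, 1.0, -0.029, 0.001]
contact_force: [0.1, -0.6, -2.2]
gripper_width: 0.098
time: 34.05
tool_pos: [0.6472, -0.0204, 0.1213]
tool_rot: [-0.0, 1.0, -0.029, -0.0]
contact_force: [0.2, 0.2, -0.3]
gripper_width: 0.356
time: 34.67
tool_pos: [0.6494, -0.0207, 0.3076]
tool_rot: [0.001, 1.0, -0.029, 0.005]
contact_force: [0.4, -0.2, 0.2]
gripper_width: 0.354
(315, 150) [0.6495 0.018  0.172 ] 0.17294479866721035
(315, 190) [ 0.6468 -0.0281  0.1717] 0.17278742219148718
(283, 180) [ 0.608  -0.019   0.1498] 0.15124359255713754
(351, 180) [ 0.6887 -0.0186  0.1715] 0.17285842266206264
t 34.73 tcp [ 0.6483 -0.0206  0.3042] yaw -3.27 q6 -0.09 F [-0.4 -0.4  0.4] w 0.354
d [-0.0222 -0.2348  0.114 ] a [-0.003  -0.0038  1.5137] rows>= 8.1
```

View pics/w21.png

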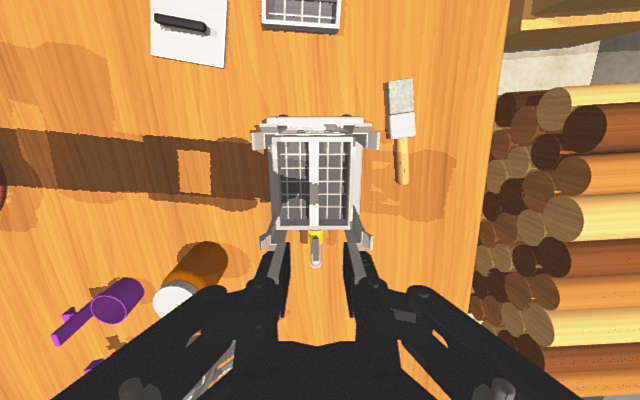

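```bash
python3 -m handwheel '[{"dx":0,"dy":-0.045,"dz":0,"ax":0,"ay":0,"az":-0.186},{"dx":-0.005,"dy":-0.09,"dz":0,"ax":0,"ay":0,"az":-0.372},{"dx":-0.01,"dy":-0.14,"dz":0,"ax":0,"ay":0,"az":-0.56},{"dx":-0.015,"dy":-0.19,"dz":0,"ax":0,"ay":0,"az":-0.745},{"dx":-0.02,"dy":-0.235,"dz":0,"ax":0,"ay":0,"az":-0.93}]'
python3 - <<'E'
from h import *
goto((.643,.215,.18),85.5)
E
```

```text
time: 35.35
tool_pos: [0.6397, 0.2168, 0.2986]
tool_rot: [-0.0, 0.905, 0.426, -0.002]
contact_force: [1.0, -0.4, 0.3]
gripper_width: 0.353
t 35.35 tcp [0.6397 0.2168 0.2986] yaw 50.38 q6 -0.66 F [ 1.  -0.4  0.3] w 0.353
d [0.0011 0.0041 0.1186] a [-0.0035  0.0024 -0.6129] rows>= 3.3
```

```bash
python3 -m handwheel '[{"dx":0,"dy":0,"dz":0.03,"ax":0,"ay":0,"az":-0.186},{"dx":0,"dy":0,"dz":0.06,"ax":0,"ay":0,"az":-0.372},{"dx":0,"dy":0,"dz":0.09,"ax":0,"ay":0,"az":-0.56},{"dx":0,"dy":0,"dz":0.12,"ax":0,"ay":0,"az":-0.613},{"dx":0,"dy":0,"dz":0.12,"ax":0,"ay":0,"az":-0.613}]'
python3 -m handwheel '[{"dx":0,"dy":0,"dz":0,"ax":0,"ay":0,"az":0},{"dx":0,"dy":0,"dz":0,"ax":0,"ay":0,"az":0}]'
python3 - <<'E'
from h import *
f=frame("wrist"); cv2.imwrite("pics/w22.png",f["image"])
c2,s2,a2=fitscreen(f,(.643,.215),.029,save="r5.png"); print(c2,s2,a2)
goto((c2[0],c2[1],.015),a2)
P=cloud(f); uv=proj(f,[(*c2,.029)])[0].astype(int); print(uv,np.nanmedian(P[uv[1]-10:uv[1]+10,uv[0]-2:uv[0]+3].reshape(-1,3),0))
E
```

```text
time: 35.98
tool_pos: [0.6375, 0.2146, 0.1755]
tool_rot: [-0.003, 0.737, 0.676, -0.004]
contact_force: [0.2, -0.5, 0.2]
gripper_width: 0.355
time: 36.22
tool_pos: [0.6417, 0.2155, 0.1836]
tool_rot: [0.001, 0.737, 0.676, 0.001]
contact_force: [-0.2, -0.5, 0.2]
gripper_width: 0.352
[0.64271777 0.22189717] [ 92.15750885 112.08410645] 83.45370483398438
t 36.27 tcp [0.6417 0.2155 0.1836] yaw 85.12 q6 -1.27 F [-0.2 -0.4 -0.3] w 0.350
d [0.0064 0.     0.1686] a [ 0.0027 -0.0009  0.029 ] rows>= 2.7
[321 181] [0.64100659 0.22154782 0.02870806]
```

View pics/w22.png

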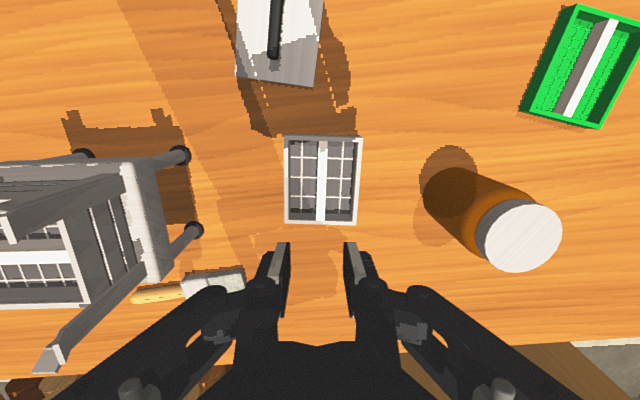

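View pics/r5.png

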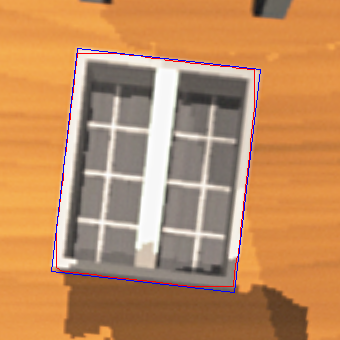

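```bash
python3 -m handwheel '[{"dx":0.0065,"dy":0,"dz":0.05,"ax":0,"ay":0,"az":0.029},{"dx":0.0065,"dy":0,"dz":0.11,"ax":0,"ay":0,"az":0.029},{"dx":0.0065,"dy":0,"dz":0.165,"ax":0,"ay":0,"az":0.029},{"dx":0.0065,"dy":0,"dz":0.165,"ax":0,"ay":0,"az":0.029},{"dx":0.0065,"dy":0,"dz":0.165,"ax":0,"ay":0,"az":0.029}]'
python3 -m handwheel '[{"dx":0,"dy":0,"dz":0,"ax":0,"ay":0,"az":0},{"dx":0,"dy":0,"dz":0,"ax":0,"ay":0,"az":0}]'
python3 - <<'E'
from h import *
goto((.6427,.2219,-.027),83.5)
E
```

```text
time: 36.9
tool_pos: [0.6434, 0.2222, 0.0198]
tool_rot: [0.001, 0.746, 0.666, 0.002]
contact_force: [-0.5, 0.4, 0.7]
gripper_width: 0.354
time: 37.15
tool_pos: [0.6433, 0.2223, 0.0198]
tool_rot: [0.001, 0.746, 0.666, 0.002]
contact_force: [0.6, 0.1, 0.0]
gripper_width: 0.353
t 37.15 tcp [0.6433 0.2223 0.0198] yaw 83.48 q6 -1.23 F [0.6 0.1 0. ] w 0.353
d [-0.0005 -0.0008  0.0468] a [ 0.0045 -0.0016 -0.0004] rows>= 0.7
```

```bash
python3 -m handwheel '[{"dx":-0.0005,"dy":0.0005,"dz":0.02,"ax":0,"ay":0,"az":0},{"dx":-0.0005,"dy":0.0005,"dz":0.04,"ax":0,"ay":0,"az":0},{"dx":-0.0005,"dy":0.0005,"dz":0.046,"ax":0,"ay":0,"az":0},{"dx":-0.0005,"dy":0.0005,"dz":0.046,"ax":0,"ay":0,"az":0}]'
python3 -m handwheel '[{"dx":0,"dy":0,"dz":0,"ax":0,"ay":0,"az":0},{"dx":0,"dy":0,"dz":0,"ax":0,"ay":0,"az":0},{"dx":0,"dy":0,"dz":0,"ax":0,"ay":0,"az":0},{"dx":0,"dy":0,"dz":0,"ax":0,"ay":0,"az":0}]' 255
```

```text
time: 37.65
tool_pos: [0.6405, 0.2209, -0.0298]
tool_rot: [-0.001, 0.746, 0.666, -0.002]
contact_force: [-4.8, -1.5, 7.8]
gripper_width: 0.353
time: 38.15
tool_pos: [0.6425, 0.2214, -0.0289]
tool_rot: [0.0, 0.746, 0.666, 0.001]
contact_force: [0.0, -0.2, 7.0]
gripper_width: 0.101
```

```bash
python3 -m handwheel '[{"dx":0,"dy":0,"dz":-0.03,"ax":0,"ay":0,"az":0},{"dx":0,"dy":0,"dz":-0.09,"ax":0,"ay":0,"az":0},{"dx":0,"dy":0,"dz":-0.15,"ax":0,"ay":0,"az":0},{"dx":0,"dy":0,"dz":-0.21,"ax":0,"ay":0,"az":0},{"dx":0,"dy":0,"dz":-0.27,"ax":0,"ay":0,"az":0}]'
python3 -m handwheel '[{"dx":0,"dy":0,"dz":-0.06,"ax":0,"ay":0,"az":0},{"dx":0,"dy":0,"dz":-0.06,"ax":0,"ay":0,"az":0},{"dx":0,"dy":0,"dz":-0.06,"ax":0,"ay":0,"az":0},{"dx":0,"dy":0,"dz":-0.06,"ax":0,"ay":0,"az":0}]'
python3 - <<'E'
from h import *
f=frame("wrist"); cv2.imwrite("pics/w23.png",f["image"]); s=manip.state(); inhand(f,s)
print(s["joint_vel"].round(3))
goto((.6472,-.0213,.30),-3.15)
E
```

```text
time: 38.78
tool_pos: [0.6408, 0.221, 0.2399]
tool_rot: [-0.001, 0.746, 0.666, -0.002]
contact_force: [1.0, -1.2, -1.8]
gripper_width: 0.105
time: 39.28
tool_pos: [0.6406, 0.2209, 0.2964]
tool_rot: [-0.002, 0.746, 0.666, -0.003]
contact_force: [-0.0, 0.5, -2.1]
gripper_width: 0.107
 ** On entry to DLASCL parameter number  4 had an illegal value
 ** On entry to DLASCL parameter number  4 had an illegal value
 ** On entry to DLASCL parameter number  4 had an illegal value
 ** On entry to DLASCL parameter number  4 had an illegal value
 ** On entry to DLASCL parameter number  5 had an illegal value
 ** On entry to DLASCL parameter number  4 had an illegal valueTraceback (most recent call last):
  File "<stdin>", line 2, in <module>
  File "h.py", line 77, in inhand
    k=np.polyfit(out[:,2],out[:,3],1); print("far edge y at x=0 %.4f slope %.4f  z top med %.4f rowspan %d-%d"%(k[1],k[0],np.median(out[:,4]),out[:,1].min(),out[:,1].max()))
    c, resids, rank, s = lstsq(lhs, rhs, rcond)
                         ~~~~~^^^^^^^^^^^^^^^^^
    x, resids, rank, s = _umath_linalg.lstsq(a, b, rcond,
                         ~~~~~~~~~~~~~~~~~~~^^^^^^^^^^^^^
                                             signature=signature)
                                             ^^^^^^^^^^^^^^^^^^^^
    raise LinAlgError("SVD did not converge in Linear Least Squares")
numpy.linalg.LinAlgError: SVD did not converge in Linear Least Squares
```

View pics/w23.png

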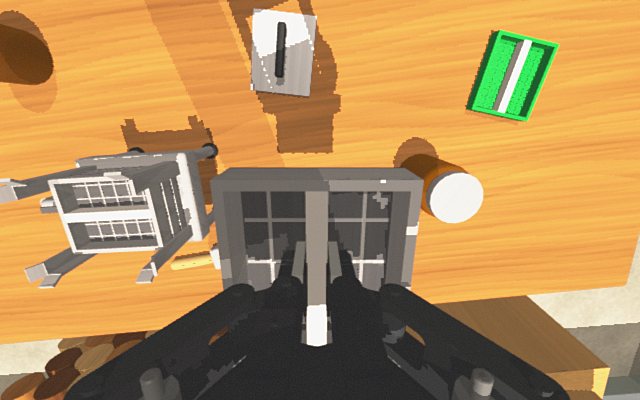

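```bash
sed -i 's/out=np.array(out); $/out=np.array(out); out=out[np.isfinite(out).all(1)]/' h.py; python3 - <<'E'
from h import *
f=frame("wrist"); s=manip.state(); inhand(f,s)
goto((.6472,-.0213,.30),-3.15)
E
```

```text
far edge y at x=0 -0.0532 slope 0.0027  z top med -0.0361 rowspan 170-170
205 235 399 [-0.041  -0.036  -0.0396] [ 0.0408 -0.0366 -0.0417]
t 39.38 tcp [0.6409 0.221  0.2975] yaw 83.47 q6 -1.23 F [ 0.   0.7 -1.1] w 0.102
d [-0.24    0.0338 -0.0023] a [-0.0024  0.0047  1.5119] rows>= 8.1
```

```bash
python3 -m handwheel '[{"dx":-0.05,"dy":0.006,"dz":0,"ax":0,"ay":0,"az":0.186},{"dx":-0.1,"dy":0.013,"dz":0,"ax":0,"ay":0,"az":0.372},{"dx":-0.15,"dy":0.02,"dz":0,"ax":0,"ay":0,"az":0.56},{"dx":-0.2,"dy":0.027,"dz":0,"ax":0,"ay":0,"az":0.745},{"dx":-0.239,"dy":0.0335,"dz":0,"ax":0,"ay":0,"az":0.93}]'
python3 -m handwheel '[{"dx":0,"dy":0,"dz":0,"ax":0,"ay":0,"az":0.186},{"dx":0,"dy":0,"dz":0,"ax":0,"ay":0,"az":0.372},{"dx":0,"dy":0,"dz":0.01,"ax":0,"ay":0,"az":0.56},{"dx":0,"dy":0,"dz":0.02,"ax":0,"ay":0,"az":0.582},{"dx":0,"dy":0,"dz":0.04,"ax":0,"ay":0,"az":0.582}]'
python3 -m handwheel '[{"dx":0,"dy":0,"dz":0,"ax":0,"ay":0,"az":0},{"dx":0,"dy":0,"dz":0,"ax":0,"ay":0,"az":0},{"dx":0,"dy":0,"dz":0,"ax":0,"ay":0,"az":0}]'
python3 - <<'E'
from h import *
f=frame("wrist"); cv2.imwrite("pics/w24.png",f["image"]); s=manip.state(); inhand(f,s)
goto((.6472,-.0203,.144),-3.15)
E
```

```text
time: 40.0
tool_pos: [0.6473, -0.022, 0.2992]
tool_rot: [-0.0, 0.966, 0.257, -0.001]
contact_force: [0.1, 0.9, -1.0]
gripper_width: 0.103
time: 40.62
tool_pos: [0.6481, -0.02, 0.26]
tool_rot: [0.0, 1.0, -0.026, 0.0]
contact_force: [-0.6, 0.3, -1.1]
gripper_width: 0.106
time: 41.0
tool_pos: [0.6483, -0.0201, 0.2616]
tool_rot: [0.0, 1.0, -0.027, 0.001]
contact_force: [0.1, 0.5, -1.6]
gripper_width: 0.107
far edge y at x=0 -0.0512 slope 0.0022  z top med -0.0365 rowspan 170-170
205 234 399 [-0.0428 -0.0346 -0.042 ] [ 0.0391 -0.0344 -0.0416]
t 41.05 tcp [ 0.6483 -0.0201  0.2617] yaw -3.14 q6 -0.09 F [ 0.2  0.4 -1.8] w 0.106
d [-0.0013  0.0003  0.1177] a [ 0.0002 -0.0016  0.0003] rows>= 1.9
```

View pics/w24.png

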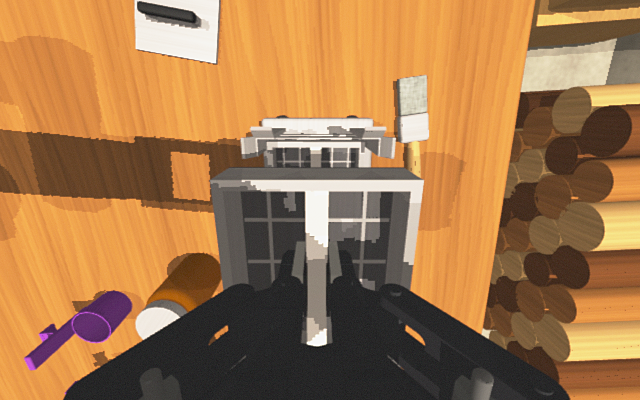

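```bash
python3 -m handwheel '[{"dx":-0.001,"dy":0.0003,"dz":0.015,"ax":0,"ay":0,"az":0},{"dx":-0.001,"dy":0.0003,"dz":0.03,"ax":0,"ay":0,"az":0},{"dx":-0.001,"dy":0.0003,"dz":0.05,"ax":0,"ay":0,"az":0},{"dx":-0.001,"dy":0.0003,"dz":0.07,"ax":0,"ay":0,"az":0},{"dx":-0.001,"dy":0.0003,"dz":0.09,"ax":0,"ay":0,"az":0}]'
python3 -m handwheel '[{"dx":0,"dy":0,"dz":0,"ax":0,"ay":0,"az":0},{"dx":0,"dy":0,"dz":0,"ax":0,"ay":0,"az":0}]'
```

```text
time: 41.68
tool_pos: [0.6471, -0.0196, 0.1701]
tool_rot: [-0.001, 1.0, -0.027, 0.0]
contact_force: [-0.5, 4.5, 1.2]
gripper_width: 0.106
time: 41.92
tool_pos: [0.6464, -0.0195, 0.1699]
tool_rot: [-0.001, 1.0, -0.027, -0.001]
contact_force: [-0.9, 3.3, -3.6]
gripper_width: 0.109
```

A sideways force of +4 N in y means the screen is rubbing the -y guide. That agrees with the in-hand offset, so I'll shift +y by 2 mm.

```bash
python3 -m handwheel '[{"dx":0,"dy":-0.002,"dz":0,"ax":0,"ay":0,"az":0},{"dx":0,"dy":-0.002,"dz":0,"ax":0,"ay":0,"az":0}]'
python3 -m handwheel '[{"dx":0.0005,"dy":0,"dz":0.01,"ax":0,"ay":0,"az":0},{"dx":0.0005,"dy":0,"dz":0.018,"ax":0,"ay":0,"az":0},{"dx":0.0005,"dy":0,"dz":0.022,"ax":0,"ay":0,"az":0},{"dx":0.0005,"dy":0,"dz":0.022,"ax":0,"ay":0,"az":0}]'
```

```text
time: 42.18
tool_pos: [0.6475, -0.0188, 0.1717]
tool_rot: [0.001, 1.0, -0.028, 0.001]
contact_force: [-0.3, 0.1, -1.4]
gripper_width: 0.107
time: 42.68
tool_pos: [0.647, -0.0183, 0.1478]
tool_rot: [-0.0, 1.0, -0.028, -0.001]
contact_force: [-0.3, -0.0, -1.5]
gripper_width: 0.104
```

```bash
python3 -m handwheel '[{"dx":0,"dy":0,"dz":0.004,"ax":0,"ay":0,"az":0},{"dx":0,"dy":0,"dz":0.007,"ax":0,"ay":0,"az":0},{"dx":0,"dy":0,"dz":0.009,"ax":0,"ay":0,"az":0},{"dx":0,"dy":0,"dz":0.009,"ax":0,"ay":0,"az":0}]'
```

```text
time: 43.18
tool_pos: [0.649, -0.0187, 0.1441]
tool_rot: [0.0, 1.0, -0.028, 0.002]
contact_force: [-4.2, -1.5, 10.3]
gripper_width: 0.102
```

```bash
python3 -m handwheel '[{"dx":0,"dy":0,"dz":0.003,"ax":0,"ay":0,"az":0},{"dx":0,"dy":0,"dz":0.004,"ax":0,"ay":0,"az":0},{"dx":0,"dy":0,"dz":0.004,"ax":0,"ay":0,"az":0},{"dx":0,"dy":0,"dz":0.004,"ax":0,"ay":0,"az":0}]'
python3 -m handwheel '[{"dx":0,"dy":0,"dz":-0.008,"ax":0,"ay":0,"az":0},{"dx":0,"dy":0,"dz":-0.008,"ax":0,"ay":0,"az":0}]'
python3 -m handwheel '[{"dx":0,"dy":0,"dz":0,"ax":0,"ay":0,"az":0},{"dx":0,"dy":0,"dz":0,"ax":0,"ay":0,"az":0},{"dx":0,"dy":0,"dz":0,"ax":0,"ay":0,"az":0}]' 165
python3 -m handwheel '[{"dx":0,"dy":0,"dz":-0.03,"ax":0,"ay":0,"az":0},{"dx":0,"dy":0,"dz":-0.08,"ax":0,"ay":0,"az":0},{"dx":0,"dy":0,"dz":-0.14,"ax":0,"ay":0,"az":0},{"dx":0,"dy":0,"dz":-0.16,"ax":0,"ay":0,"az":0},{"dx":0,"dy":0,"dz":-0.16,"ax":0,"ay":0,"az":0}]'
python3 - <<'E'
from h import *
f=frame("wrist"); cv2.imwrite("pics/w25.png",f["image"]); P=cloud(f)
for uv in [(315,150),(315,190),(278,180),(351,180)]:
    u,v=uv; w=P[v-3:v+4,u-2:u+3].reshape(-1,3); print(uv,np.nanmedian(w,0).round(4),np.nanmax(w[:,2]))
goto((.47,.185,.19),78)
E
```

```text
time: 43.68
tool_pos: [0.6494, -0.0191, 0.143]
tool_rot: [0.001, 1.0, -0.028, 0.003]
contact_force: [-9.0, -1.8, 20.3]
gripper_width: 0.108
time: 43.92
tool_pos: [0.648, -0.0184, 0.1444]
tool_rot: [0.0, 1.0, -0.028, 0.001]
contact_force: [0.3, 0.0, -1.8]
gripper_width: 0.104
time: 44.3
tool_pos: [0.6473, -0.0183, 0.1432]
tool_rot: [-0.0, 1.0, -0.028, -0.0]
contact_force: [-0.1, -0.9, -0.2]
gripper_width: 0.353
time: 44.92
tool_pos: [0.6483, -0.0184, 0.3056]
tool_rot: [0.0, 1.0, -0.028, 0.002]
contact_force: [-0.4, 0.8, -0.9]
gripper_width: 0.352
(315, 150) [0.6478 0.0245 0.2006] 0.2023306582150799
(315, 190) [ 0.6454 -0.0168  0.2007] 0.2020740858477219
(278, 180) [ 0.6054 -0.0076  0.1834] 0.19933519505271363
(351, 180) [ 0.6862 -0.0145  0.1745] 0.18517117394134036
t 44.98 tcp [ 0.6473 -0.0183  0.3027] yaw -3.15 q6 -0.09 F [-0.7 -0.2 -0.3] w 0.355
d [-0.1882 -0.1932  0.1129] a [-6.0000e-04  6.0000e-04 -1.4164e+00] rows>= 7.6
```

View pics/w25.png

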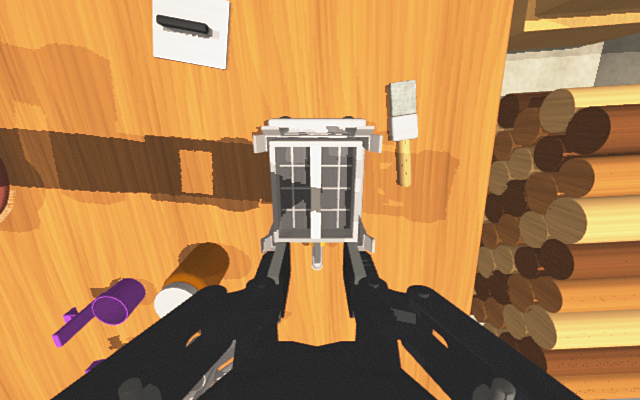

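```bash
python3 -m handwheel '[{"dx":-0.04,"dy":-0.04,"dz":-0.02,"ax":0,"ay":0,"az":-0.186},{"dx":-0.08,"dy":-0.08,"dz":-0.02,"ax":0,"ay":0,"az":-0.372},{"dx":-0.12,"dy":-0.12,"dz":0,"ax":0,"ay":0,"az":-0.56},{"dx":-0.15,"dy":-0.155,"dz":0,"ax":0,"ay":0,"az":-0.745},{"dx":-0.188,"dy":-0.193,"dz":0,"ax":0,"ay":0,"az":-0.93}]' 120
python3 -m handwheel '[{"dx":0,"dy":0,"dz":0.03,"ax":0,"ay":0,"az":-0.186},{"dx":0,"dy":0,"dz":0.06,"ax":0,"ay":0,"az":-0.372},{"dx":0,"dy":0,"dz":0.11,"ax":0,"ay":0,"az":-0.48},{"dx":0,"dy":0,"dz":0.11,"ax":0,"ay":0,"az":-0.48},{"dx":0,"dy":0,"dz":0.11,"ax":0,"ay":0,"az":-0.48}]'
python3 -m handwheel '[{"dx":0,"dy":0,"dz":0,"ax":0,"ay":0,"az":0},{"dx":0,"dy":0,"dz":0,"ax":0,"ay":0,"az":0}]'
python3 - <<'E'
from h import *
f=frame("wrist"); cv2.imwrite("pics/w26.png",f["image"])
c2,s2,a2=fitscreen(f,(.47,.185),.008,save="r6.png"); print(c2,s2,a2)
P=cloud(f).reshape(-1,3); w=P[(P[:,2]>.028)&(P[:,2]<.045)&(abs(P[:,0]-.47)<.06)&(abs(P[:,1]-.185)<.06)]
print("handle",*rect(w[:,:2]),np.percentile(w[:,2],[5,50,95]),len(w))
goto((c2[0],c2[1],.05),a2)
E
```

```text
time: 45.6
tool_pos: [0.468, 0.1854, 0.2992]
tool_rot: [-0.001, 0.905, 0.426, -0.003]
contact_force: [0.6, 0.4, 0.1]
gripper_width: 0.53
time: 46.22
tool_pos: [0.4703, 0.1847, 0.1936]
tool_rot: [-0.0, 0.78, 0.626, -0.0]
contact_force: [-0.2, -0.1, 0.6]
gripper_width: 0.53
time: 46.48
tool_pos: [0.4715, 0.1849, 0.1956]
tool_rot: [0.001, 0.779, 0.627, 0.001]
contact_force: [-0.0, 0.7, 0.8]
gripper_width: 0.53
[0.46994614 0.18823645] [ 92.23669434 110.27850342] 77.57405853271484
handle [0.47007007 0.1880201 ] [11.47290421 69.51078796] 77.90426635742188 [0.03483711 0.03728951 0.03861776] 549
t 46.52 tcp [0.4712 0.1849 0.1953] yaw 77.61 q6 -1.13 F [-0.4 -0.4  0.7] w 0.529
d [ 0.0028 -0.0023  0.1453] a [ 0.0024 -0.0012  0.0006] rows>= 2.3
```

View pics/w26.png

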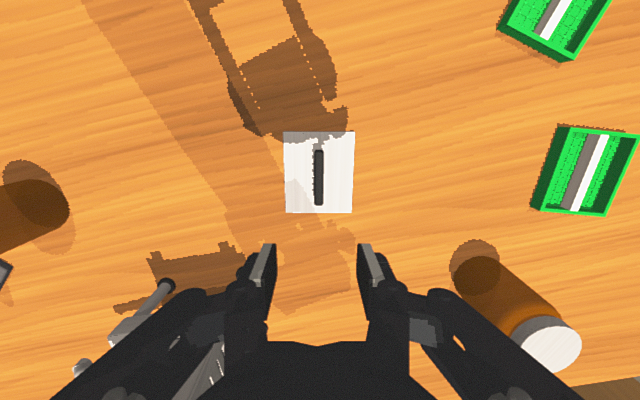

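View pics/r6.png

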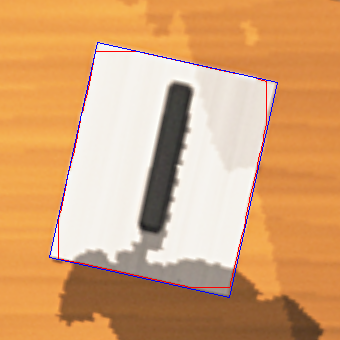

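```bash
python3 -m handwheel '[{"dx":0.0028,"dy":-0.0015,"dz":0.05,"ax":0,"ay":0,"az":0},{"dx":0.0028,"dy":-0.0015,"dz":0.11,"ax":0,"ay":0,"az":0},{"dx":0.0028,"dy":-0.0015,"dz":0.145,"ax":0,"ay":0,"az":0},{"dx":0.0028,"dy":-0.0015,"dz":0.145,"ax":0,"ay":0,"az":0},{"dx":0.0028,"dy":-0.0015,"dz":0.145,"ax":0,"ay":0,"az":0}]'
python3 -m handwheel '[{"dx":0,"dy":0,"dz":0,"ax":0,"ay":0,"az":0},{"dx":0,"dy":0,"dz":0,"ax":0,"ay":0,"az":0}]'
python3 - <<'E'
from h import *
goto((.4700,.1881,-.011),77.7)
E
```

```text
time: 47.15
tool_pos: [0.4712, 0.1882, 0.0509]
tool_rot: [0.001, 0.779, 0.627, 0.002]
contact_force: [-0.3, -0.5, 0.2]
gripper_width: 0.53
time: 47.4
tool_pos: [0.4709, 0.1881, 0.0506]
tool_rot: [0.001, 0.779, 0.627, 0.001]
contact_force: [-0.5, -0.4, -0.2]
gripper_width: 0.525
t 47.40 tcp [0.4709 0.1881 0.0506] yaw 77.63 q6 -1.12 F [-0.5 -0.4 -0.2] w 0.525
d [-0.0003 -0.001   0.0615] a [ 0.003  -0.0014 -0.0012] rows>= 1.0
```

```bash
python3 -m handwheel '[{"dx":0,"dy":-0.0005,"dz":0.025,"ax":0,"ay":0,"az":0},{"dx":0,"dy":-0.0005,"dz":0.05,"ax":0,"ay":0,"az":0},{"dx":0,"dy":-0.0005,"dz":0.06,"ax":0,"ay":0,"az":0},{"dx":0,"dy":-0.0005,"dz":0.06,"ax":0,"ay":0,"az":0}]'
python3 -m handwheel '[{"dx":0,"dy":0,"dz":0,"ax":0,"ay":0,"az":0},{"dx":0,"dy":0,"dz":0,"ax":0,"ay":0,"az":0},{"dx":0,"dy":0,"dz":0,"ax":0,"ay":0,"az":0},{"dx":0,"dy":0,"dz":0,"ax":0,"ay":0,"az":0},{"dx":0,"dy":0,"dz":0,"ax":0,"ay":0,"az":0}]' 255
```

```text
time: 47.9
tool_pos: [0.4688, 0.1879, -0.0115]
tool_rot: [-0.0, 0.779, 0.627, -0.0]
contact_force: [-0.0, -1.0, 1.1]
gripper_width: 0.532
time: 48.52
tool_pos: [0.4702, 0.1883, -0.0099]
tool_rot: [0.0, 0.779, 0.627, 0.001]
contact_force: [-1.8, 1.0, 6.8]
gripper_width: 0.122
```

```bash
python3 -m handwheel '[{"dx":0,"dy":0,"dz":-0.03,"ax":0,"ay":0,"az":0},{"dx":0,"dy":0,"dz":-0.09,"ax":0,"ay":0,"az":0},{"dx":0,"dy":0,"dz":-0.15,"ax":0,"ay":0,"az":0},{"dx":0,"dy":0,"dz":-0.21,"ax":0,"ay":0,"az":0},{"dx":0,"dy":0,"dz":-0.27,"ax":0,"ay":0,"az":0}]'
python3 -m handwheel '[{"dx":0,"dy":0,"dz":-0.04,"ax":0,"ay":0,"az":0},{"dx":0,"dy":0,"dz":-0.04,"ax":0,"ay":0,"az":0},{"dx":0,"dy":0,"dz":-0.04,"ax":0,"ay":0,"az":0},{"dx":0,"dy":0,"dz":-0.04,"ax":0,"ay":0,"az":0}]'
python3 - <<'E'
from h import *
f=frame("wrist"); cv2.imwrite("pics/w27.png",f["image"]); s=manip.state()
T=rot(s["tool_rot"]); P=cloud(f); q=T.inv().apply((P-s["tool_pos"]).reshape(-1,3)).reshape(P.shape)
m=(q[...,2]>-.035)&(q[...,2]<0)&(abs(q[...,0])<.07)&(abs(q[...,1])<.07)
for u in (250,280,350,380):
    v=np.where(m[:,u])[0]; print(u,v[0],q[v[0]+1,u].round(4),q[v[0]+8,u].round(4)) if len(v) else print(u,None)
for v in (175,190,205):
    us=np.where(m[v])[0]; print(v,us[0],us[-1],q[v,us[0]+1].round(4),q[v,us[-1]-1].round(4))
goto((.6472,-.0205,.30),-3.15)
E
```

```text
time: 49.15
tool_pos: [0.4682, 0.1877, 0.2595]
tool_rot: [-0.0, 0.779, 0.627, -0.001]
contact_force: [0.4, 1.9, -3.4]
gripper_width: 0.117
time: 49.65
tool_pos: [0.4678, 0.1876, 0.2953]
tool_rot: [-0.001, 0.779, 0.627, -0.002]
contact_force: [0.6, -0.2, -2.6]
gripper_width: 0.118
250 159 [-0.0382 -0.0548 -0.0155] [-0.0382 -0.0511 -0.0169]
280 159 [-0.0211 -0.0548 -0.0152] [-0.0211 -0.051  -0.0167]
350 159 [ 0.0189 -0.0548 -0.0157] [ 0.0188 -0.0512 -0.0181]
380 159 [ 0.0361 -0.0548 -0.0155] [ 0.0359 -0.0511 -0.0174]
175 237 396 [-0.0454 -0.0464 -0.0169] [ 0.0448 -0.0465 -0.0177]
190 239 394 [-0.0447 -0.0378 -0.0181] [ 0.044 -0.038 -0.019]
205 240 393 [-0.0449 -0.0286 -0.0179] [ 0.0447 -0.0282 -0.0173]
t 49.70 tcp [0.468  0.1876 0.2957] yaw 77.63 q6 -1.12 F [ 0.1  0.5 -3.3] w 0.121
d [-0.1649  0.2196 -0.0049] a [-0.0021  0.0047  1.4098] rows>= 7.5
```

View pics/w27.png

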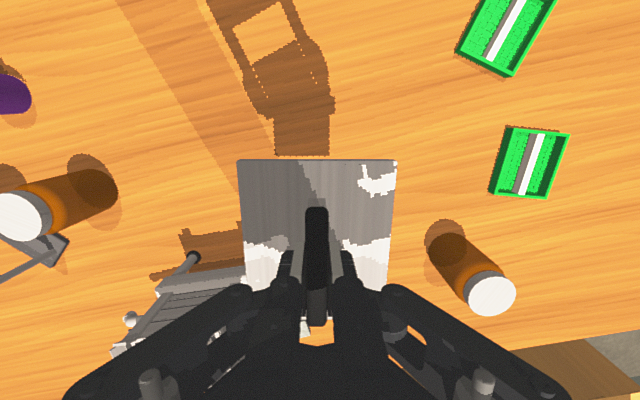

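```bash
python3 -m handwheel '[{"dx":-0.035,"dy":0.045,"dz":-0.005,"ax":0,"ay":0,"az":0.186},{"dx":-0.07,"dy":0.09,"dz":-0.005,"ax":0,"ay":0,"az":0.372},{"dx":-0.1,"dy":0.135,"dz":-0.005,"ax":0,"ay":0,"az":0.56},{"dx":-0.135,"dy":0.18,"dz":-0.005,"ax":0,"ay":0,"az":0.745},{"dx":-0.165,"dy":0.2196,"dz":-0.005,"ax":0,"ay":0,"az":0.93}]'
python3 -m handwheel '[{"dx":0,"dy":0,"dz":0,"ax":0,"ay":0,"az":0.186},{"dx":0,"dy":0,"dz":0,"ax":0,"ay":0,"az":0.372},{"dx":0,"dy":0,"dz":0.01,"ax":0,"ay":0,"az":0.48},{"dx":0,"dy":0,"dz":0.03,"ax":0,"ay":0,"az":0.48},{"dx":0,"dy":0,"dz":0.05,"ax":0,"ay":0,"az":0.48}]'
python3 -m handwheel '[{"dx":0,"dy":0,"dz":0,"ax":0,"ay":0,"az":0},{"dx":0,"dy":0,"dz":0,"ax":0,"ay":0,"az":0},{"dx":0,"dy":0,"dz":0,"ax":0,"ay":0,"az":0}]'
python3 - <<'E'
from h import *
f=frame("wrist"); cv2.imwrite("pics/w28.png",f["image"]); s=manip.state()
goto((.6472,-.0208,.191),-3.15)
E
```

```text
time: 50.32
tool_pos: [0.6488, -0.022, 0.3014]
tool_rot: [-0.001, 0.978, 0.208, -0.001]
contact_force: [-0.3, 0.2, -2.1]
gripper_width: 0.122
time: 50.95
tool_pos: [0.6475, -0.0201, 0.2508]
tool_rot: [-0.0, 1.0, -0.027, -0.001]
contact_force: [0.0, -0.7, -2.0]
gripper_width: 0.118
time: 51.32
tool_pos: [0.6488, -0.0204, 0.255]
tool_rot: [0.0, 1.0, -0.027, 0.001]
contact_force: [1.0, 0.2, -2.3]
gripper_width: 0.122
t 51.38 tcp [ 0.6488 -0.0203  0.255 ] yaw -3.14 q6 -0.09 F [ 0.   0.4 -2.5] w 0.125
d [-0.0017  0.0005  0.064 ] a [ 0.0002 -0.0021  0.0002] rows>= 1.0
```

View pics/w28.png

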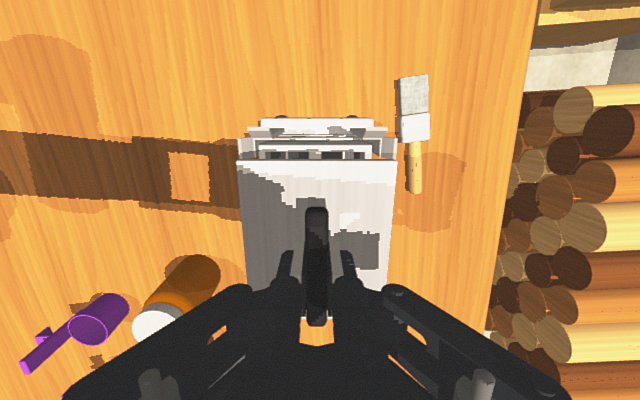

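```bash
python3 -m handwheel '[{"dx":-0.001,"dy":0.0005,"dz":0.015,"ax":0,"ay":0,"az":0},{"dx":-0.001,"dy":0.0005,"dz":0.03,"ax":0,"ay":0,"az":0},{"dx":-0.001,"dy":0.0005,"dz":0.045,"ax":0,"ay":0,"az":0},{"dx":-0.001,"dy":0.0005,"dz":0.05,"ax":0,"ay":0,"az":0},{"dx":-0.001,"dy":0.0005,"dz":0.05,"ax":0,"ay":0,"az":0}]'
python3 -m handwheel '[{"dx":0,"dy":0,"dz":0.006,"ax":0,"ay":0,"az":0},{"dx":0,"dy":0,"dz":0.01,"ax":0,"ay":0,"az":0},{"dx":0,"dy":0,"dz":0.01,"ax":0,"ay":0,"az":0}]'
```

```text
time: 52.0
tool_pos: [0.6469, -0.0207, 0.2028]
tool_rot: [-0.0, 1.0, -0.028, -0.001]
contact_force: [-0.5, -0.6, -2.3]
gripper_width: 0.12
time: 52.38
tool_pos: [0.647, -0.0207, 0.1932]
tool_rot: [-0.0, 1.0, -0.028, -0.0]
contact_force: [0.5, -0.6, -2.7]
gripper_width: 0.123
```

```bash
python3 -m handwheel '[{"dx":0,"dy":0,"dz":0.003,"ax":0,"ay":0,"az":0},{"dx":0,"dy":0,"dz":0.006,"ax":0,"ay":0,"az":0},{"dx":0,"dy":0,"dz":0.008,"ax":0,"ay":0,"az":0},{"dx":0,"dy":0,"dz":0.008,"ax":0,"ay":0,"az":0}]'
```

```text
time: 52.88
tool_pos: [0.648, -0.0208, 0.1911]
tool_rot: [0.0, 1.0, -0.027, 0.002]
contact_force: [-8.0, 1.3, 13.3]
gripper_width: 0.12
```

```bash
python3 -m handwheel '[{"dx":0,"dy":0,"dz":0.002,"ax":0,"ay":0,"az":0},{"dx":0,"dy":0,"dz":0.003,"ax":0,"ay":0,"az":0},{"dx":0,"dy":0,"dz":0.003,"ax":0,"ay":0,"az":0},{"dx":0,"dy":0,"dz":0.003,"ax":0,"ay":0,"az":0}]'
python3 -m handwheel '[{"dx":0,"dy":0,"dz":-0.008,"ax":0,"ay":0,"az":0},{"dx":0,"dy":0,"dz":-0.008,"ax":0,"ay":0,"az":0}]'
python3 -m handwheel '[{"dx":0,"dy":0,"dz":0,"ax":0,"ay":0,"az":0},{"dx":0,"dy":0,"dz":0,"ax":0,"ay":0,"az":0},{"dx":0,"dy":0,"dz":0,"ax":0,"ay":0,"az":0}]' 165
python3 -m handwheel '[{"dx":0,"dy":0,"dz":-0.03,"ax":0,"ay":0,"az":0},{"dx":0,"dy":0,"dz":-0.08,"ax":0,"ay":0,"az":0},{"dx":0,"dy":0,"dz":-0.13,"ax":0,"ay":0,"az":0},{"dx":0,"dy":0,"dz":-0.13,"ax":0,"ay":0,"az":0},{"dx":0,"dy":0,"dz":-0.13,"ax":0,"ay":0,"az":0}]'
python3 - <<'E'
from h import *
f=frame("wrist"); cv2.imwrite("pics/w29.png",f["image"]); P=cloud(f)
for uv in [(285,160),(285,220),(350,160),(350,220)]:
    u,v=uv; w=P[v-3:v+4,u-2:u+3].reshape(-1,3); print(uv,np.nanmedian(w,0).round(4))
g=frame("scene"); crop(g,"sc29.png",270,170,390,290,5)
E
```

```text
time: 53.38
tool_pos: [0.6484, -0.0208, 0.1911]
tool_rot: [0.0, 1.0, -0.027, 0.003]
contact_force: [-11.9, 2.1, 21.2]
gripper_width: 0.121
time: 53.62
tool_pos: [0.6475, -0.0208, 0.1911]
tool_rot: [0.0, 1.0, -0.028, 0.001]
contact_force: [-0.0, 0.3, 0.1]
gripper_width: 0.118
time: 54.0
tool_pos: [0.6471, -0.0208, 0.1902]
tool_rot: [-0.0, 1.0, -0.028, -0.0]
contact_force: [0.1, 0.2, 0.2]
gripper_width: 0.353
time: 54.62
tool_pos: [0.647, -0.0207, 0.32]
tool_rot: [-0.0, 1.0, -0.028, -0.0]
contact_force: [-0.8, 0.4, -1.3]
gripper_width: 0.354
(285, 160) [0.6144 0.0129 0.2087]
(285, 220) [ 0.6084 -0.0534  0.2082]
(350, 160) [0.6815 0.0093 0.209 ]
(350, 220) [ 0.6802 -0.0575  0.2085]
```

View pics/w29.png

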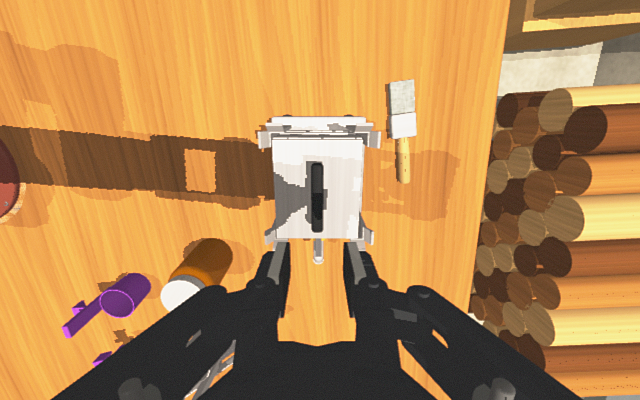

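View pics/sc29.png

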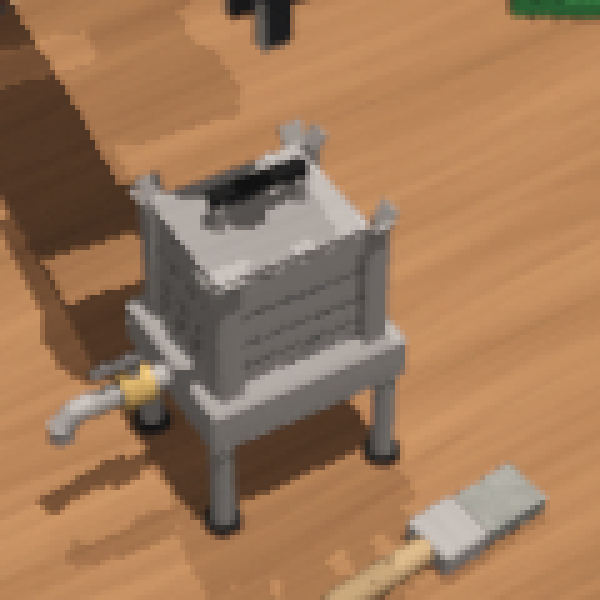

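The cover's top is flat at 0.2086 and the stack is complete. Now the cup: moving to a view pose over the rack.

```bash
python3 - <<'E'
from h import *
goto((.43,-.36,.32),-52)
E
```

```text
t 54.73 tcp [ 0.6464 -0.0207  0.3181] yaw -3.16 q6 -0.09 F [ 0.   0.6 -0.2] w 0.352
d [-0.1974  0.3508 -0.0013] a [0.0013 0.0037 0.8524] rows>= 6.4
```

```bash
python3 -m handwheel '[{"dx":-0.03,"dy":0.05,"dz":0,"ax":0,"ay":0,"az":0.17},{"dx":-0.06,"dy":0.1,"dz":0,"ax":0,"ay":0,"az":0.34},{"dx":-0.09,"dy":0.155,"dz":0,"ax":0,"ay":0,"az":0.51},{"dx":-0.12,"dy":0.21,"dz":0,"ax":0,"ay":0,"az":0.68},{"dx":-0.15,"dy":0.265,"dz":0,"ax":0,"ay":0,"az":0.85}]'
python3 - <<'E'
from h import *
goto((.43,-.36,.32),-52)
E
```

```text
time: 55.35
tool_pos: [0.4812, -0.2777, 0.3185]
tool_rot: [-0.0, 0.898, -0.44, -0.001]
contact_force: [1.0, -0.2, 0.0]
gripper_width: 0.353
t 55.35 tcp [ 0.4812 -0.2777  0.3185] yaw -52.16 q6 0.25 F [ 1.  -0.2  0. ] w 0.353
d [ 0.0336  0.091  -0.0016] a [ 0.0007  0.003  -0.0028] rows>= 1.6
```

```bash
python3 -m handwheel '[{"dx":0.02,"dy":0.05,"dz":0,"ax":0,"ay":0,"az":0},{"dx":0.034,"dy":0.091,"dz":0,"ax":0,"ay":0,"az":0},{"dx":0.034,"dy":0.091,"dz":0,"ax":0,"ay":0,"az":0},{"dx":0.034,"dy":0.091,"dz":0,"ax":0,"ay":0,"az":0},{"dx":0.034,"dy":0.091,"dz":0,"ax":0,"ay":0,"az":0}]' 60
python3 - <<'E'
from h import *
f=frame("wrist"); cv2.imwrite("pics/w30.png",f["image"]); s=manip.state(); print(s["tool_pos"],s["joint_vel"].round(3))
import pickle; pickle.dump(f,open("w30.pkl","wb"))
E
```

```text
time: 55.98
tool_pos: [0.433, -0.3586, 0.32]
tool_rot: [-0.0, 0.9, -0.437, -0.0]
contact_force: [-0.0, -0.4, 1.5]
gripper_width: 0.759
[ 0.43307382 -0.35862985  0.32028896] [ 0.    -0.001 -0.004 -0.003  0.    -0.001]
```

View pics/w30.png

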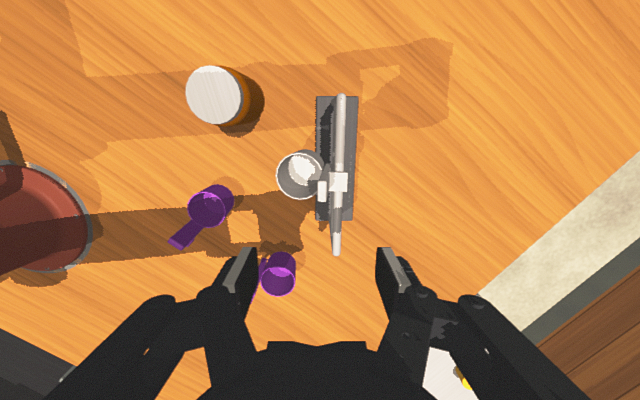

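```bash
python3 - <<'E'
from h import *
import pickle
f=pickle.load(open("w30.pkl","rb")); crop(f,"w30c.png",260,80,380,270,4)
P=cloud(f)[90:265,250:370]; w=P.reshape(-1,3); w=w[np.isfinite(w).all(1)]
hi=w[w[:,2]>.19]; print("strap top",hi.mean(0).round(4),len(hi),np.percentile(hi[:,2],[5,50,95]).round(4),*rect(hi[:,:2]))
hk=w[(w[:,2]>.158)&(w[:,2]<.19)]; print("hook/strap side",hk.mean(0).round(4),len(hk))
b=w[(w[:,2]>.148)&(w[:,2]<.159)]; print("bar",*rect(b[:,:2]),len(b))
bc=b-b.mean(0); d=np.linalg.svd(bc[:,:2],full_matrices=False)[2][0]; print("bar dir",np.degrees(np.arctan2(d[1],d[0])),b.mean(0))
rim=w[(w[:,2]>.128)&(w[:,2]<.147)]; rim=rim[np.hypot(rim[:,0]-.415,rim[:,1]+.352)<.045]; print("rim z",np.percentile(rim[:,2],[50,90]),len(rim))
r=rim[rim[:,2]>np.percentile(rim[:,2],40)]
A=np.c_[2*r[:,:2],np.ones(len(r))]; x=np.linalg.lstsq(A,(r[:,:2]**2).sum(1),rcond=None)[0]; print("circle",x[:2],np.sqrt(x[2]+x[:2]@x[:2]))
E
```

```text
strap top [ 0.4275 -0.3506  0.2645] 368 [0.1956 0.2057 0.3704] [ 0.42264426 -0.35016638] [23.68593788 48.26915359] 35.064266204833984
hook/strap side [ 0.445  -0.378   0.1629] 423
bar [ 0.44042633 -0.37861978] [ 31.26728439 209.92431641] -54.601356506347656 1385
bar dir -142.24508375060626 [ 0.45251983 -0.3761924   0.15446494]
rim z [0.13234629 0.1361563 ] 272
circle [ 0.4166     -0.34387082] 0.030757739058512455
```

View pics/w30c.png

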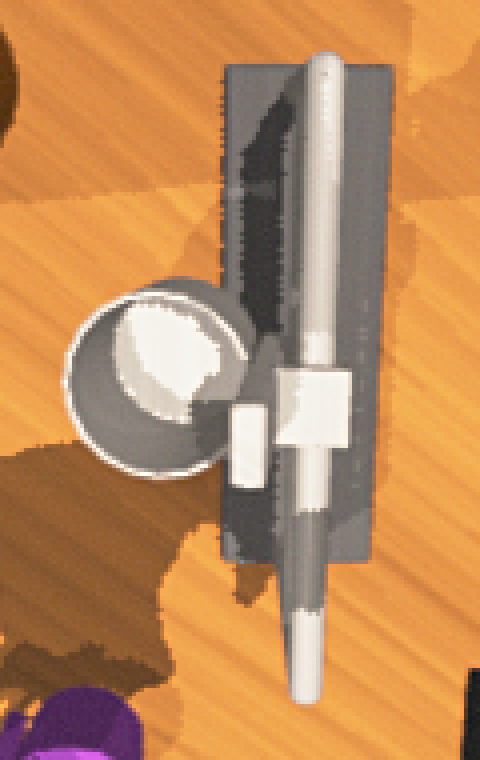

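```bash
python3 - <<'E'
from h import *
import pickle
f=pickle.load(open("w30.pkl","rb"))
P=cloud(f)
s=P[181:203,317:328].reshape(-1,3); s=s[(s[:,2]>.195)&(s[:,2]<.22)]
print("strap top depth",s.mean(0).round(4),np.median(s[:,2]).round(4),len(s),*rect(s[:,:2]))
# colour based edges of top face at z=.208
e=atz(f,[(317.2,181),(327,181),(317.2,202.5),(327,202.5),(322.2,191.7)],.208); print(e.round(4))
d=e[2]-e[0]; print("strap y dir",np.degrees(np.arctan2(d[1],d[0])),np.linalg.norm(d),np.linalg.norm(e[1]-e[0]))
# bar centreline at z=.156 from pixel centre columns (crop)
c=atz(f,[(260+325/4,80+90/4),(260+320/4,80+280/4),(260+313/4,80+480/4),(260+307/4,80+650/4)],.156); print(c.round(4))
d=c[-1]-c[0]; print("bar dir",np.degrees(np.arctan2(d[1],d[0])),"mid",(c.mean(0)).round(4))
# hook plate top z=.161
h=P[175:189,332:346].reshape(-1,3); print("hook",np.nanmedian(h,0).round(4))
E
```

```text
strap top depth [ 0.4331 -0.3647  0.2046] 0.205 196 [ 0.43290436 -0.36541299] [10.10231876 23.01719093] -51.7237434387207
[[ 0.4388 -0.3533  0.208 ]
 [ 0.4452 -0.3614  0.208 ]
 [ 0.4199 -0.3681  0.208 ]
 [ 0.4265 -0.3764  0.208 ]
 [ 0.4328 -0.3648  0.208 ]]
strap y dir -141.76546209953662 0.02396177133631701 0.01037871454643663
[[ 0.5187 -0.3256  0.156 ]
 [ 0.4761 -0.359   0.156 ]
 [ 0.4259 -0.3978  0.156 ]
 [ 0.3784 -0.4344  0.156 ]]
bar dir -142.19008712887228 mid [ 0.4498 -0.3792  0.156 ]
hook [ 0.4455 -0.3815  0.1607]
```

```bash
python3 - <<'E'
from h import *
goto((.4329,-.365,.19),-52)
E
```

```text
t 56.02 tcp [ 0.4331 -0.3586  0.3203] yaw -51.76 q6 0.08 F [-0.1 -0.  -0. ] w 0.768
d [0.005  0.0041 0.1303] a [-0.0001  0.0006  0.0043] rows>= 2.1
```

```bash
python3 -m handwheel '[{"dx":0.005,"dy":0.004,"dz":0.02,"ax":0,"ay":0,"az":0.004},{"dx":0.005,"dy":0.004,"dz":0.06,"ax":0,"ay":0,"az":0.004},{"dx":0.005,"dy":0.004,"dz":0.11,"ax":0,"ay":0,"az":0.004},{"dx":0.005,"dy":0.004,"dz":0.13,"ax":0,"ay":0,"az":0.004},{"dx":0.005,"dy":0.004,"dz":0.13,"ax":0,"ay":0,"az":0.004}]' 150
python3 -m handwheel '[{"dx":0,"dy":0,"dz":0,"ax":0,"ay":0,"az":0},{"dx":0,"dy":0,"dz":0,"ax":0,"ay":0,"az":0}]'
python3 - <<'E'
from h import *
goto((.4329,-.365,.143),-52)
f=frame("wrist"); crop(f,"w31.png",210,130,410,290,4)
E
```

```text
time: 56.65
tool_pos: [0.4317, -0.3651, 0.1884]
tool_rot: [-0.001, 0.899, -0.439, -0.002]
contact_force: [0.1, -0.2, 0.7]
gripper_width: 0.414
time: 56.9
tool_pos: [0.4334, -0.3671, 0.1933]
tool_rot: [0.001, 0.898, -0.439, 0.002]
contact_force: [0.3, 0.5, 0.3]
gripper_width: 0.41
t 56.90 tcp [ 0.4334 -0.3671  0.1933] yaw -52.08 q6 0.08 F [0.3 0.5 0.3] w 0.410
d [-0.0022 -0.0009  0.0503] a [-0.0003 -0.0043 -0.0015] rows>= 0.8
```

View pics/w31.png

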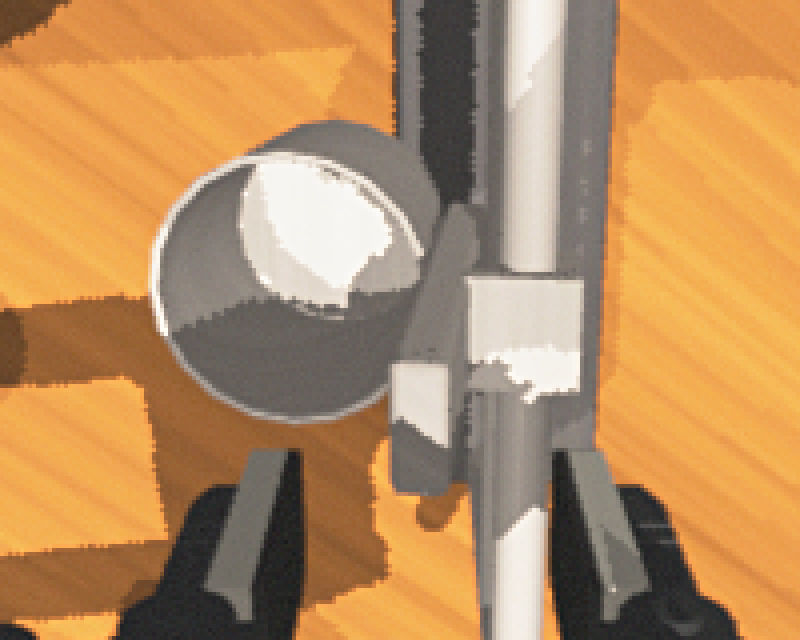

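```bash
python3 -m handwheel '[{"dx":-0.001,"dy":-0.001,"dz":0.015,"ax":0,"ay":0,"az":0},{"dx":-0.001,"dy":-0.001,"dz":0.03,"ax":0,"ay":0,"az":0},{"dx":-0.001,"dy":-0.001,"dz":0.045,"ax":0,"ay":0,"az":0},{"dx":-0.001,"dy":-0.001,"dz":0.048,"ax":0,"ay":0,"az":0},{"dx":-0.001,"dy":-0.001,"dz":0.048,"ax":0,"ay":0,"az":0}]'
python3 - <<'E'
from h import *
goto((.4329,-.365,.143),-52)
f=frame("wrist"); crop(f,"w32.png",210,130,410,290,4)
E
```

```text
time: 57.58
tool_pos: [0.4325, -0.3645, 0.1421]
tool_rot: [-0.0, 0.898, -0.439, -0.0]
contact_force: [0.4, 0.0, 0.2]
gripper_width: 0.411
t 57.58 tcp [ 0.4325 -0.3645  0.1421] yaw -52.09 q6 0.08 F [0.4 0.  0.2] w 0.411
d [ 0.0007 -0.     -0.0009] a [ 0.      0.0009 -0.0015] rows>= 0.0
```

View pics/w32.png

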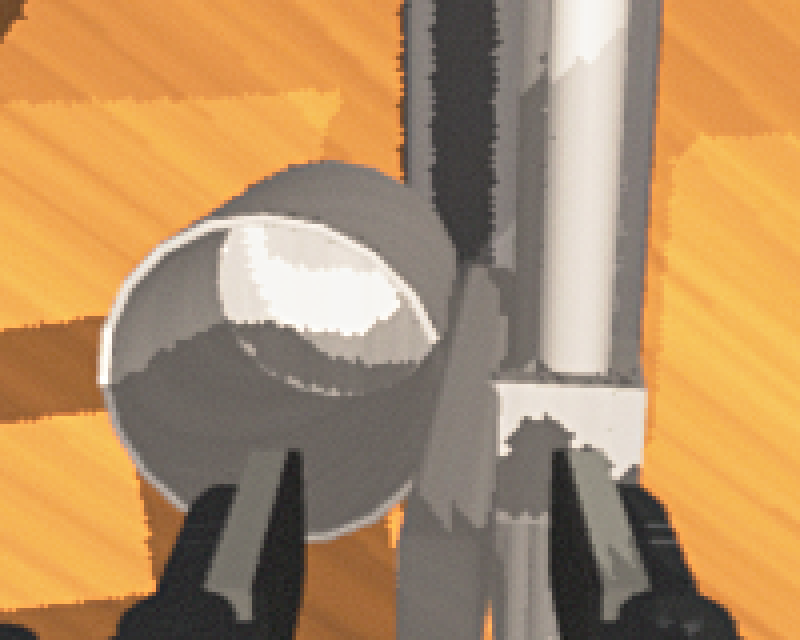

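```bash
python3 -m handwheel '[{"dx":0.0005,"dy":0,"dz":0,"ax":0,"ay":0,"az":0},{"dx":0.0005,"dy":0,"dz":0,"ax":0,"ay":0,"az":0},{"dx":0.0005,"dy":0,"dz":0,"ax":0,"ay":0,"az":0},{"dx":0.0005,"dy":0,"dz":0,"ax":0,"ay":0,"az":0}]' 255
python3 -m handwheel '[{"dx":0,"dy":0,"dz":-0.01,"ax":0,"ay":0,"az":0},{"dx":0,"dy":0,"dz":-0.02,"ax":0,"ay":0,"az":0},{"dx":0,"dy":0,"dz":-0.03,"ax":0,"ay":0,"az":0},{"dx":0,"dy":0,"dz":-0.03,"ax":0,"ay":0,"az":0}]'
```

```text
time: 58.12
tool_pos: [0.4362, -0.3693, 0.1456]
tool_rot: [0.003, 0.898, -0.439, 0.007]
contact_force: [6.6, -8.4, -2.0]
gripper_width: 0.103
time: 58.62
tool_pos: [0.4332, -0.3653, 0.1737]
tool_rot: [0.0, 0.898, -0.439, 0.001]
contact_force: [-0.4, -0.4, -1.9]
gripper_width: 0.102
```

```bash
python3 -m handwheel '[{"dx":0,"dy":0,"dz":-0.04,"ax":0,"ay":0,"az":0},{"dx":0,"dy":0,"dz":-0.09,"ax":0,"ay":0,"az":0},{"dx":0,"dy":0,"dz":-0.13,"ax":0,"ay":0,"az":0},{"dx":0,"dy":0,"dz":-0.13,"ax":0,"ay":0,"az":0},{"dx":0,"dy":0,"dz":-0.13,"ax":0,"ay":0,"az":0}]'
python3 - <<'E'
from h import *
f=frame("wrist"); cv2.imwrite("pics/w33.png",f["image"]); g=frame("scene"); crop(g,"sc33.png",120,110,320,270,4)
s=manip.state(); T=rot(s["tool_rot"]); P=cloud(f); q=T.inv().apply((P-s["tool_pos"]).reshape(-1,3)).reshape(P.shape)
np.save("q33.npy",q); print(s["tool_pos"],s["contact_force"])
E
```

```text
time: 59.25
tool_pos: [0.4324, -0.3645, 0.3008]
tool_rot: [-0.0, 0.898, -0.439, -0.001]
contact_force: [-0.7, 0.3, -3.1]
gripper_width: 0.11
[ 0.43215678 -0.36420187  0.29966125] [ 0.30629238 -0.70307656 -2.23914031]
```

View pics/w33.png

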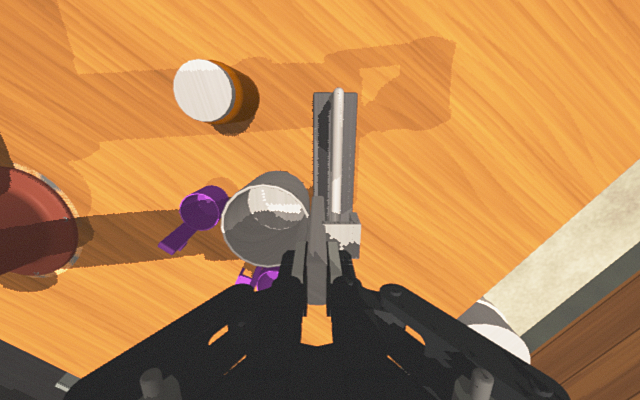

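View pics/sc33.png

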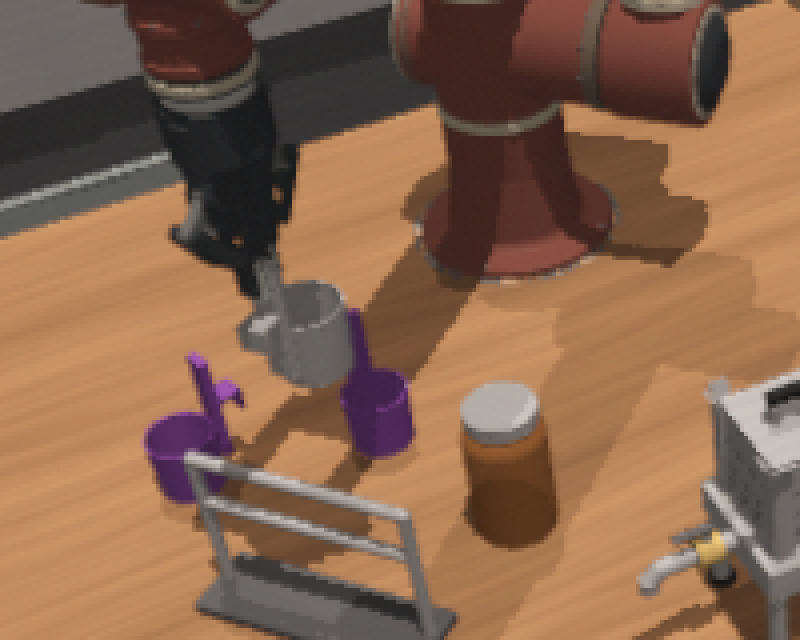

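```bash
python3 - <<'E'
from h import *
q=np.load("q33.npy"); im=cv2.imread("pics/w33.png")
# rim: brightest ring, per-column topmost points; take points in region with tool z in a narrow band
reg=np.zeros(q.shape[:2],bool); reg[175:270,215:312]=True
m=reg&np.isfinite(q[...,2])&(q[...,2]<.05)&(q[...,2]>-.03)
print(np.percentile(q[...,2][m],[1,5,25,50,75,95]).round(4))
# strap at tool x: 
sm=(q[...,2]<-.0)&(q[...,2]>-.07)&(abs(q[...,0])<.03)&np.isfinite(q[...,2]); sm[:,:300]=False; sm[:200]=False
z=q[...,2]; 
r=q[m&(z<np.percentile(z[m],12))]
print(len(r))
from scipy.optimize import least_squares
# rim circle r=.031, plane: fit center (x,y), zrim, tilt
fun=lambda p: np.r_[(np.hypot(r[:,0]-p[0],r[:,1]-p[1])-.031),0.3*(r[:,2]-p[2]-p[3]*(r[:,0]-p[0])-p[4]*(r[:,1]-p[1]))]
s=least_squares(fun,[-.037,0,0,0,0],loss="soft_l1",f_scale=.001); print(s.x.round(4),np.sqrt(np.mean(s.fun**2)))
for v in range(186,262,12):
    us=np.where(m[v])[0]; print(v,us[0],us[-1],q[v,us[0]].round(3),q[v,us[-1]].round(3))
E
```

```text
[-0.0006  0.0054  0.0101  0.0218  0.0344  0.0464]
473
[-0.0364  0.0002  0.0051 -0.0296  0.0002] 0.0016479451598389733
186 245 301 [-0.053 -0.026  0.023] [-0.014 -0.019  0.05 ]
198 231 308 [-0.059 -0.022  0.006] [-0.008 -0.009  0.047]
210 224 311 [-0.065 -0.013  0.006] [-0.005 -0.011  0.012]
222 221 311 [-0.068 -0.004  0.006] [-0.004 -0.011 -0.012]
234 223 310 [-0.067  0.005  0.005] [-0.005 -0.011 -0.03 ]
246 229 295 [-0.065  0.015  0.007] [-0.018  0.022  0.02 ]
258 240 281 [-0.057  0.025  0.007] [-0.028  0.028  0.013]
```

```bash
python3 - <<'E'
from h import *
import pickle
f=pickle.load(open("w10.pkl","rb")); P=cloud(f); crop(f,"w10c.png",340,60,420,120,8)
w=P[75:102,375:405].reshape(-1,3); w=w[(w[:,2]>.085)&(w[:,2]<.13)]; print(len(w), w[:,1].min(), w[w[:,1]<w[:,1].min()+.016].mean(0))
print("pred px",proj(f,[(.639,-.1711,.108),(.639,-.1711,.082),(.639,-.1791,.1)]))
t=frame("top"); P=cloud(t); w=P[150:190,340:400].reshape(-1,3); w=w[(w[:,2]>.08)&(w[:,2]<.13)&(w[:,1]<-.105)]; print("top",len(w),w[:,1].min(),w[w[:,1]<w[:,1].min()+.016].mean(0))
E
```

```text
264 -0.17758874687609832 [ 0.63843659 -0.16941289  0.09911524]
pred px [[397.51283205  88.11508898]
 [393.11187647  89.35071854]
 [401.1891427   88.40560551]]
top 111 -0.18086986328344795 [ 0.64010234 -0.17301438  0.09768322]
```

View pics/w10c.png

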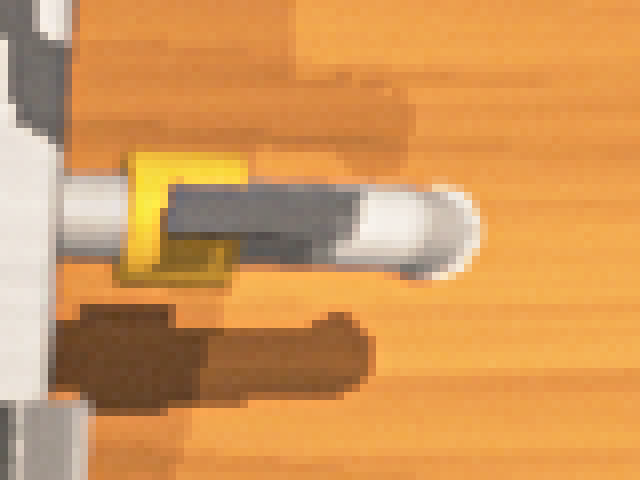

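```bash
python3 - <<'E'
from h import *
goto((.6320,-.300,.30),-93.15)
E
```

```text
t 59.40 tcp [ 0.4322 -0.3643  0.2998] yaw -52.09 q6 0.08 F [ 0.4  0.3 -2.5] w 0.106
d [ 0.0721 -0.1971 -0.0006] a [0.0019 0.0041 0.7167] rows>= 3.8
```

```bash
python3 -m handwheel '[{"dx":0.014,"dy":-0.039,"dz":0,"ax":0,"ay":0,"az":0.143},{"dx":0.028,"dy":-0.079,"dz":0,"ax":0,"ay":0,"az":0.286},{"dx":0.043,"dy":-0.118,"dz":0,"ax":0,"ay":0,"az":0.43},{"dx":0.058,"dy":-0.158,"dz":0,"ax":0,"ay":0,"az":0.573},{"dx":0.072,"dy":-0.197,"dz":0,"ax":0,"ay":0,"az":0.717}]'
python3 -m handwheel '[{"dx":0,"dy":0,"dz":0,"ax":0,"ay":0,"az":0},{"dx":0,"dy":0,"dz":0,"ax":0,"ay":0,"az":0}]'
python3 - <<'E'
from h import *
goto((.6320,-.300,.08),-93.15)
f=frame("wrist"); cv2.imwrite("pics/w34.png",f["image"])
E
```

```text
time: 60.02
tool_pos: [0.6333, -0.3, 0.3004]
tool_rot: [-0.0, -0.686, 0.728, 0.001]
contact_force: [0.8, -0.3, -2.8]
gripper_width: 0.104
time: 60.28
tool_pos: [0.6319, -0.3007, 0.301]
tool_rot: [-0.001, -0.688, 0.726, 0.001]
contact_force: [-0.9, 0.1, -2.0]
gripper_width: 0.108
t 60.27 tcp [ 0.6319 -0.3007  0.301 ] yaw -93.11 q6 1.07 F [-0.9  0.1 -2. ] w 0.108
d [-0.0005 -0.0007  0.221 ] a [0.0027 0.0008 0.0006] rows>= 3.5
```

View pics/w34.png

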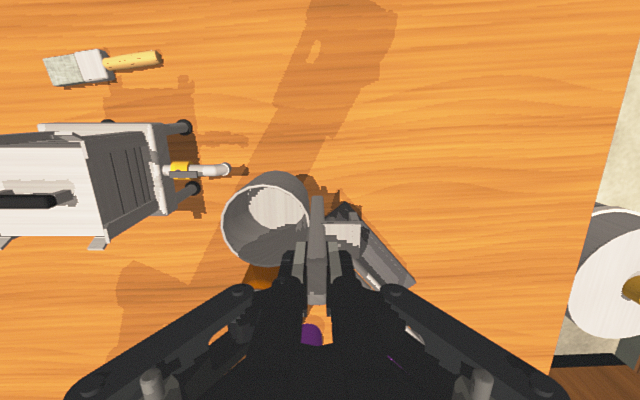

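```bash
python3 -m handwheel '[{"dx":0,"dy":0,"dz":0.05,"ax":0,"ay":0,"az":0},{"dx":0,"dy":0,"dz":0.1,"ax":0,"ay":0,"az":0},{"dx":0,"dy":0,"dz":0.15,"ax":0,"ay":0,"az":0},{"dx":0,"dy":0,"dz":0.19,"ax":0,"ay":0,"az":0},{"dx":0,"dy":0,"dz":0.215,"ax":0,"ay":0,"az":0}]'
python3 -m handwheel '[{"dx":0,"dy":0,"dz":0,"ax":0,"ay":0,"az":0},{"dx":0,"dy":0,"dz":0,"ax":0,"ay":0,"az":0},{"dx":0,"dy":0,"dz":0,"ax":0,"ay":0,"az":0}]'
python3 - <<'E'
from h import *
goto((.6366,-.2143,.075),-93.15)
f=frame("wrist"); cv2.imwrite("pics/w35.png",f["image"])
g=frame("scene"); crop(g,"sc35.png",200,180,360,300,5)
E
```

```text
time: 60.95
tool_pos: [0.6301, -0.3008, 0.0847]
tool_rot: [-0.001, -0.687, 0.727, 0.002]
contact_force: [0.7, -0.4, -2.1]
gripper_width: 0.107
time: 61.32
tool_pos: [0.6337, -0.3018, 0.0904]
tool_rot: [0.001, -0.687, 0.726, -0.002]
contact_force: [-0.5, -0.1, -1.4]
gripper_width: 0.103
t 61.33 tcp [ 0.6337 -0.3018  0.0904] yaw -93.18 q6 1.08 F [-0.5 -0.1 -1.4] w 0.103
d [-0.0875  0.002   0.0152] a [-0.0036 -0.002  -0.0005] rows>= 1.4
```

View pics/w35.png

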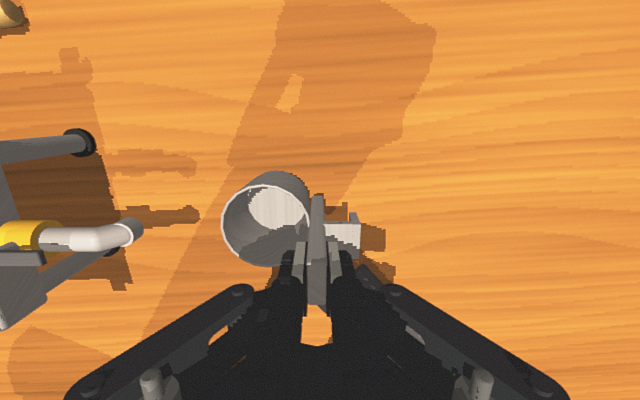

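View pics/sc35.png

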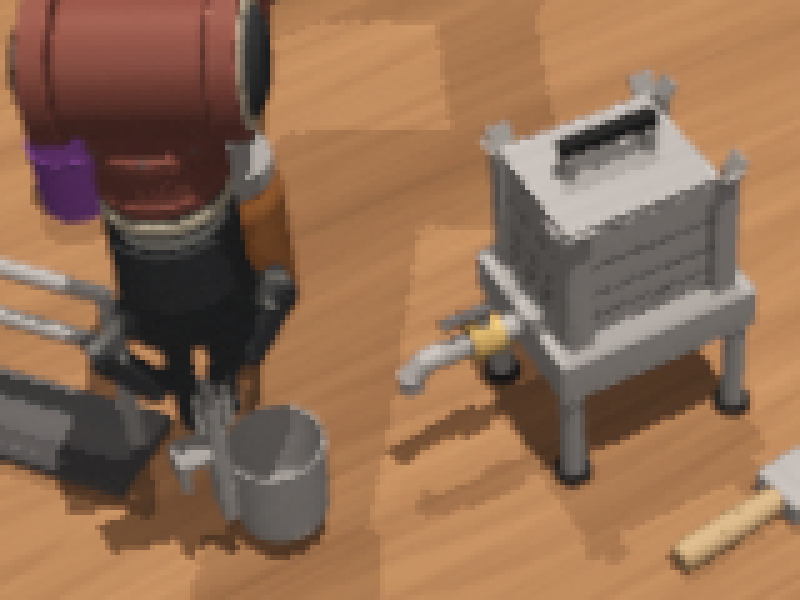

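```bash
python3 -m handwheel '[{"dx":0,"dy":0.001,"dz":0.008,"ax":0,"ay":0,"az":0},{"dx":0,"dy":0.001,"dz":0.012,"ax":0,"ay":0,"az":0},{"dx":0,"dy":0.001,"dz":0.012,"ax":0,"ay":0,"az":0},{"dx":0,"dy":0.001,"dz":0.012,"ax":0,"ay":0,"az":0}]'
python3 - <<'E'
from h import *
goto((.6366,-.2143,.073),-93.15)
f=frame("wrist"); P=cloud(f); s=manip.state()
# bottom of cup / rim height in world
w=P[175:270,215:300].reshape(-1,3); print("rim z",np.nanpercentile(w[:,2],[90,95,98,99]).round(4))
E
```

```text
time: 61.92
tool_pos: [0.6316, -0.3007, 0.0755]
tool_rot: [0.0, -0.687, 0.726, 0.0]
contact_force: [-0.5, -0.4, -2.7]
gripper_width: 0.101
t 61.92 tcp [ 0.6316 -0.3007  0.0755] yaw -93.17 q6 1.08 F [-0.5 -0.4 -2.7] w 0.101
d [-0.0865 -0.0002  0.0025] a [ 0.0001  0.0001 -0.0003] rows>= 1.4
rim z [0.0683 0.0701 0.1272 0.1316]
```

```bash
python3 -m handwheel '[{"dx":-0.02,"dy":0,"dz":0,"ax":0,"ay":0,"az":0},{"dx":-0.04,"dy":0,"dz":0,"ax":0,"ay":0,"az":0},{"dx":-0.06,"dy":0,"dz":0,"ax":0,"ay":0,"az":0},{"dx":-0.075,"dy":0,"dz":0,"ax":0,"ay":0,"az":0},{"dx":-0.086,"dy":0,"dz":0,"ax":0,"ay":0,"az":0}]'
python3 -m handwheel '[{"dx":0,"dy":0,"dz":0,"ax":0,"ay":0,"az":0},{"dx":0,"dy":0,"dz":0,"ax":0,"ay":0,"az":0}]'
python3 - <<'E'
from h import *
goto((.6366,-.2143,.067),-93.15)
f=frame("wrist"); cv2.imwrite("pics/w36.png",f["image"])
E
```

```text
time: 62.6
tool_pos: [0.6364, -0.2135, 0.0757]
tool_rot: [-0.0, -0.688, 0.726, -0.0]
contact_force: [-0.3, -0.3, -2.4]
gripper_width: 0.103
time: 62.85
tool_pos: [0.6364, -0.2153, 0.0758]
tool_rot: [-0.0, -0.687, 0.726, -0.0]
contact_force: [0.3, -0.3, -1.6]
gripper_width: 0.104
t 62.85 tcp [ 0.6364 -0.2153  0.0758] yaw -93.18 q6 1.19 F [ 0.3 -0.3 -1.6] w 0.104
d [-0.001  -0.0002  0.0088] a [-0.0002 -0.0005 -0.0006] rows>= 0.1
```

View pics/w36.png

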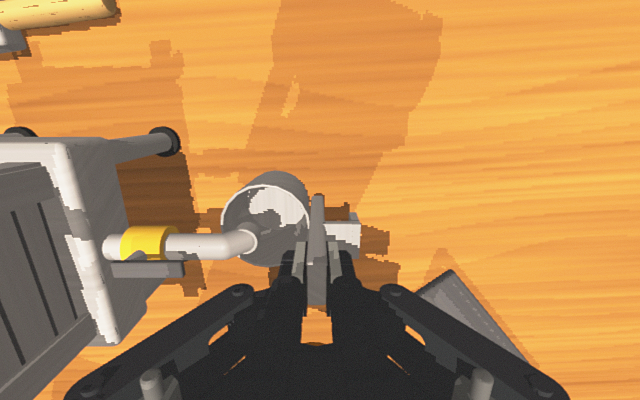

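```bash
python3 -m handwheel '[{"dx":-0.001,"dy":0,"dz":0.004,"ax":0,"ay":0,"az":0},{"dx":-0.001,"dy":0,"dz":0.006,"ax":0,"ay":0,"az":0},{"dx":-0.001,"dy":0,"dz":0.006,"ax":0,"ay":0,"az":0}]'
```

```text
time: 63.28
tool_pos: [0.636, -0.2139, 0.069]
tool_rot: [-0.0, -0.687, 0.726, 0.0]
contact_force: [-0.3, 0.9, -2.6]
gripper_width: 0.106
```

```bash
python3 -m handwheel '[{"dx":0,"dy":0,"dz":0.003,"ax":0,"ay":0,"az":0},{"dx":0,"dy":0,"dz":0.003,"ax":0,"ay":0,"az":0}]'
```

```text
time: 63.52
tool_pos: [0.637, -0.2145, 0.0683]
tool_rot: [0.0, -0.687, 0.726, -0.001]
contact_force: [-1.5, -0.4, 5.2]
gripper_width: 0.105
```

```bash
python3 -m handwheel '[{"dx":0,"dy":0,"dz":-0.0015,"ax":0,"ay":0,"az":0},{"dx":0,"dy":0,"dz":-0.0015,"ax":0,"ay":0,"az":0}]'
python3 -m handwheel '[{"dx":0,"dy":0,"dz":0,"ax":0,"ay":0,"az":0},{"dx":0,"dy":0,"dz":0,"ax":0,"ay":0,"az":0},{"dx":0,"dy":0,"dz":0,"ax":0,"ay":0,"az":0}]' 190
python3 - <<'E'
from h import *
f=frame("wrist"); cv2.imwrite("pics/w37.png",f["image"])
g=frame("scene"); crop(g,"sc37.png",220,180,340,300,5)
E
```

```text
time: 63.78
tool_pos: [0.6366, -0.214, 0.0684]
tool_rot: [0.0, -0.687, 0.726, -0.0]
contact_force: [-0.8, -0.2, 1.8]
gripper_width: 0.109
time: 64.15
tool_pos: [0.6363, -0.2137, 0.0679]
tool_rot: [-0.0, -0.687, 0.726, 0.0]
contact_force: [0.0, -0.8, -1.1]
gripper_width: 0.256
```

View pics/w37.png

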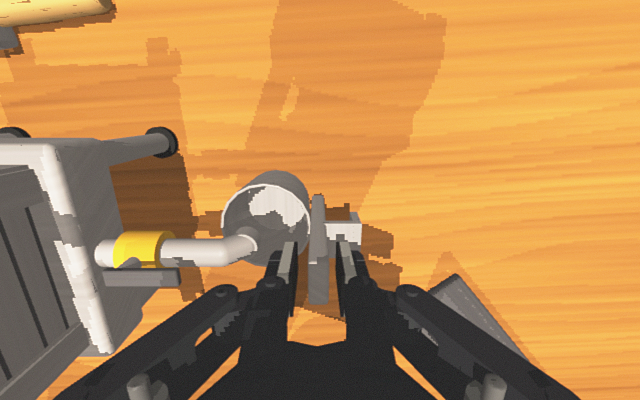

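View pics/sc37.png

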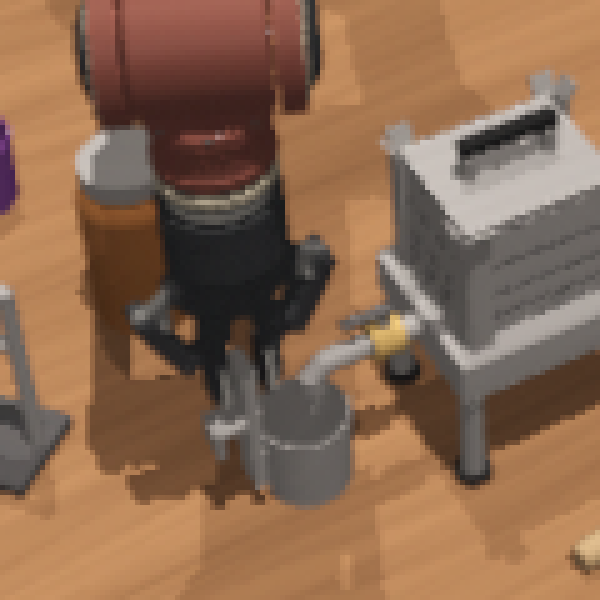

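```bash
python3 -m handwheel '[{"dx":0,"dy":0,"dz":-0.015,"ax":0,"ay":0,"az":0},{"dx":0,"dy":0,"dz":-0.03,"ax":0,"ay":0,"az":0},{"dx":0,"dy":0,"dz":-0.05,"ax":0,"ay":0,"az":0},{"dx":0,"dy":0,"dz":-0.08,"ax":0,"ay":0,"az":0},{"dx":0,"dy":0,"dz":-0.12,"ax":0,"ay":0,"az":0}]'
python3 -m handwheel '[{"dx":0.02,"dy":0,"dz":-0.05,"ax":0,"ay":0,"az":0},{"dx":0.05,"dy":0,"dz":-0.1,"ax":0,"ay":0,"az":0},{"dx":0.05,"dy":0,"dz":-0.1,"ax":0,"ay":0,"az":0},{"dx":0.05,"dy":0,"dz":-0.1,"ax":0,"ay":0,"az":0},{"dx":0.05,"dy":0,"dz":-0.1,"ax":0,"ay":0,"az":0}]'
python3 - <<'E'
from h import *
f=frame("wrist"); cv2.imwrite("pics/w38.png",f["image"]); g=frame("scene"); crop(g,"sc38.png",200,160,360,280,5); t=frame("top"); crop(t,"top38.png",180,115,480,275,2)
P=cloud(f)
uv=proj(f,[(.639,-.171,.082),(.6386,-.178,.062)]); print(uv.round(0))
w=P.reshape(-1,3); r=w[(abs(w[:,2]-.0615)<.004)&(np.hypot(w[:,0]-.6386,w[:,1]+.178)<.05)]
A=np.c_[2*r[:,:2],np.ones(len(r))]; x=np.linalg.lstsq(A,(r[:,:2]**2).sum(1),rcond=None)[0]; print("rim circle",x[:2],np.sqrt(x[2]+x[:2]@x[:2]),len(r))
c=w[(w[:,2]>.19)&(w[:,2]<.225)&(abs(w[:,0]-.647)<.09)&(abs(w[:,1]+.02)<.09)]; print(len(c))
s=c[(abs(c[:,0]-.647)<.035)&(abs(c[:,1]+.021)<.045)&(c[:,2]<.215)]
if len(s): k=np.linalg.lstsq(np.c_[s[:,:2],np.ones(len(s))],s[:,2],rcond=None)[0]; print("cover plane",k[:2],np.median(s[:,2]))
E
```

```text
time: 64.88
tool_pos: [0.636, -0.2137, 0.1897]
tool_rot: [-0.0, -0.687, 0.726, 0.0]
contact_force: [-0.2, 0.1, -0.2]
gripper_width: 0.257
time: 65.5
tool_pos: [0.6329, -0.2629, 0.2862]
tool_rot: [-0.0, -0.688, 0.726, 0.002]
contact_force: [-0.4, -0.2, -0.7]
gripper_width: 0.252
[[250. 169.]
 [258. 166.]]
rim circle [ 0.63807815 -0.179468  ] 0.03105303092887551 190
12350
cover plane [-0.00031532  0.0004308 ] 0.20896030860328188
```

View pics/w38.png

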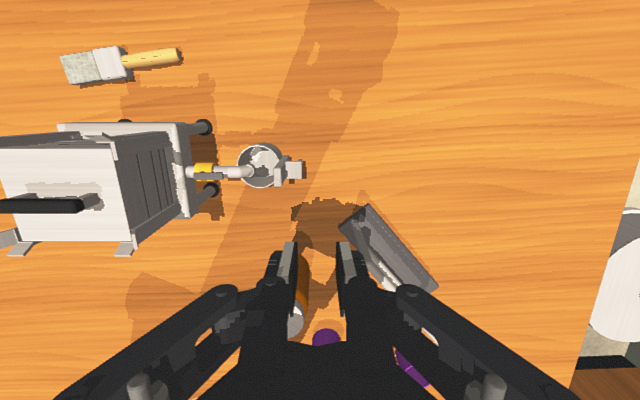

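View pics/sc38.png

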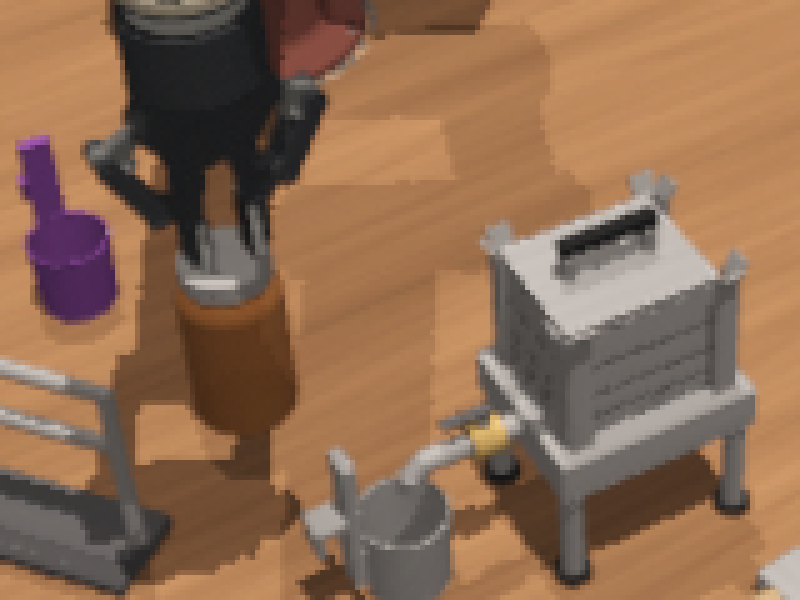

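View pics/top38.png

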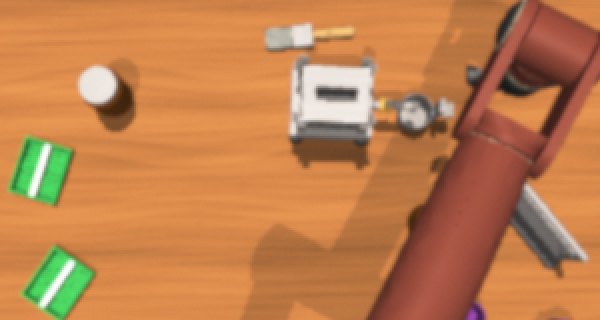

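The cup stands with its rim centre at (0.638, -0.1795), 8.5 mm from the spout end. The cover is level at 0.209 m. The jars and brush are where they were, and the arm is clear, so I'm handing in.

```bash
python3 - <<'E'
from h import *
print(manip.state()["joint_vel"].round(3), manip.state()["time"]); print(manip.job_done())
E
```

```text
[-0.001 -0.003 -0.009 -0.001 -0.    -0.   ] 65.65
the job is handed in; nothing more can be done
None
```

The syrup filter is made up, the drip cup stands under the spout, and the job is handed in at about 65.7 s. I got no verdict back.

**What I did**
- All four screens were out. I stacked them 14, 19, 24 and 29 mm from the bottom up, then laid the cover on top.
- I pressed each one down, the cover included, to about 20 N and kept it above 10 N for at least about 0.25 s.
- I lifted the cup straight up off the rack and set it on the bench with its handle pointing away from the filter.

**Last checks**
- **Stack:** the top heights measured 0.128, 0.148, 0.172, 0.201 and 0.209 m, each within 1 mm of what it should be. The cover's slope was under 0.001 rad.
- **Cup:** it stands upright, with its rim centre about 8.5 mm from the spout's end (22 mm allowed).
- **Bystanders:** jar 1 and the brush look unmoved in the last pictures. Jar 2 still stands, partly hidden by the arm in the last views. I judged this by eye and did not measure it.

**What went wrong or disagreed**
- The first grasp of screen 1 closed on air. The fingertips really end about 31 mm (by touch) to 37 mm (by camera) short of the reported tool point, against the text. I worked with the measured offset after that.
- Screen 4 rubbed the guide on the spout side on its way down with about 4 N, and a 2 mm shift cleared it.
- When the gripper closed on the cup's handle, the arm was pulled about 5 mm sideways with about 10 N, so my estimate of the handle's position was a few millimetres off. The cup stayed upright.
- Wrist-camera positions varied by about 2 mm depending on how the hand was turned, so the sideways centring of the screens is known only to about that.

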